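Load painted rings on the carrier and lock its caps

ROBOT

A 7-joint arm with a two-finger parallel gripper is mounted at the origin on the work surface. World frame = base frame: x ahead of the robot, y to its left, z up, the work surface at z = 0. Lengths are in m, angles in rad, forces in N, time in s.
With the tool pointing down it reaches from about 0.4 to 0.875 m from the base axis. Payload 19.3 kg.
Tool frame: the origin (TCP) lies at the very end of the fingers, on their centre line; the grasp point (between the pads) lies 19 mm behind it; z points along the fingers, x is the direction in which the jaws open and shut, and the axes are right-handed (so a half turn about z gives the same grasp; the last joint's range is limited). The gripper opens to 85 mm and grips with 20 to 120 N. Pads are 22 mm wide; open, the fingers measure 114 mm over their backs; the gripper's body (76 mm by 85 mm) begins 54 mm behind the grasp point. The pads swing forward as they close: fully open they stand 13 mm farther back than shut.
Start: joints at [1.123, 0.521, -0.036, 1.599, 0.021, 1.021, -0.113], TCP at [0.231, -0.581, 0.208] pointing down, gripper open.
Joint ranges: [-2.91, 2.91], [-0.3, 2.13], [-1.5, 1.42], [0.17, 2.43], [-1.26, 4.41], [0.16, 1.93], [-2.52, 2.52]. Speed limits (rad/s): [1.89, 1.89, 2.39, 2.39, 3.01, 3.01, 3.01].

INTERFACE

Orientations are given as [roll, pitch, yaw] about the fixed x, y, z axes, in that order (R = Rz(yaw) Ry(pitch) Rx(roll)).
In Python, from workcell import bot gives the robot as it stands.
- The arm moves only by the tool jog_arm, never from a script. Its argument "increments" is a list of rows, each an object of numbers: "wx", "wy", "wz": the turn, a rotation vector about the tool's x, y, z in degrees; "x", "y", "z": the shift along the tool's x, y, z in cm; "claw": the opening in per cent of the stroke, from 0 (shut) to 100 (fully open). A call has 1 to 10 rows; each row is the pose to reach, as a shift and turn from the pose measured when the call began, along the tool's axes at that moment; what a row does not reach only later rows make up. A row lasts 1/8 s, in which the tool goes at most 62.5 mm and 10.7 degrees, less where a joint would pass 70% of its speed; a pose out of reach is approached as far as the arm can. A call with a gripper value outside its range is refused whole. The fingers move at their own pace and stop on an object; "squeeze" is the grip in N (left out, the last holds). Time passes only in rows, so rows that repeat a pose let the fingers close. It gives the time, the measured TCP pose, the force and the opening at its end, in the units of the state.
- bot.observe(): the state, without advancing time (a new reading comes with each control period).
- bot.grab_frame(name): name is "scene" or "top"; returns a dict with "pixels" (480x640x3 uint8, red, green, blue), "fov_y" (degrees; the focal length in pixels is half the picture's height over the tangent of half this angle, whatever the lens; pixels are square), "cx", "cy" (the principal point, pixels), "k1" (the pictures are not rectified: a ray, as slopes to the right and down, at radius r is drawn at 1 + k1 r^2 times it, then the intrinsics apply), "origin" and "orientation" of the camera in the world. Camera axes: x right, y down, z forward; pixel columns grow to the right and rows downward; lengths in m; the calibration is good to about 2 mm. A picture is of the moment at which its call begins. There is no depth.
- bot.job_done(): hands the job in, once; it reports no verdict.
The state is a dict: "clock": time; "qpos": joint angles; "qd": joint speeds; "joint_efforts": joint torques, N m; "position": TCP position; "tool_rot": TCP orientation; "force": force on the tool from outside, world axes, zero at the start; "moment": the same for the moment, N m; "grip_width": finger opening in m.
Only numpy, scipy, OpenCV 4.12 (cv2) and the standard library are available. Lean on these libraries where they do the work, as an engineer would, in place of code of your own. Each camera call takes 0.05 s, during which the arm holds its last target.

TASK

Get the painted rings ready to be carried: slide every blue ring that is on the table down over the carrier's two spindles, at most three on a spindle, and then close each spindle with one of the grey caps. Fit the cap's lugs through the slot of the spindle's head, press it down and twist it clockwise until it locks, so that its bar lies along the long side of the carrier and it stays down when you let go; leave the jars and other things on the table where they are.

Things in the scene. Friction and masses are not known exactly. Their poses are not given: they have to be found in the camera images.
- carrier: fixed slatted plywood carrier frame, 100 mm (its x) by 250 mm (its y), 30 mm high, with two identical steel spindles standing on it 130 mm apart along its long side. Origin: centre of its underside; z up. It may be turned up to 15 degrees.
- spindle_a (a point): foot of one of the two identical spindles, on its axis, on the frame's top 30 mm above the table, 65 mm along the carrier's +y. Above this point: steel shaft, diameter 30 mm, up to 36 mm height (room for three rings); neck, diameter 18, from 36 to 51; slotted head, diameter 31, from 51 to 57; grey spring plunger, diameter 12, up to 69 mm when free.
- spindle_b (a point): foot of one of the two identical spindles, on its axis, on the frame's top 30 mm above the table, 65 mm along the carrier's -y. Above this point: steel shaft, diameter 30 mm, up to 36 mm height (room for three rings); neck, diameter 18, from 36 to 51; slotted head, diameter 31, from 51 to 57; grey spring plunger, diameter 12, up to 69 mm when free.
- head_a (a point): centre of the top of spindle_a's head, 57 mm above its foot. A straight slot 13 mm wide crosses the head (the neck fills its middle), 70 degrees anticlockwise from above from the carrier's y axis (= 20 degrees clockwise from its x axis). A cap goes over the head only with its bar along the slot, so that its lugs pass; its ceiling meets the plunger with its underside at 51 mm above the foot.
- head_b (a point): same point of spindle_b, same slot. How a cap locks (underside heights above the foot): it turns only when pressed below 42.5 mm (some 10 N; 40.5 is good, 39 is the bottom), 70 degrees clockwise seen from above, to bar parallel to the carrier's y (hard stop 8 degrees later); released there it rises to 45 mm and stays. Released too early it stays caught lower, or springs up to 51.
- plunger_a (a joint): how far the spring plunger of spindle_a is pressed down, m: 0 free, 0.006 with a cap locked, about 0.0085 when a cap is caught only part-way round, 0.012 bottomed. About 4 N at 0, 8 N at 0.006, 11 N at 0.010.
- plunger_b (a joint): the same for spindle_b
- ring1: painted blue wooden ring ornament with white dots, outer diameter 52 mm, bore 36 mm, 12 mm high, 35 g; lies flat on the table at the start. Origin: centre of its underside, z up through the bore. May be absent (4 to 6 of the six are there).
- ring2: painted blue wooden ring ornament with white dots, outer diameter 52 mm, bore 36 mm, 12 mm high, 35 g; lies flat on the table at the start. Origin: centre of its underside, z up through the bore. May be absent (4 to 6 of the six are there).
- ring3: painted blue wooden ring ornament with white dots, outer diameter 52 mm, bore 36 mm, 12 mm high, 35 g; lies flat on the table at the start. Origin: centre of its underside, z up through the bore. May be absent (4 to 6 of the six are there).
- ring4: painted blue wooden ring ornament with white dots, outer diameter 52 mm, bore 36 mm, 12 mm high, 35 g; lies flat on the table at the start. Origin: centre of its underside, z up through the bore. May be absent (4 to 6 of the six are there).
- ring5: painted blue wooden ring ornament with white dots, outer diameter 52 mm, bore 36 mm, 12 mm high, 35 g; lies flat on the table at the start. Origin: centre of its underside, z up through the bore. May be absent (4 to 6 of the six are there).
- ring6: painted blue wooden ring ornament with white dots, outer diameter 52 mm, bore 36 mm, 12 mm high, 35 g; lies flat on the table at the start. Origin: centre of its underside, z up through the bore. May be absent (4 to 6 of the six are there).
- cap1: grey plastic cap, upright on the table at first: round shell 48 mm across, 23 mm high, open below, inner diameter 37, inner ceiling at 18 mm; on top a grip bar 44 mm long, 14 thick, from 23 to 47 mm height. Under the bar's ends two inner lugs 9 mm wide, 6 high, at the skirt's bottom edge, reaching in to 10.5 mm from the axis. Origin: centre of underside; z up, x along the bar. 50 g, half-turn symmetric.
- cap2: the other cap, identical to cap1, same origin and axes. Either cap fits either spindle.
- jar1: bystander, not to be disturbed: small glass jar with white lid, 36 mm diameter, 40 mm high. Origin: centre of its underside.
- jar2: bystander, not to be disturbed: small glass jar with black lid, 36 mm diameter, 45 mm high. Origin: centre of its underside.
- tin1: bystander, not to be disturbed: round tin, 64 mm diameter, 60 mm high. Origin: centre of its underside.
- tin2: bystander, not to be disturbed: round tin, 56 mm diameter, 55 mm high. Origin: centre of its underside.
- tape: bystander, not to be disturbed: cardboard roll, 84 mm outside, 60 mm bore, 22 mm high. Origin: centre of its underside.
- brush: bystander, not to be disturbed: paint brush lying along its x axis, 180 mm long. Origin: in its lying axis.
- mug: bystander, not to be disturbed: white mug, 72 mm diameter, 75 mm high. Origin: centre of its underside.
Not all that is in view belongs to the job. Leave any orange or pink look-alike of the ring3 alone.

How it is judged:
On the way, in this order (a step that is already met when the one before it is completed fails the run):
1. every ring present is down on a spindle ((horizontal distance between ring1 and spindle_a below 0.008 m or horizontal distance between ring1 and spindle_b below 0.008 m) and z of each of ring1, ring2, ring3, ring4, ring5, ring6 in the frame of carrier below 0.0575 m and angle between each of ring1, ring2, ring3, ring4, ring5, ring6's own z axis and vertical below 0.15 rad and linear speed of each of ring1, ring2, ring3, ring4, ring5, ring6 below 0.02 m/s and (horizontal distance between ring2 and spindle_a below 0.008 m or horizontal distance between ring2 and spindle_b below 0.008 m) and (horizontal distance between ring3 and spindle_a below 0.008 m or horizontal distance between ring3 and spindle_b below 0.008 m) and (horizontal distance between ring4 and spindle_a below 0.008 m or horizontal distance between ring4 and spindle_b below 0.008 m) and (horizontal distance between ring5 and spindle_a below 0.008 m or horizontal distance between ring5 and spindle_b below 0.008 m) and (horizontal distance between ring6 and spindle_a below 0.008 m or horizontal distance between ring6 and spindle_b below 0.008 m)), for 0.2 s.
2. both spindles are closed with a locked cap (((horizontal distance between cap1 and spindle_a below 0.006 m and horizontal distance between cap2 and spindle_b below 0.006 m) or (horizontal distance between cap1 and spindle_b below 0.006 m and horizontal distance between cap2 and spindle_a below 0.006 m)) and z of each of cap1, cap2 in the frame of carrier below 0.0775 m and angle between each of cap1, cap2's own z axis and vertical below 0.15 rad and angle between the x axis of each of cap1, cap2 and the y axis of carrier, either way round below 0.3 rad and linear speed of each of cap1, cap2 below 0.02 m/s and value of joint plunger_a between 0.0042 and 0.0073 m and value of joint plunger_b between 0.0042 and 0.0073 m), for 0.3 s.
At the end, for the whole second after the job is handed in: Each ring present is flat round a spindle (8 mm off axis at most, underside under 27.5 mm above the frame); each spindle has a cap locked by itself: 6 mm off axis at most, level, underside under 47.5 mm above the frame, bar within 0.3 rad of the long side, plunger pressed 4.2 to 7.3 mm; all at rest (all of step 1 and all of step 2); the robot touches nothing.
It fails at once if a bystander (jar, tin, roll, brush or mug) was shifted more than 4 cm or knocked over (distance of any of jar1, jar2, tin1, tin2, tape, brush, mug from where it was at the start of the episode above 0.04 m or angle between any of jar1, jar2, tin1, tin2, tape, mug's own z axis and vertical above 0.6 rad).
Of ring1, ring2, ring3, ring4, ring5, ring6 only 4 to 6 are there at a start; the rules pass over those that are not, and their reading is None.
At some moment in a run one of ring1, ring2, ring3, ring4, ring5, ring6, cap1, cap2 may be knocked a few centimetres aside while the robot is not near it.
It also fails if it takes over 210 s, if anything falls off the work surface, if the arm or the gripper's body presses on something with over 40 N, if the wrist force passes 120 N, or if a joint passes its speed limit or range.

## Working session

There is one attempt and no reset: what is moved stays moved. The work goes in short steps, Python scripts to look and compute and a tool call to move; the robot and the scene stay as the last step left them, time stands still between calls to the robot, and variables do not carry over. Pictures are saved under pics/ and viewed, and the job is handed in when it is done.

Besides the shell and the picture viewer there is one more tool, called after "Request:" as name(argument=value, ...) on one line, values as JSON. jog_arm: Moves the arm, as the interface text tells. Its arguments: {"type":"object","properties":{"increments":{"type":"array","items":{"type":"object","properties":{"wx":{"type":"number"},"wy":{"type":"number"},"wz":{"type":"number"},"x":{"type":"number"},"y":{"type":"number"},"z":{"type":"number"},"claw":{"type":"number"}}}},"squeeze":{"type":"number"}},"required":["increments"]}

```bash
ls; mkdir -p pics
python3 - <<'E'
from workcell import bot
import cv2
print(bot.observe())
for n in ("scene","top"):
    f=bot.grab_frame(n)
    cv2.imwrite(f"pics/{n}0.png",f["pixels"][:,:,::-1])
    print(n,{k:v for k,v in f.items() if k!="pixels"})
E
```

```text
pics
{'clock': 0.0, 'qpos': array([ 1.12279979,  0.52203192, -0.03634531,  1.60000792,  0.02119839,
        1.02110895, -0.11278338]), 'qd': array([-0.00012552, -0.0022446 ,  0.00025452, -0.00017356,  0.00065922,
        0.00173706,  0.00037288]), 'joint_efforts': array([ 8.44102124e-04, -9.27111769e+01,  1.98049463e+00, -3.69935167e+01,
        1.79585454e-02,  8.11566599e-03,  6.45135674e-05]), 'position': array([ 0.2303815 , -0.58058842,  0.20711442]), 'tool_rot': array([ 3.14151868e+00,  1.16887139e-03, -1.19297851e+00]), 'force': array([-0.25445225, -1.00375212,  0.38641773]), 'moment': array([ 0.01840975, -0.02222764,  0.00963712]), 'grip_width': 0.08507877975208473}
scene {'fov_y': 52.80327454298546, 'cx': 324.6050972991702, 'cy': 234.33608127896173, 'k1': 0.011174958161856563, 'origin': array([1.17228971, 0.57117954, 0.91715075]), 'orientation': array([-2.36493246,  0.01050536,  2.27751351])}
top {'fov_y': 51.78417951160695, 'cx': 318.16990261305085, 'cy': 240.94302031868293, 'k1': 0.023952412793661115, 'origin': array([0.24718707, 0.04916468, 1.38229915]), 'orientation': array([-2.909064  , -0.00350982, -1.54687531])}
```

View pics/scene0.png

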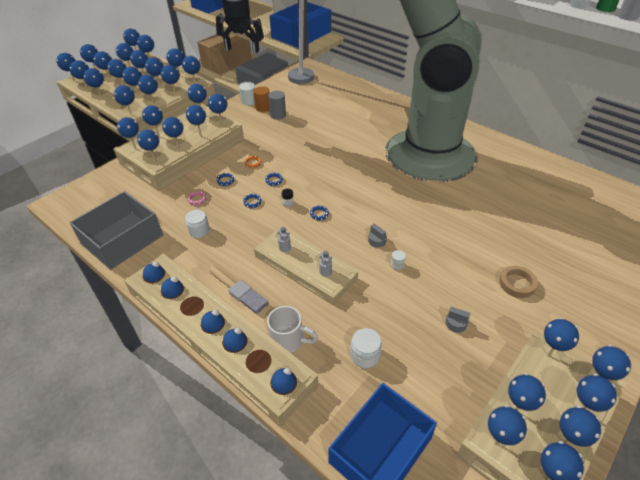

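View pics/top0.png

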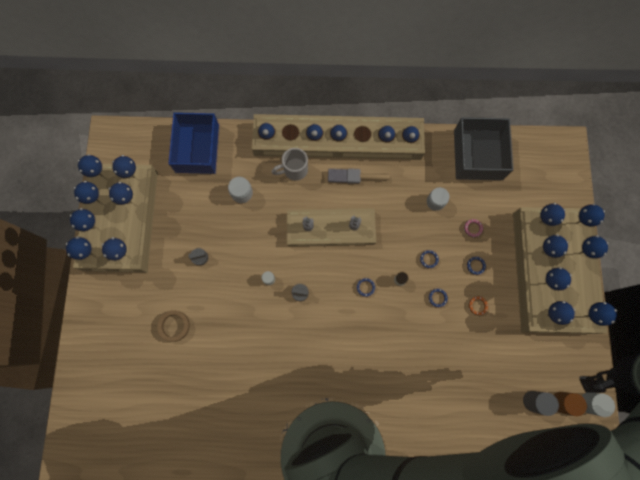

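```bash
cat > h.py <<'E'
import numpy as np, cv2, glob
from scipy.spatial.transform import Rotation as R
from scipy.optimize import least_squares
def cam(f):
    fl=240/np.tan(np.radians(f["fov_y"])/2)
    K=np.array([[fl,0,f["cx"]],[0,fl,f["cy"]],[0,0,1.]])
    D=np.array([f["k1"],0,0,0,0.])
    return K,D,R.from_euler('xyz',f["orientation"]).as_matrix(),np.array(f["origin"])
def proj(f,P):
    K,D,M,o=cam(f); P=np.atleast_2d(np.asarray(P,float))
    rv=cv2.Rodrigues(M.T)[0]; return cv2.projectPoints(P,rv,-M.T@o,K,D)[0].reshape(-1,2)
def ray(f,uv):
    K,D,M,o=cam(f); n=cv2.undistortPoints(np.array([[uv]],float),K,D,None,None,None).reshape(2) if False else cv2.undistortPoints(np.array([[uv]],float),K,D).reshape(2)
    d=M@np.array([n[0],n[1],1.]); return o,d/np.linalg.norm(d)
def onz(f,uv,z):
    o,d=ray(f,uv); return o+d*(z-o[2])/d[2]
def crop(f,c,h,s,name):
    p=f["pixels"][:,:,::-1]; x,y=c
    x0,y0=max(0,int(x-h)),max(0,int(y-h)); q=p[y0:int(y+h),x0:int(x+h)]
    cv2.imwrite(name,cv2.resize(q,None,fx=s,fy=s,interpolation=cv2.INTER_CUBIC)); return x0,y0
def look():
    from workcell import bot
    return bot.grab_frame("scene"),bot.grab_frame("top")
def tool_delta(st,target,yaw=None):
    """shift in tool axes (cm) and wz(deg) to reach target position / jaw yaw (mod pi), tool pointing down"""
    M=R.from_euler('xyz',st["tool_rot"]).as_matrix()
    d=M.T@(np.asarray(target)-st["position"])*100
    return d
E
python3 - <<'E'
from h import *
import pickle
s,t=look(); pickle.dump((s,t),open("f0.pkl","wb"))
a=cv2.resize(t["pixels"][180:320,180:500,::-1],None,fx=2.5,fy=2.5,interpolation=cv2.INTER_CUBIC)
cv2.imwrite("pics/t1.png",a)
a=cv2.resize(s["pixels"][140:350,180:480,::-1],None,fx=2.66,fy=2.66,interpolation=cv2.INTER_CUBIC)
cv2.imwrite("pics/s1.png",a)
E
```

```text
(no output)
```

View pics/t1.png

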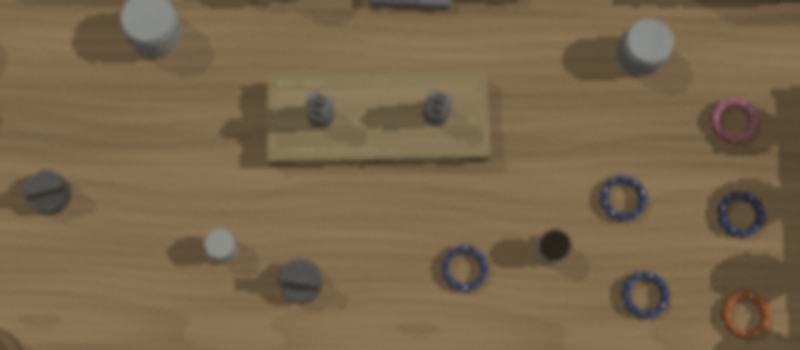

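View pics/s1.png

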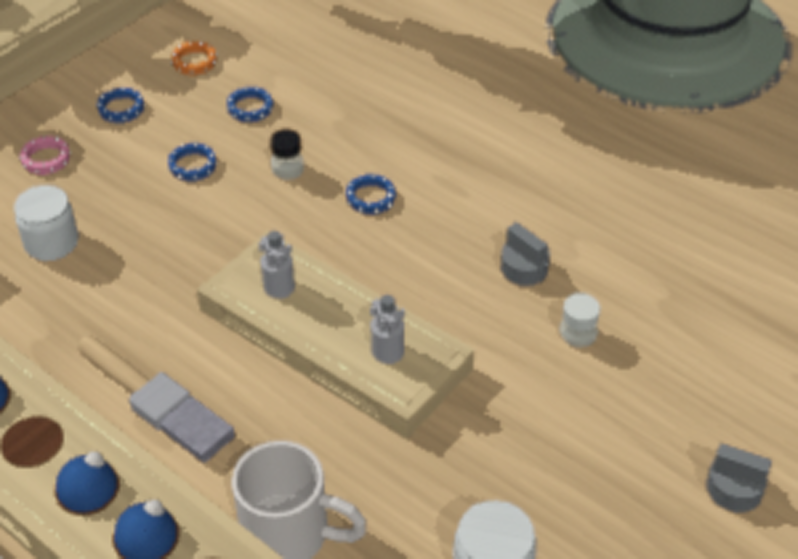

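```bash
cat >> h.py <<'E'
TH=np.linspace(0,2*np.pi,40,endpoint=False)
def circ(c,r,z): return np.c_[c[0]+r*np.cos(TH),c[1]+r*np.sin(TH),np.full(40,z)]
S=4
def fill(f,polys,holes=(),box=None):
    x0,y0,w,h=box; m=np.zeros((h*S,w*S),np.uint8)
    def pp(P):
        u=proj(f,P); return np.round(((u-[x0,y0])+0.5)*S*16-8).astype(np.int32)
    for P in polys:
        hu=cv2.convexHull(pp(P)); cv2.fillPoly(m,[hu],255,shift=4)
    for A,B in holes: # hole = intersection of two ellipses
        a=np.zeros_like(m); b=np.zeros_like(m)
        cv2.fillPoly(a,[pp(A)],255,shift=4); cv2.fillPoly(b,[pp(B)],255,shift=4); m[(a>0)&(b>0)]=0
    return cv2.resize(m,(w,h),interpolation=cv2.INTER_AREA)/255.
def ringmodel(c,z): 
    return [np.r_[circ(c,.026,z),circ(c,.026,z+.012)]],[(circ(c,.018,z),circ(c,.018,z+.012))]
def spmodel(c,z=.03):
    return [np.r_[circ(c,.015,z),circ(c,.015,z+.036)],np.r_[circ(c,.009,z+.036),circ(c,.009,z+.051)],
            np.r_[circ(c,.0155,z+.051),circ(c,.0155,z+.057)],np.r_[circ(c,.006,z+.057),circ(c,.006,z+.069)]],[]
def capmodel(c,yaw,z=0):
    u=np.array([np.cos(yaw),np.sin(yaw)]);v=np.array([-u[1],u[0]])
    b=[np.r_[np.array(c)+a*.022*u+e*.007*v,z+hh] for a in(-1,1) for e in(-1,1) for hh in(.023,.047)]
    return [np.r_[circ(c,.024,z),circ(c,.024,z+.023)],np.array(b)],[]
def blue(f):
    p=f["pixels"].astype(float); d=p[:,:,2]-p[:,:,0]; return d
def centre0(f,mask): pass
from scipy.optimize import minimize
def fit(fs,soft,model,x0,pad=14,step=.003):
    """soft: list of float masks 0..1 per frame; model(x)->polys,holes; maximise agreement"""
    boxes=[]
    for f in fs:
        P,_=model(x0); u=proj(f,np.vstack(P)); a=np.floor(u.min(0)-pad).astype(int); b=np.ceil(u.max(0)+pad).astype(int)
        boxes.append((a[0],a[1],b[0]-a[0],b[1]-a[1]))
    def cost(x):
        s=0
        for f,m,bx in zip(fs,soft,boxes):
            P,H=model(x); r=fill(f,P,H,bx); q=m[bx[1]:bx[1]+bx[3],bx[0]:bx[0]+bx[2]]
            s+=((r-q)**2).sum()
        return s
    n=len(x0); sim=[np.array(x0,float)]
    stp=np.atleast_1d(step)*np.ones(n)
    for i in range(n): y=sim[0].copy(); y[i]+=stp[i]; sim.append(y)
    r=minimize(cost,x0,method='Nelder-Mead',options=dict(initial_simplex=np.array(sim),xatol=1e-5,fatol=1e-3,maxiter=300))
    return r.x,r.fun
def ringmask(f):
    p=f["pixels"].astype(float); d=(p[:,:,2]-p[:,:,0]); return np.clip((d+25)/50,0,1)
def greymask(f):
    p=f["pixels"].astype(float); mx=p.max(2);sat=(mx-p.min(2))/np.maximum(mx,1); return np.clip((.30-sat)/.16,0,1)
E
python3 - <<'E'
from h import *
import pickle
s,t=pickle.load(open("f0.pkl","rb"))
for px in [(429,260),(476,265),(438,298),(366,287)]:
    c=onz(t,px,.006)[:2]
    o=[]
    for fs in ([s,t],[s],[t]):
        x,v=fit(fs,[ringmask(f) for f in fs],lambda x:ringmodel(x,0),c); o+=[x.round(4),round(v,1)]
    print(px,c.round(4),o)
for px,h in [((308,224),.08),((354,222),.08)]:
    c=onz(t,px,h)[:2]
    o=[]
    for fs in ([s,t],[s],[t]):
        x,v=fit(fs,[greymask(f) for f in fs],spmodel,c); o+=[x.round(4),round(v,1)]
    print(px,c.round(4),o)
for px,h,y in [((199,257),.03,0),((299,293),.03,0)]:
    c=onz(t,px,h)[:2]
    o=[]
    for fs in ([s,t],[s],[t]):
        x,v=min((fit(fs,[greymask(f) for f in fs],lambda x:capmodel(x[:2],x[2]),[*c,y],step=[.003,.003,.2]) for y in(0,.8,1.57,2.4)),key=lambda r:r[1]); o+=[x.round(4),round(v,1)]
    print(px,c.round(4),o)
cv2.imwrite("pics/m0.png",np.vstack([greymask(t)[180:320,180:500],greymask(s)[140:350,180:500],ringmask(t)[180:320,180:500]])*255)
E
```

```text
(429, 260) [ 0.5254 -0.2631] [array([ 0.5287, -0.2634]), np.float64(126.8), array([ 0.5275, -0.2641]), np.float64(90.1), array([ 0.5294, -0.2633]), np.float64(29.9)]
(476, 265) [ 0.5144 -0.3952] [array([ 0.5138, -0.3957]), np.float64(74.6), array([ 0.513 , -0.3964]), np.float64(38.1), array([ 0.514 , -0.3957]), np.float64(30.9)]
(438, 298) [ 0.4183 -0.2851] [array([ 0.4196, -0.2845]), np.float64(112.1), array([ 0.4185, -0.2849]), np.float64(84.3), array([ 0.4198, -0.2843]), np.float64(24.9)]
(366, 287) [ 0.444  -0.0849] [array([ 0.4435, -0.0838]), np.float64(48.8), array([ 0.4424, -0.0848]), np.float64(22.4), array([ 0.4446, -0.0831]), np.float64(21.6)]
(308, 224) [0.6024 0.0808] [array([0.6102, 0.0811]), np.float64(37.3), array([0.6096, 0.0806]), np.float64(13.6), array([0.6106, 0.0823]), np.float64(20.4)]
(354, 222) [ 0.6112 -0.0446] [array([ 0.6159, -0.0484]), np.float64(37.6), array([ 0.6153, -0.0491]), np.float64(11.4), array([ 0.6167, -0.0482]), np.float64(24.2)]
(199, 257) [0.5133 0.3825] [array([0.5183, 0.3862, 1.8344]), np.float64(58.9), array([0.5171, 0.3856, 1.8363]), np.float64(22.2), array([ 0.52  ,  0.3893, -0.6913]), np.float64(27.0)]
(299, 293) [0.4196 0.1011] [array([0.4238, 0.0994, 1.3558]), np.float64(171.3), array([0.4225, 0.0978, 1.3536]), np.float64(144.1), array([0.4249, 0.1   , 1.5984]), np.float64(22.3)][ WARN:0@9.635] global loadsave.cpp:1063 imwrite_ Unsupported depth image for selected encoder is fallbacked to CV_8U.
```

View pics/m0.png

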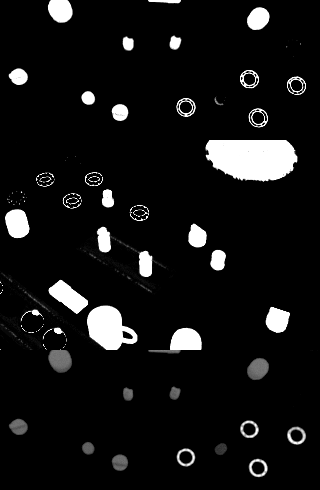

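Candidates in the top view: blue rings are at (429,260), (476,265), (438,298) and (366,287). The look-alikes, which I leave alone, are orange at (478,306) and pink at (474,228). The caps are at (199,257) and (299,293), and the white and black jars at (268,278) and (402,278). I choose the four blue rings with white dots. The zoomed crops above confirm them in both views.

```bash
cat > go.py <<'E'
import sys
from h import *
from workcell import bot
def main(x,y,z,yaw):
    st=bot.observe(); M=R.from_euler('xyz',st["tool_rot"])
    T=R.from_euler('xyz',[np.pi,0,np.radians(yaw)])
    rv=(M.inv()*T).as_rotvec(degrees=True)
    T2=R.from_euler('xyz',[np.pi,0,np.radians(yaw+180)])
    rv2=(M.inv()*T2).as_rotvec(degrees=True)
    print("t",round(st["clock"],2),"pos",st["position"].round(4),"yaw",np.degrees(st["tool_rot"][2]).round(1),"q7",st["qpos"][6].round(2),"F",st["force"].round(1),"w",round(st["grip_width"],4))
    d=M.inv().apply(np.array([x,y,z])-st["position"])*100
    print("xyz cm",d.round(2),"rot",rv.round(1),"alt",rv2.round(1), "rows",int(np.ceil(max(np.linalg.norm(d)/6.25,min(np.linalg.norm(rv),np.linalg.norm(rv2))/10.7))))
if __name__=="__main__": main(*map(float,sys.argv[1:5]))
E
python3 go.py .514 -.396 .08 -87.5
```

```text
t 0.2 pos [ 0.2305 -0.5807  0.2073] yaw -68.4 q7 -0.11 F [-0.   0.3 -0.1] w 0.0854
xyz cm [ -6.7  -33.17  12.74] rot [ 0.   0.  19.1] alt [-1.000e-01  0.000e+00 -1.609e+02] rows 6
```

```bash
python3 go.py .25 -.42 .2 -87.5;python3 go.py .514 -.396 .15 -87.5
```

```text
t 0.2 pos [ 0.2305 -0.5807  0.2073] yaw -68.4 q7 -0.11 F [-0.   0.3 -0.1] w 0.0854
xyz cm [-14.22  -7.75   0.74] rot [ 0.   0.  19.1] alt [-1.000e-01  0.000e+00 -1.609e+02] rows 3
t 0.2 pos [ 0.2305 -0.5807  0.2073] yaw -68.4 q7 -0.11 F [-0.   0.3 -0.1] w 0.0854
xyz cm [ -6.71 -33.17   5.74] rot [ 0.   0.  19.1] alt [-1.000e-01  0.000e+00 -1.609e+02] rows 6
```

Request:
jog_arm(increments=[{"x": -7, "y": -4, "z": 0.4, "wz": 6}, {"x": -14.2, "y": -7.8, "z": 0.7, "wz": 12}, {"x": -14.2, "y": -7.8, "z": 0.7, "wz": 19}, {"x": -12.5, "y": -14, "z": 2, "wz": 19}, {"x": -10.5, "y": -20, "z": 3, "wz": 19}, {"x": -8.5, "y": -26, "z": 4.5, "wz": 19}, {"x": -6.7, "y": -33.2, "z": 5.7, "wz": 19.1}, {"x": -6.7, "y": -33.2, "z": 5.7, "wz": 19.1}, {"x": -6.7, "y": -33.2, "z": 9, "wz": 19.1}], squeeze=25)

```text
schema error: expected keys wx, wy, wz, x, y, z, claw
```

```bash
python3 go.py .514 -.396 -.001 -87.5
python3 - <<'E'
from h import *
s,t=look()
c=np.array([.514,-.396])
for fs in ([s,t],[s],[t]):
    print(fit(fs,[ringmask(f) for f in fs],lambda x:ringmodel(x,0),c))
crop(s,(226,180),60,6,"pics/s2.png")
E
```

```text
t 0.2 pos [ 0.2305 -0.5807  0.2073] yaw -68.4 q7 -0.11 F [-0.   0.3 -0.1] w 0.0854
xyz cm [ -6.69 -33.17  20.84] rot [ 0.   0.  19.1] alt [-1.000e-01  0.000e+00 -1.609e+02] rows 7
(array([ 0.51399859, -0.39512904]), np.float64(75.65514140715109))
(array([ 0.51207446, -0.39710046]), np.float64(38.06241460976548))
(array([ 0.51397546, -0.39499713]), np.float64(30.39248381391772))
```

View pics/s2.png

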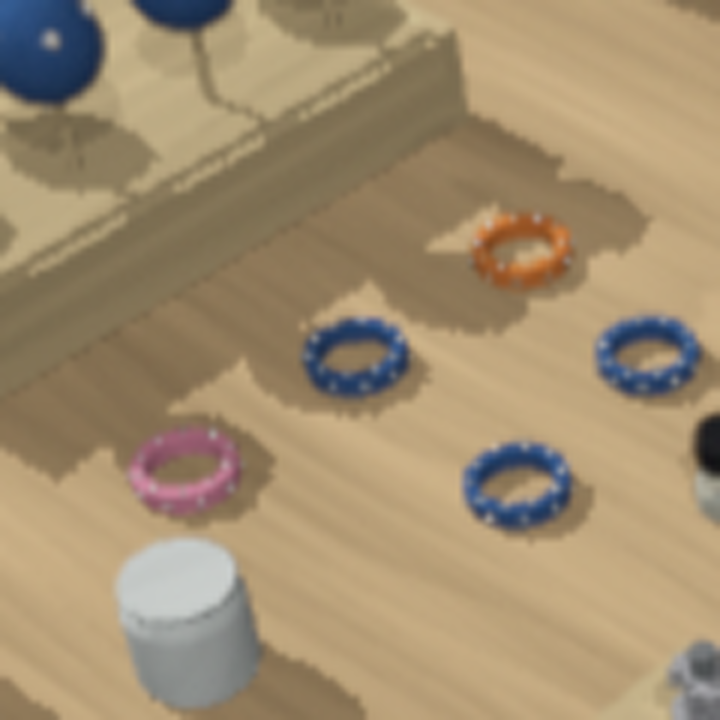

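Request:
jog_arm(increments=[{"wx": 0, "wy": 0, "claw": 100, "x": -7, "y": -4, "z": 0.4, "wz": 6}, {"wx": 0, "wy": 0, "claw": 100, "x": -14.2, "y": -7.8, "z": 0.7, "wz": 12}, {"wx": 0, "wy": 0, "claw": 100, "x": -12.5, "y": -14, "z": 2, "wz": 19}, {"wx": 0, "wy": 0, "claw": 100, "x": -10.5, "y": -20, "z": 3, "wz": 19}, {"wx": 0, "wy": 0, "claw": 100, "x": -8.5, "y": -26, "z": 4.5, "wz": 19}, {"wx": 0, "wy": 0, "claw": 100, "x": -6.7, "y": -33.2, "z": 5.7, "wz": 19.1}, {"wx": 0, "wy": 0, "claw": 100, "x": -6.7, "y": -33.2, "z": 9, "wz": 19.1}, {"wx": 0, "wy": 0, "claw": 100, "x": -6.7, "y": -33.2, "z": 13, "wz": 19.1}], squeeze=25)

```text
clock: 1.3
position: [0.5173, -0.3944, 0.076]
tool_rot: [-3.14, 0.001, -1.523]
force: [-0.8, -0.6, -1.7]
grip_width: 0.0854
```

```bash
python3 go.py .514 -.396 -.001 -87.5
python3 - <<'E'
from h import *
s,t=look()
crop(s,(226,180),50,7,"pics/s3.png")
E
```

```text
t 1.3 pos [ 0.5173 -0.3944  0.076 ] yaw -87.3 q7 -0.98 F [-0.8 -0.6 -1.7] w 0.0854
xyz cm [0.15 0.35 7.7 ] rot [-0.1  0.   0.2] alt [-1.000e-01 -1.000e-01 -1.798e+02] rows 2
```

View pics/s3.png

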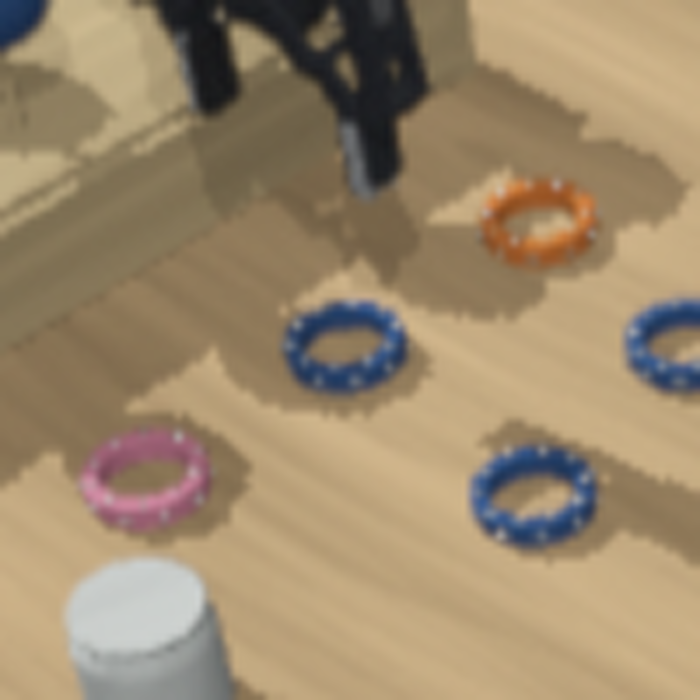

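Request:
jog_arm(increments=[{"wx": 0, "wy": 0, "wz": 0.2, "claw": 100, "x": 0.15, "y": 0.35, "z": 4}, {"wx": 0, "wy": 0, "wz": 0.2, "claw": 100, "x": 0.15, "y": 0.35, "z": 7.5}, {"wx": 0, "wy": 0, "wz": 0.2, "claw": 100, "x": 0.15, "y": 0.35, "z": 7.7}, {"wx": 0, "wy": 0, "wz": 0.2, "claw": 55, "x": 0.15, "y": 0.35, "z": 7.7}, {"wx": 0, "wy": 0, "wz": 0.2, "claw": 55, "x": 0.15, "y": 0.35, "z": 7.7}, {"wx": 0, "wy": 0, "wz": 0.2, "claw": 55, "x": 0.15, "y": 0.35, "z": 7.7}, {"wx": 0, "wy": 0, "wz": 0.2, "claw": 55, "x": 0.15, "y": 0.35, "z": 7.7}], squeeze=25)

```text
clock: 2.28
position: [0.5089, -0.3957, -0.003]
tool_rot: [3.137, 0.004, -1.529]
force: [-0.2, -0.1, -0.5]
grip_width: 0.0471
```

```bash
python3 go.py .514 -.396 -.001 2.5
python3 - <<'E'
from h import *
s,t=look()
crop(s,(226,180),40,8,"pics/s4.png")
E
```

```text
t 2.27 pos [ 0.5089 -0.3957 -0.003 ] yaw -87.6 q7 -0.99 F [-0.2 -0.1 -0.5] w 0.0471
xyz cm [ 0.05 -0.5  -0.2 ] rot [  0.    0.4 -90.1] alt [ 0.4 -0.  89.9] rows 9
```

View pics/s4.png

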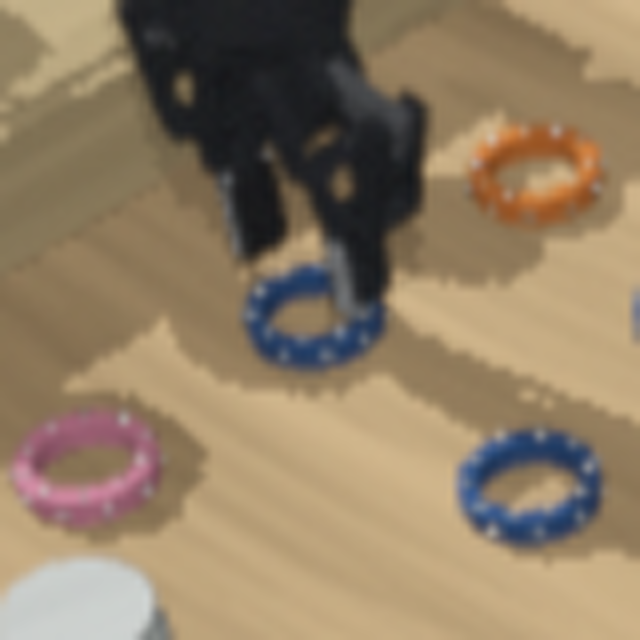

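```bash
python3 go.py .514 -.396 -.001 2.5
python3 - <<'E'
from h import *
s,t=look()
for fs in ([s,t],[s],[t]):
    print(fit(fs,[ringmask(f) for f in fs],lambda x:ringmodel(x,0),[.514,-.396]))
from workcell import bot
o=bot.observe(); print(o["force"],o["qd"].round(3))
crop(t,(476,265),40,8,"pics/t4.png")
E
python3 go.py .514 -.396 -.001 2.5
```

```text
t 2.38 pos [ 0.5088 -0.3956 -0.0034] yaw -87.6 q7 -0.99 F [ 0.4 -0.2 -0.5] w 0.047
xyz cm [ 0.06 -0.52 -0.24] rot [  0.1   0.4 -90.1] alt [ 0.4 -0.1 89.9] rows 9
(array([ 0.51260107, -0.39703345]), np.float64(324.6848498269896))
(array([ 0.51188266, -0.39685529]), np.float64(115.26234940407535))
(array([ 0.51345325, -0.39715082]), np.float64(207.89456808919647))
[ 0.74054807 -0.44347065 -0.42578439] [-0.     0.003  0.001  0.002 -0.    -0.002  0.001]
t 2.48 pos [ 0.5087 -0.3956 -0.0035] yaw -87.6 q7 -0.99 F [ 0.7 -0.4 -0.4] w 0.0473
xyz cm [ 0.06 -0.53 -0.26] rot [  0.1   0.4 -90.1] alt [ 0.4 -0.1 89.9] rows 9
```

View pics/t4.png

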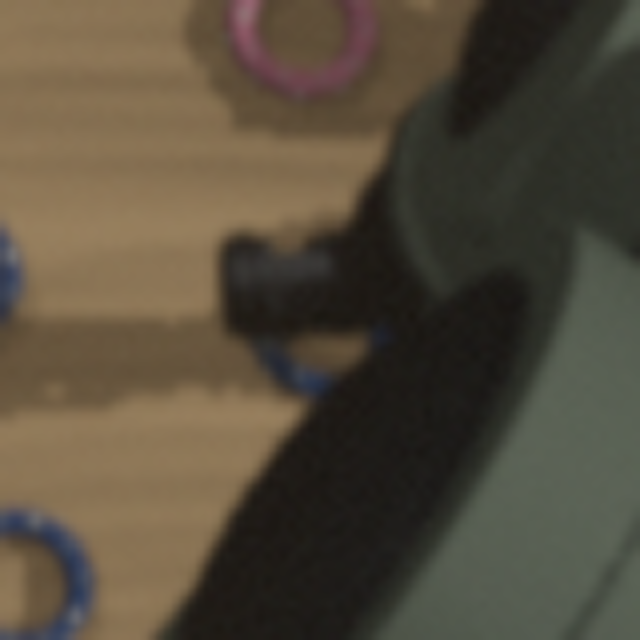

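Run:
```python
from h import *
import pickle
s,t=pickle.load(open("f0.pkl","rb"))
for x in (.498,.509,.520):
  for z in (0,.006,.012): print(x,z,((proj(s,[[x,-.3956+.0236,z]])-[186,140])*8+4).round(0))
```

```text
0.498 0 [[390. 336.]]
0.498 0.006 [[388. 324.]]
0.498 0.012 [[386. 311.]]
0.509 0 [[368. 351.]]
0.509 0.006 [[366. 338.]]
0.509 0.012 [[363. 326.]]
0.52 0 [[346. 365.]]
0.52 0.006 [[343. 353.]]
0.52 0.012 [[341. 340.]]
```

Run:
```python
from h import *
import pickle
s,t=pickle.load(open("f0.pkl","rb"))
for z in (.07,.076,.082,.088,.094,.1): print(z,((proj(s,[[.5173-.011,-.3944+.0427,z],[.5173+.011,-.3944+.0427,z],[.5173+.011,-.3944-.0427,z]])-[176,130])*7+3.5).round(0).tolist())
```

```text
0.07 [[405.0, 261.0], [364.0, 287.0], [227.0, 205.0]]
0.076 [[403.0, 249.0], [362.0, 275.0], [224.0, 193.0]]
0.082 [[401.0, 237.0], [360.0, 263.0], [222.0, 181.0]]
0.088 [[399.0, 225.0], [357.0, 251.0], [219.0, 169.0]]
0.094 [[396.0, 213.0], [355.0, 239.0], [216.0, 157.0]]
0.1 [[394.0, 201.0], [353.0, 227.0], [214.0, 145.0]]
```

Request:
jog_arm(increments=[{"wx": 0, "wy": 0, "wz": 0, "claw": 100, "x": 0, "y": -0.5, "z": -1}, {"wx": 0, "wy": 0, "wz": 0, "claw": 100, "x": 0, "y": -0.5, "z": -1}, {"wx": 0, "wy": 0, "wz": 0, "claw": 100, "x": 0, "y": -0.5, "z": -1}, {"wx": 0, "wy": 0, "wz": 0, "claw": 100, "x": 0, "y": -0.5, "z": -1}, {"wx": 0, "wy": 0, "wz": 0, "claw": 100, "x": 0, "y": -0.5, "z": -1}])

```text
clock: 3.1
position: [0.5137, -0.3954, 0.0063]
tool_rot: [3.136, 0.004, -1.529]
force: [0.0, 0.3, -0.7]
grip_width: 0.0854
```

```bash
python3 go.py .514 -.396 -.001 2.5
python3 - <<'E'
from h import *
s,t=look()
crop(s,(226,180),40,9,"pics/s5.png")
crop(t,(476,265),40,8,"pics/t5.png")
a=s;a["pixels"]=None
E
python3 go.py .514 -.396 -.001 2.5
```

```text
t 3.1 pos [ 0.5137 -0.3954  0.0063] yaw -87.6 q7 -0.99 F [ 0.   0.3 -0.7] w 0.0854
xyz cm [ 0.07 -0.04  0.73] rot [  0.1   0.5 -90.1] alt [ 0.5 -0.1 89.9] rows 9
t 3.2 pos [ 0.5137 -0.3954  0.0063] yaw -87.6 q7 -0.99 F [-0.2 -0.2 -0.2] w 0.0853
xyz cm [ 0.07 -0.03  0.73] rot [  0.1   0.5 -90.1] alt [ 0.5 -0.1 89.9] rows 9
```

View pics/s5.png

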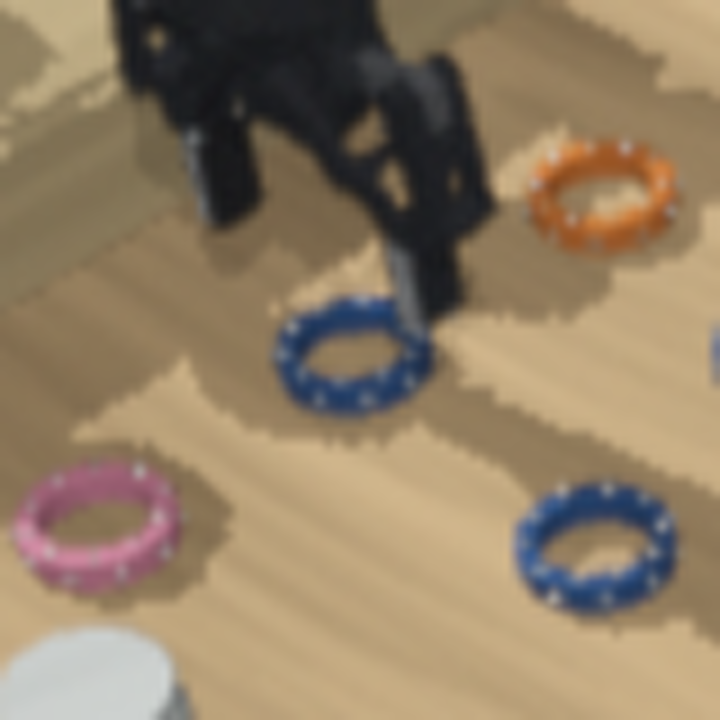

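View pics/t5.png

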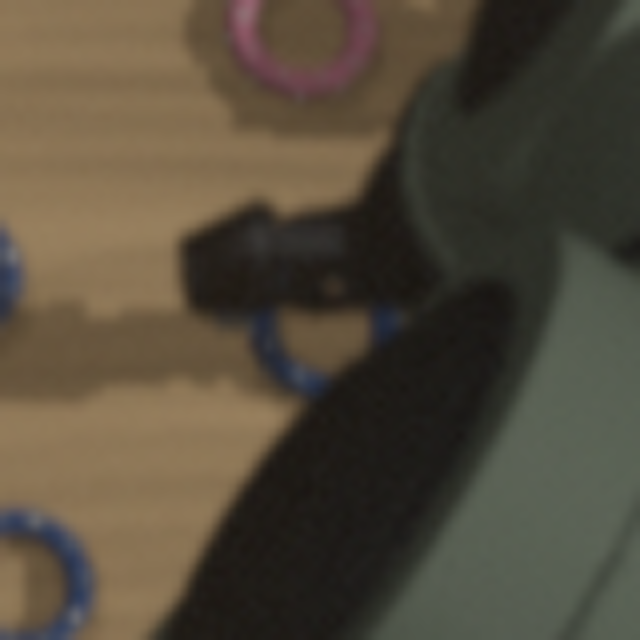

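Request:
jog_arm(increments=[{"wx": 0, "wy": 0, "wz": 0, "claw": 100, "x": 0, "y": 0, "z": 0.4}, {"wx": 0, "wy": 0, "wz": 0, "claw": 100, "x": 0, "y": 0, "z": 0.8}, {"wx": 0, "wy": 0, "wz": 0, "claw": 100, "x": 0, "y": 0, "z": 1.2}, {"wx": 0, "wy": 0, "wz": 0, "claw": 100, "x": 0, "y": 0, "z": 1.2}, {"wx": 0, "wy": 0, "wz": 0, "claw": 100, "x": 0, "y": 0, "z": 1.2}])

```text
clock: 3.82
position: [0.5137, -0.3954, -0.0056]
tool_rot: [3.136, 0.004, -1.529]
force: [-0.6, 0.6, 0.4]
grip_width: 0.0856
```

```bash
python3 go.py .514 -.396 -.001 -87.5
python3 - <<'E'
from h import *
s,t=look()
crop(s,(226,180),40,9,"pics/s6.png")
E
```

```text
t 3.83 pos [ 0.5137 -0.3954 -0.0056] yaw -87.6 q7 -0.99 F [-0.6  0.6  0.4] w 0.0856
xyz cm [ 0.06 -0.03 -0.46] rot [ 0.3  0.2 -0.1] alt [  0.4  -0.5 179.9] rows 1
```

View pics/s6.png

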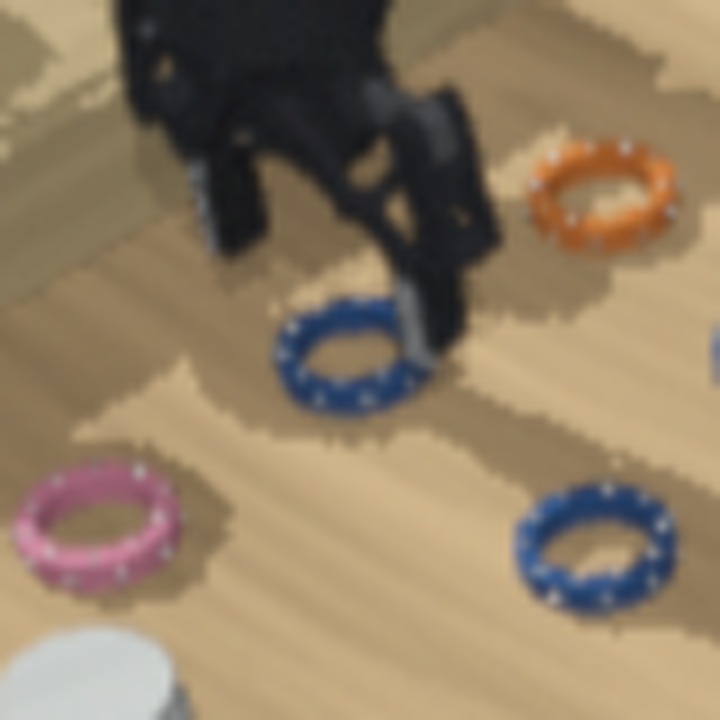

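Run:
```python
from h import *
import pickle
s,t=pickle.load(open("f0.pkl","rb"))
for z in (0,.006,.012,.018,.024,.03,.036): print(z,((proj(s,[[.5137+.011,-.3954+.0427,z],[.5137+.011,-.3954+.055,z],[.5137+.011,-.3954-.0427,z]])-[186,140])*9+4).round(0).tolist())
```

```text
0 [[417.0, 442.0], [443.0, 458.0], [246.0, 336.0]]
0.006 [[415.0, 428.0], [440.0, 443.0], [243.0, 322.0]]
0.012 [[412.0, 413.0], [437.0, 429.0], [240.0, 308.0]]
0.018 [[409.0, 399.0], [435.0, 415.0], [237.0, 294.0]]
0.024 [[406.0, 385.0], [432.0, 400.0], [233.0, 280.0]]
0.03 [[404.0, 370.0], [429.0, 386.0], [230.0, 265.0]]
0.036 [[401.0, 356.0], [427.0, 371.0], [227.0, 251.0]]
```

Request:
jog_arm(increments=[{"wx": 0, "wy": 0, "wz": 0, "claw": 100, "x": 0, "y": 0, "z": 0.4}, {"wx": 0, "wy": 0, "wz": 0, "claw": 100, "x": 0, "y": 0, "z": 0.8}, {"wx": 0, "wy": 0, "wz": 0, "claw": 100, "x": 0, "y": 0, "z": 1.2}, {"wx": 0, "wy": 0, "wz": 0, "claw": 100, "x": 0, "y": 0, "z": 1.2}])

```text
clock: 4.42
position: [0.5134, -0.3952, -0.018]
tool_rot: [3.136, 0.005, -1.529]
force: [-0.2, 0.5, -0.2]
grip_width: 0.0852
```

```bash
python3 go.py .514 -.396 -.001 -87.5
python3 - <<'E'
from h import *
s,t=look()
crop(s,(226,180),40,9,"pics/s7.png")
E
```

```text
t 4.42 pos [ 0.5134 -0.3952 -0.018 ] yaw -87.6 q7 -0.99 F [-0.2  0.5 -0.2] w 0.0852
xyz cm [ 0.08 -0.04 -1.7 ] rot [ 0.3  0.3 -0.1] alt [  0.4  -0.5 179.9] rows 1
```

View pics/s7.png

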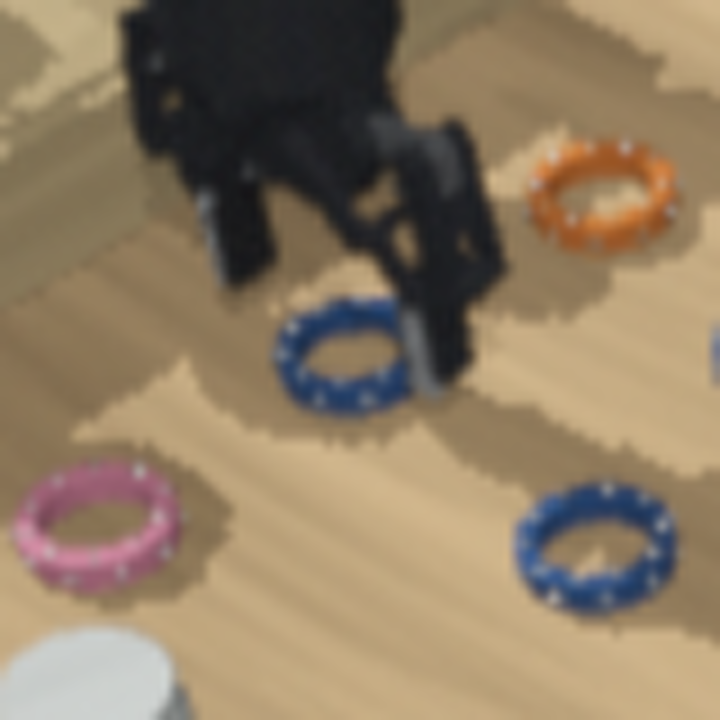

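Request:
jog_arm(increments=[{"wx": 0, "wy": 0, "wz": 0, "claw": 100, "x": 0, "y": 0, "z": 0.4}, {"wx": 0, "wy": 0, "wz": 0, "claw": 100, "x": 0, "y": 0, "z": 0.8}, {"wx": 0, "wy": 0, "wz": 0, "claw": 100, "x": 0, "y": 0, "z": 1.2}, {"wx": 0, "wy": 0, "wz": 0, "claw": 75, "x": 0, "y": 0, "z": 1.2}, {"wx": 0, "wy": 0, "wz": 0, "claw": 66, "x": 0, "y": 0, "z": 1.2}, {"wx": 0, "wy": 0, "wz": 0, "claw": 55, "x": 0, "y": 0, "z": 1.2}, {"wx": 0, "wy": 0, "wz": 0, "claw": 55, "x": 0, "y": 0, "z": 1.2}, {"wx": 0, "wy": 0, "wz": 0, "claw": 55, "x": 0, "y": 0, "z": 1.2}])

```text
clock: 5.52
position: [0.5157, -0.3975, -0.0266]
tool_rot: [3.141, 0.0, -1.529]
force: [-1.7, -2.7, 31.5]
grip_width: 0.0499
```

```bash
python3 go.py .514 -.396 -.001 2.5
python3 - <<'E'
from h import *
s,t=look()
crop(s,(226,180),40,9,"pics/s8.png")
E
```

```text
t 5.53 pos [ 0.5157 -0.3975 -0.0266] yaw -87.6 q7 -0.99 F [-1.7 -2.7 31.5] w 0.0499
xyz cm [-0.16  0.17 -2.56] rot [  0.    0.1 -90.1] alt [ 0.1 -0.  89.9] rows 9
```

View pics/s8.png

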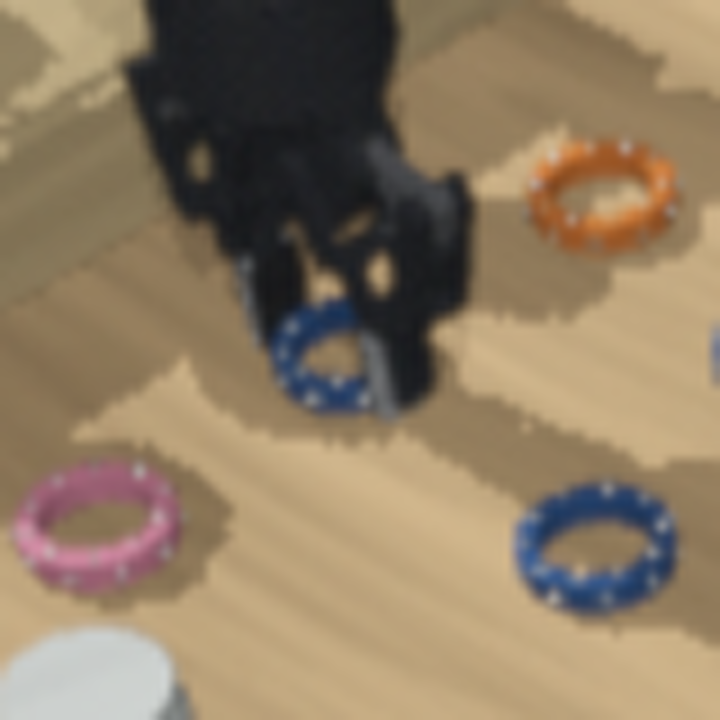

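Request:
jog_arm(increments=[{"wx": 0, "wy": 0, "wz": 0, "claw": 55, "x": 0, "y": 0, "z": -0.3}, {"wx": 0, "wy": 0, "wz": 0, "claw": 55, "x": 0, "y": 0, "z": -0.3}, {"wx": 0, "wy": 0, "wz": 0, "claw": 55, "x": 0, "y": 0, "z": -0.3}])

```text
clock: 6.0
position: [0.5155, -0.3973, -0.0239]
tool_rot: [3.14, 0.001, -1.529]
force: [-0.5, 0.2, -0.7]
grip_width: 0.0499
```

```bash
python3 go.py .514 -.396 -.023 2.5
python3 - <<'E'
from h import *
s,t=look()
for fs in ([s,t],[s],[t]):
    print(fit(fs,[ringmask(f) for f in fs],lambda x:ringmodel(x,0),[.514,-.396]))
crop(s,(226,180),40,9,"pics/s9.png")
E
```

```text
t 6.0 pos [ 0.5155 -0.3973 -0.0239] yaw -87.6 q7 -0.99 F [-0.5  0.2 -0.7] w 0.0499
xyz cm [-0.13  0.14 -0.09] rot [  0.    0.1 -90.1] alt [ 0.1 -0.  89.9] rows 9
(array([ 0.50991802, -0.401777  ]), np.float64(390.986063052672))
(array([ 0.50987507, -0.40116559]), np.float64(155.5211606305267))
(array([ 0.51619322, -0.3977497 ]), np.float64(233.42073787005))
```

View pics/s9.png

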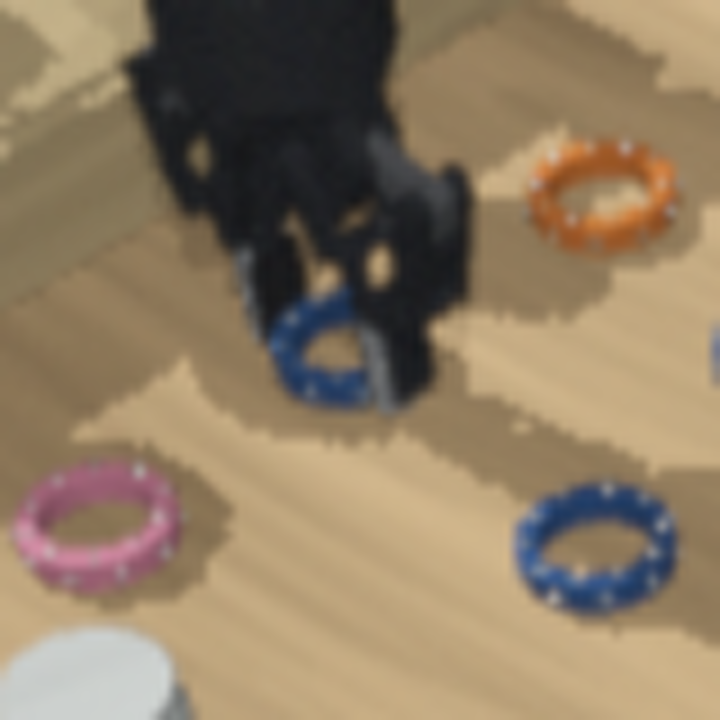

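Request:
jog_arm(increments=[{"wx": 0, "wy": 0, "wz": 0, "claw": 100, "x": 0, "y": 0, "z": 0}, {"wx": 0, "wy": 0, "wz": 0, "claw": 100, "x": 0, "y": 0, "z": 0}, {"wx": 0, "wy": 0, "wz": 0, "claw": 100, "x": 0, "y": 0, "z": 0}, {"wx": 0, "wy": 0, "wz": -10, "claw": 100, "x": 0, "y": 0, "z": 0}, {"wx": 0, "wy": 0, "wz": -20, "claw": 100, "x": 0, "y": 0, "z": 0}, {"wx": 0, "wy": 0, "wz": -30, "claw": 100, "x": 0, "y": 0, "z": 0}, {"wx": 0, "wy": 0, "wz": -40, "claw": 100, "x": 0, "y": 0, "z": 0}, {"wx": 0, "wy": 0, "wz": -50, "claw": 100, "x": 0, "y": 0, "z": 0}, {"wx": 0, "wy": 0, "wz": -60, "claw": 100, "x": 0, "y": 0, "z": 0}, {"wx": 0, "wy": 0, "wz": -70, "claw": 100, "x": 0, "y": 0, "z": 0}])

```text
clock: 7.35
position: [0.5154, -0.3974, -0.024]
tool_rot: [3.142, 0.002, -0.302]
force: [0.4, 0.4, 0.2]
grip_width: 0.0854
```

```bash
python3 go.py .5155 -.3973 -.0235 2.5
```

```text
t 7.35 pos [ 0.5154 -0.3974 -0.024 ] yaw -17.3 q7 -0.06 F [0.4 0.4 0.2] w 0.0854
xyz cm [ 0.   -0.01 -0.05] rot [ -0.    0.1 -19.8] alt [1.000e-01 0.000e+00 1.602e+02] rows 2
```

Request:
jog_arm(increments=[{"wx": 0, "wy": 0, "wz": -10, "claw": 100, "x": 0, "y": 0, "z": 0.05}, {"wx": 0, "wy": 0, "wz": -19.8, "claw": 100, "x": 0, "y": 0, "z": 0.05}, {"wx": 0, "wy": 0, "wz": -19.8, "claw": 80, "x": 0, "y": 0, "z": 0.05}, {"wx": 0, "wy": 0, "wz": -19.8, "claw": 55, "x": 0, "y": 0, "z": 0.05}, {"wx": 0, "wy": 0, "wz": -19.8, "claw": 55, "x": 0, "y": 0, "z": 0.05}, {"wx": 0, "wy": 0, "wz": -19.8, "claw": 55, "x": 0, "y": 0, "z": 0.05}, {"wx": 0, "wy": 0, "wz": -19.8, "claw": 55, "x": 0, "y": 0, "z": 0.05}])

```text
clock: 8.22
position: [0.5154, -0.3975, -0.0241]
tool_rot: [3.142, 0.002, 0.041]
force: [-1.7, 0.4, 5.2]
grip_width: 0.0512
```

```bash
python3 go.py .5155 -.3973 .1 2.5;  python3 - <<'E'
from h import *
s,t=look()
for fs in ([s,t],[s],[t]):
    print(fit(fs,[ringmask(f) for f in fs],lambda x:ringmodel(x,0),[.514,-.396]))
crop(s,(226,180),40,9,"pics/s10.png")
E
```

```text
t 8.22 pos [ 0.5154 -0.3975 -0.0241] yaw 2.3 q7 0.22 F [-1.7  0.4  5.2] w 0.0512
xyz cm [-1.000e-02 -2.000e-02 -1.241e+01] rot [ 0.   0.1 -0.2] alt [  0.2  -0.  179.8] rows 2
(array([ 0.51690479, -0.39801823]), np.float64(332.90926136101496))
(array([ 0.51590912, -0.39810315]), np.float64(189.67670326797386))
(array([ 0.51833246, -0.39715376]), np.float64(137.932922568243))
```

View pics/s10.png

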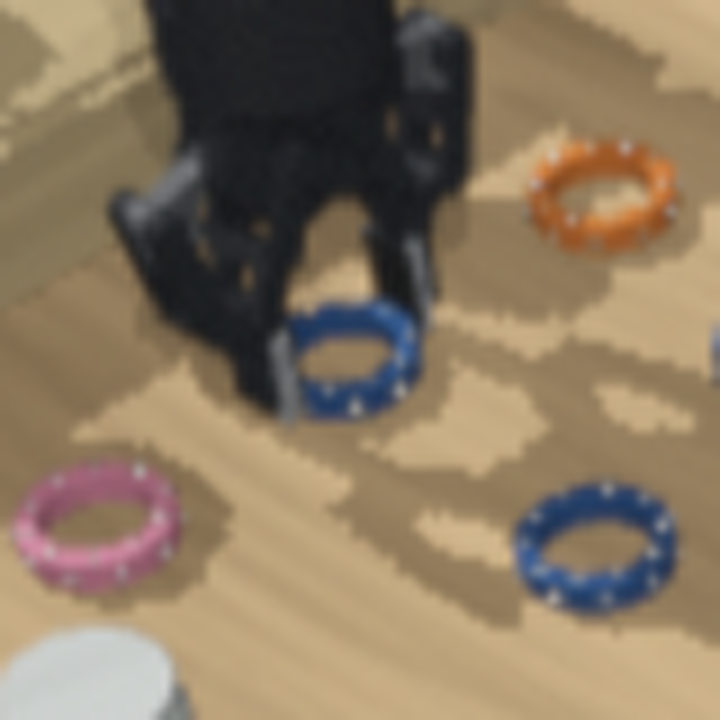

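Request:
jog_arm(increments=[{"wx": 0, "wy": 0, "wz": 0, "claw": 55, "x": 0, "y": 0, "z": -3}, {"wx": 0, "wy": 0, "wz": 0, "claw": 55, "x": 0, "y": 0, "z": -8}, {"wx": 0, "wy": 0, "wz": 0, "claw": 55, "x": 0, "y": 0, "z": -13}, {"wx": 0, "wy": 0, "wz": 0, "claw": 55, "x": 0, "y": 0, "z": -13}, {"wx": 0, "wy": 0, "wz": 0, "claw": 55, "x": 0, "y": 0, "z": -13}])

```text
clock: 8.95
position: [0.5155, -0.3974, 0.1056]
tool_rot: [3.141, 0.002, 0.039]
force: [0.2, 0.5, -0.4]
grip_width: 0.0507
```

```bash
python3 go.py .616 -.0484 .1 2.5;  python3 - <<'E'
from h import *
s,t=look()
from workcell import bot
p=bot.observe()["position"]
print(p,proj(s,[p]))
o=crop(s,proj(s,[p])[0]-[0,30],50,7,"pics/s11.png"); print(o)
for fs in ([s,t],[s]):
    print(fit(fs,[ringmask(f) for f in fs],lambda x:ringmodel(x[:2],x[2]),[p[0],p[1],p[2]+.025]))
for dz in (.02,.03,.04,.05,.06,.07,.08,.09,.1,.11):
    print(dz,((proj(s,[p+[.0,.0,dz],p+[.04,0,dz],p+[.04,.04,dz],p+[0.0255,.011,dz],p+[0.0255,-.011,dz]])-o)*7+3).round().tolist())
E
```

```text
t 8.95 pos [ 0.5155 -0.3974  0.1056] yaw 2.2 q7 0.29 F [ 0.2  0.5 -0.4] w 0.0507
xyz cm [ 11.4  -34.48   0.53] rot [ 0.   0.1 -0.3] alt [  0.2  -0.  179.7] rows 6
[ 0.51516701 -0.39705924  0.10470409] [[218.47402703 152.14102086]]
(168, 72)
(array([ 0.51760684, -0.3962475 ,  0.13117892]), np.float64(330.911478046905))
(array([ 0.51654584, -0.39788061,  0.13006415]), np.float64(167.93996847366398))
0.02 [[348.0, 523.0], [270.0, 569.0], [337.0, 608.0], [317.0, 562.0], [281.0, 541.0]]
0.03 [[344.0, 502.0], [266.0, 548.0], [332.0, 587.0], [312.0, 542.0], [276.0, 521.0]]
0.04 [[339.0, 481.0], [261.0, 527.0], [328.0, 565.0], [308.0, 520.0], [271.0, 499.0]]
0.05 [[335.0, 460.0], [256.0, 505.0], [323.0, 544.0], [303.0, 499.0], [267.0, 478.0]]
0.06 [[331.0, 438.0], [251.0, 484.0], [319.0, 522.0], [299.0, 477.0], [262.0, 457.0]]
0.07 [[326.0, 416.0], [246.0, 462.0], [314.0, 500.0], [294.0, 456.0], [257.0, 435.0]]
0.08 [[322.0, 394.0], [241.0, 440.0], [310.0, 478.0], [289.0, 433.0], [252.0, 413.0]]
0.09 [[317.0, 372.0], [236.0, 417.0], [305.0, 456.0], [284.0, 411.0], [247.0, 390.0]]
0.1 [[313.0, 350.0], [231.0, 395.0], [300.0, 433.0], [280.0, 389.0], [242.0, 368.0]]
0.11 [[308.0, 327.0], [226.0, 372.0], [295.0, 410.0], [275.0, 366.0], [237.0, 345.0]]
```

View pics/s11.png

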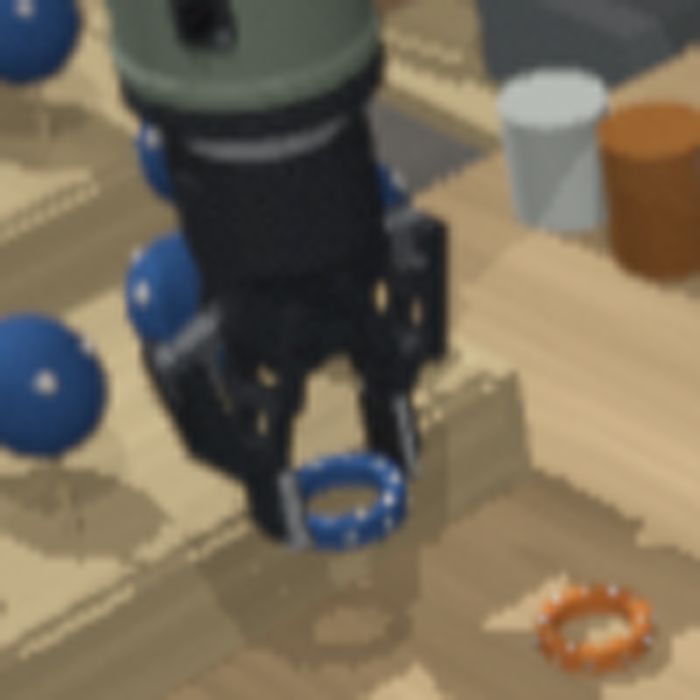

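Request:
jog_arm(increments=[{"wx": 0, "wy": 0, "wz": -0.3, "claw": 55, "x": 1.9, "y": -5.8, "z": 0}, {"wx": 0, "wy": 0, "wz": -0.3, "claw": 55, "x": 3.8, "y": -11.6, "z": 0}, {"wx": 0, "wy": 0, "wz": -0.3, "claw": 55, "x": 5.7, "y": -17.4, "z": 0}, {"wx": 0, "wy": 0, "wz": -0.3, "claw": 55, "x": 7.6, "y": -23.2, "z": 0}, {"wx": 0, "wy": 0, "wz": -0.3, "claw": 55, "x": 9.5, "y": -29, "z": 0}, {"wx": 0, "wy": 0, "wz": -0.3, "claw": 55, "x": 11.3, "y": -34.5, "z": 0}, {"wx": 0, "wy": 0, "wz": -0.3, "claw": 55, "x": 11.3, "y": -34.5, "z": 0}, {"wx": 0, "wy": 0, "wz": -0.3, "claw": 55, "x": 11.3, "y": -34.5, "z": 0}])

```text
clock: 10.05
position: [0.6138, -0.0482, 0.1037]
tool_rot: [-3.141, 0.005, 0.045]
force: [-0.3, -1.1, -1.4]
grip_width: 0.0508
```

```bash
cat > chk.py <<'E'
from h import *
import sys
s,t=look()
from workcell import bot
p=bot.observe()["position"]; print(p)
for n,fs in (("st",[s,t]),("s",[s]),("t",[t])):
    print(n,fit(fs,[ringmask(f) for f in fs],lambda x:ringmodel(x[:2],p[2]+.0255),[p[0],p[1]]))
crop(s,proj(s,[p])[0]-[0,0],45,8,f"pics/{sys.argv[1]}s.png")
crop(t,proj(t,[p])[0],45,8,f"pics/{sys.argv[1]}t.png")
E
python3 chk.py a1; python3 go.py .6152 -.0485 .1 2.5
```

```text
[ 0.61388375 -0.04937092  0.10404926]
st (array([ 0.61600534, -0.04812144]), np.float64(467.9618297577855))
s (array([ 0.6159987 , -0.04811289]), np.float64(282.1723092656671))
t (array([ 0.61769333, -0.04813711]), np.float64(183.29952741253365))
t 10.15 pos [ 0.6139 -0.0494  0.104 ] yaw 2.5 q7 -0.31 F [-0.5  0.  -0.1] w 0.051
xyz cm [ 0.14 -0.08  0.4 ] rot [-0.   0.2 -0. ] alt [  0.4   0.  180. ] rows 1
```

View pics/a1s.png

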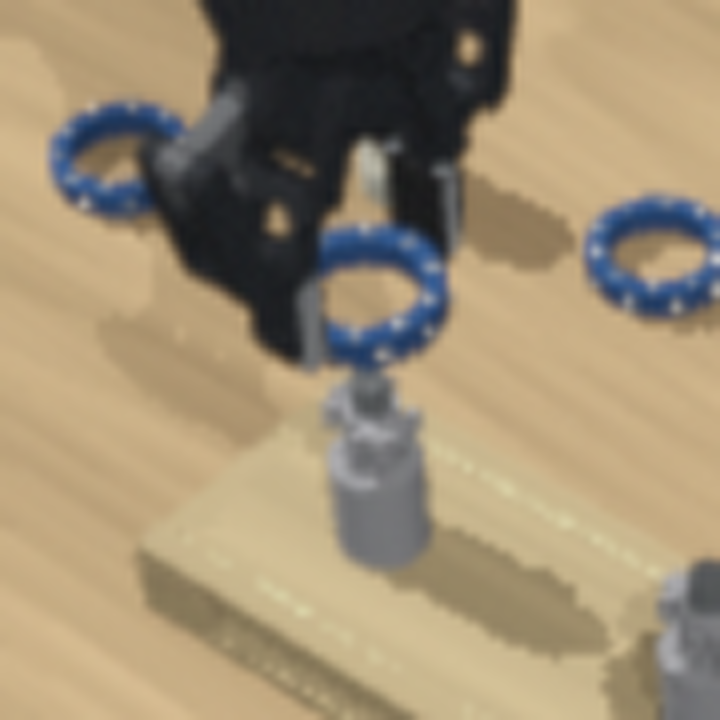

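View pics/a1t.png

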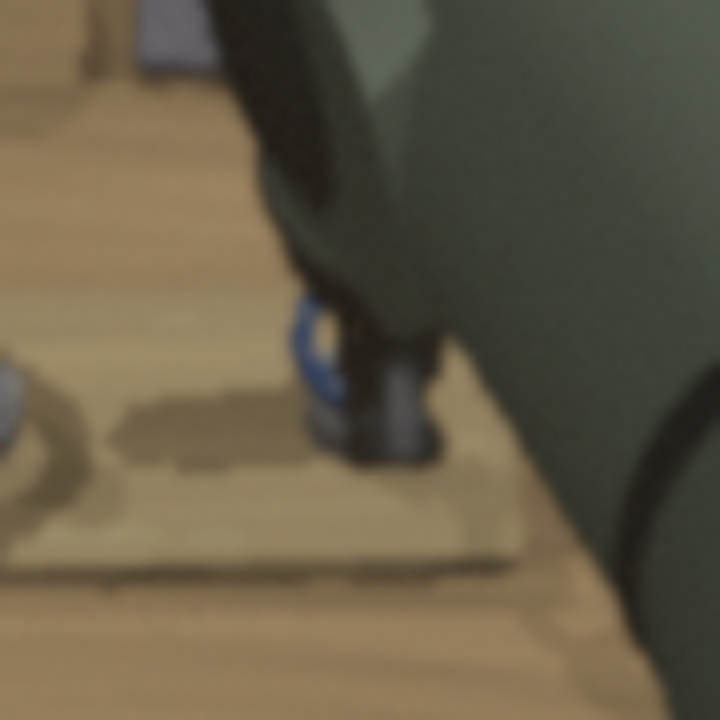

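Request:
jog_arm(increments=[{"wx": 0, "wy": 0, "wz": 0, "claw": 55, "x": 0.06, "y": -0.04, "z": 1}, {"wx": 0, "wy": 0, "wz": 0, "claw": 55, "x": 0.06, "y": -0.04, "z": 2}, {"wx": 0, "wy": 0, "wz": 0, "claw": 55, "x": 0.06, "y": -0.04, "z": 3}, {"wx": 0, "wy": 0, "wz": 0, "claw": 55, "x": 0.06, "y": -0.04, "z": 3.6}, {"wx": 0, "wy": 0, "wz": 0, "claw": 55, "x": 0.06, "y": -0.04, "z": 4}, {"wx": 0, "wy": 0, "wz": 0, "claw": 55, "x": 0.06, "y": -0.04, "z": 4}])

```text
clock: 10.9
position: [0.6142, -0.0489, 0.0639]
tool_rot: [-3.141, 0.004, 0.043]
force: [0.6, 0.7, 0.3]
grip_width: 0.0513
```

```bash
sed -i 's/p\[2\]+.0255/p[2]+.0241/' chk.py; python3 chk.py a2; python3 go.py .6145 -.049 .014 2.5
```

```text
[ 0.61445803 -0.04885488  0.06429195]
st (array([ 0.61593764, -0.04925985]), np.float64(427.57503975394076))
s (array([ 0.61541169, -0.04983297]), np.float64(255.87217900807383))
t (array([ 0.61890328, -0.04792918]), np.float64(165.48852164552096))
t 11.0 pos [ 0.6145 -0.0489  0.0643] yaw 2.5 q7 -0.33 F [-0.3  0.7 -0.3] w 0.0508
xyz cm [0.02 0.02 5.03] rot [-0.   0.2 -0. ] alt [  0.4   0.  180. ] rows 1
```

View pics/a2s.png

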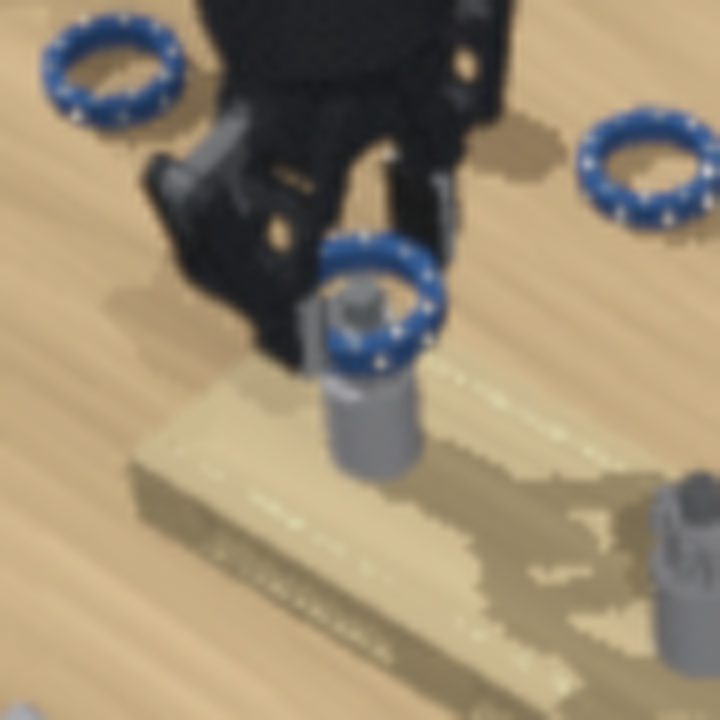

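```bash
cat > ov.py <<'E'
from h import *
def overlay(f,c,h,s,name,items):
    p=f["pixels"][:,:,::-1]; x0,y0=int(c[0]-h),int(c[1]-h)
    q=cv2.resize(p[y0:y0+2*h,x0:x0+2*h],None,fx=s,fy=s,interpolation=cv2.INTER_CUBIC)
    for P,col in items:
        u=((proj(f,P)-[x0,y0]+.5)*s-.5).round().astype(int)
        cv2.polylines(q,[u],True,col,1,cv2.LINE_AA)
    cv2.imwrite(name,q)
E
python3 - <<'E'
from ov import *
s,t=look()
from workcell import bot
p=bot.observe()["position"]; c=np.array([.6154,-.0498]); z=p[2]+.0241; sp=(.6153,-.0491)
it=[(circ(c,.026,z+.012),(0,255,0)),(circ(c,.018,z+.012),(0,255,0)),(circ(c,.026,z),(0,255,255)),
(circ(sp,.015,.03),(0,0,255)),(circ(sp,.015,.066),(0,0,255)),(circ(sp,.0155,.087),(255,0,255)),(circ(sp,.006,.099),(255,255,255))]
overlay(s,proj(s,[p])[0],30,12,"pics/o1.png",it)
E
```

```text
(no output)
```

View pics/o1.png

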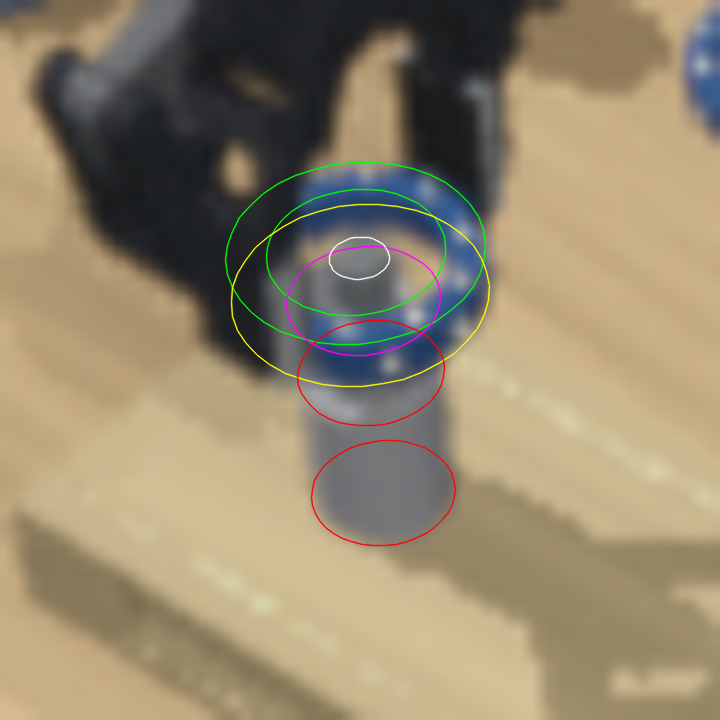

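Request:
jog_arm(increments=[{"wx": 0, "wy": 0, "wz": 0, "claw": 55, "x": 0, "y": 0, "z": 0.5}, {"wx": 0, "wy": 0, "wz": 0, "claw": 55, "x": 0, "y": 0, "z": 1}, {"wx": 0, "wy": 0, "wz": 0, "claw": 55, "x": 0, "y": 0, "z": 1.5}, {"wx": 0, "wy": 0, "wz": 0, "claw": 55, "x": 0, "y": 0, "z": 1.5}])

```text
clock: 11.6
position: [0.6141, -0.0489, 0.0488]
tool_rot: [-3.141, 0.005, 0.043]
force: [-0.5, -0.3, 0.7]
grip_width: 0.0513
```

```bash
python3 go.py .6145 -.049 .014 2.5
```

```text
t 11.6 pos [ 0.6141 -0.0489  0.0488] yaw 2.5 q7 -0.34 F [-0.5 -0.3  0.7] w 0.0513
xyz cm [0.05 0.02 3.48] rot [-0.   0.3 -0. ] alt [4.0e-01 1.0e-01 1.8e+02] rows 1
```

Request:
jog_arm(increments=[{"wx": 0, "wy": 0, "wz": 0, "claw": 55, "x": 0, "y": 0, "z": 0.8}, {"wx": 0, "wy": 0, "wz": 0, "claw": 55, "x": 0, "y": 0, "z": 1.6}, {"wx": 0, "wy": 0, "wz": 0, "claw": 55, "x": 0, "y": 0, "z": 2.4}, {"wx": 0, "wy": 0, "wz": 0, "claw": 55, "x": 0, "y": 0, "z": 3.3}, {"wx": 0, "wy": 0, "wz": 0, "claw": 55, "x": 0, "y": 0, "z": 3.3}])

```text
clock: 12.22
position: [0.6135, -0.0488, 0.015]
tool_rot: [-3.141, 0.006, 0.043]
force: [-0.2, 0.1, -0.4]
grip_width: 0.0511
```

```bash
python3 go.py .6145 -.049 .014 2.5
```

```text
t 12.22 pos [ 0.6135 -0.0488  0.015 ] yaw 2.5 q7 -0.37 F [-0.2  0.1 -0.4] w 0.0511
xyz cm [0.1  0.02 0.1 ] rot [-0.   0.3 -0. ] alt [5.0e-01 1.0e-01 1.8e+02] rows 1
```

Request:
jog_arm(increments=[{"wx": 0, "wy": 0, "wz": 0, "claw": 100, "x": 0, "y": 0, "z": 0}, {"wx": 0, "wy": 0, "wz": 0, "claw": 100, "x": 0, "y": 0, "z": 0}, {"wx": 0, "wy": 0, "wz": 0, "claw": 100, "x": 0, "y": 0, "z": -3}, {"wx": 0, "wy": 0, "wz": 0, "claw": 100, "x": 0, "y": 0, "z": -8}, {"wx": 0, "wy": 0, "wz": 0, "claw": 100, "x": 0, "y": 0, "z": -10}, {"wx": 0, "wy": 0, "wz": 0, "claw": 100, "x": -5, "y": 4, "z": -10}])

```text
clock: 12.98
position: [0.5693, -0.0874, 0.1168]
tool_rot: [-3.14, 0.001, 0.047]
force: [-0.7, -2.4, -0.1]
grip_width: 0.0855
```

```bash
cat > meas.py <<'E'
from h import *
import sys
from ov import overlay
s,t=look()
def rings(g,z=0):
    for c in g:
        o=[]
        for fs in ([s,t],[s],[t]):
            x,v=fit(fs,[ringmask(f) for f in fs],lambda x:ringmodel(x,z),c); o+=[x.round(4).tolist(),round(v)]
        print(c,o)
cv2.imwrite("pics/%s.png"%sys.argv[1],cv2.resize(s["pixels"][140:350,180:480,::-1],None,fx=2.66,fy=2.66,interpolation=cv2.INTER_CUBIC))
rings([(.5287,-.2634),(.4196,-.2845),(.4435,-.0838)])
E
python3 meas.py b1; python3 go.py .5283 -.2634 -.0235 -87.5
```

```text
(0.5287, -0.2634) [[0.5277, -0.2643], 485, [0.5268, -0.2648], 129, [0.5317, -0.2634], 354]
(0.4196, -0.2845) [[0.4197, -0.288], 740, [0.4206, -0.2885], 368, [0.4271, -0.2991], 371]
(0.4435, -0.0838) [[0.4435, -0.0838], 48, [0.4423, -0.0849], 22, [0.4446, -0.0834], 20]
t 13.07 pos [ 0.563  -0.0949  0.115 ] yaw 2.2 q7 -0.24 F [ 1.8 -0.2 -0.2] w 0.0853
xyz cm [-3.99 16.67 13.93] rot [ 0.5  0.3 89.7] alt [ -0.3   0.5 -90.3] rows 9
```

View pics/b1.png

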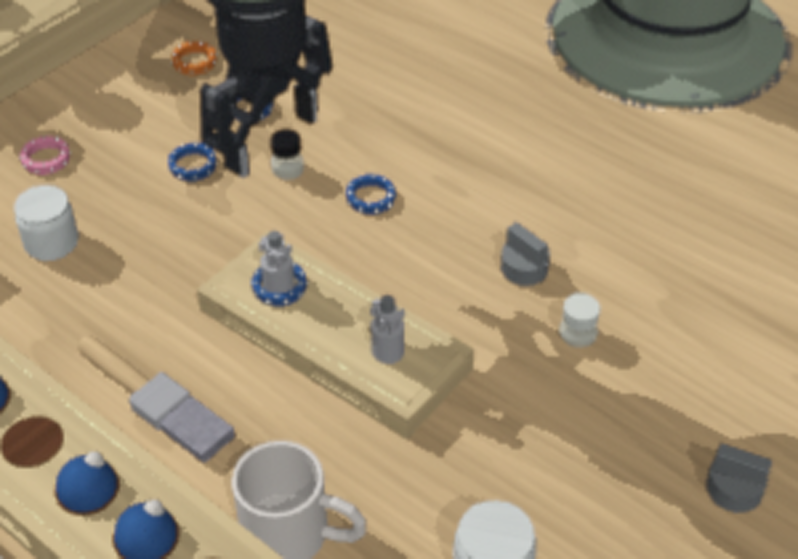

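Request:
jog_arm(increments=[{"wx": 0, "wy": 0, "wz": 10, "claw": 100, "x": -1, "y": 4, "z": 0}, {"wx": 0, "wy": 0, "wz": 20, "claw": 100, "x": -2, "y": 8, "z": 0}, {"wx": 0, "wy": 0, "wz": 30, "claw": 100, "x": -3, "y": 12, "z": 0}, {"wx": 0, "wy": 0, "wz": 40, "claw": 100, "x": -4, "y": 16.7, "z": 0}, {"wx": 0, "wy": 0, "wz": 50, "claw": 100, "x": -4, "y": 16.7, "z": 2}, {"wx": 0, "wy": 0, "wz": 60, "claw": 100, "x": -4, "y": 16.7, "z": 4}, {"wx": 0, "wy": 0, "wz": 70, "claw": 100, "x": -4, "y": 16.7, "z": 6}, {"wx": 0, "wy": 0, "wz": 80, "claw": 100, "x": -4, "y": 16.7, "z": 8}, {"wx": 0, "wy": 0, "wz": 89.7, "claw": 100, "x": -4, "y": 16.7, "z": 8}, {"wx": 0, "wy": 0, "wz": 89.7, "claw": 100, "x": -4, "y": 16.7, "z": 8}])

```text
clock: 14.32
position: [0.5286, -0.2633, 0.0356]
tool_rot: [3.132, -0.003, -1.526]
force: [0.6, 0.5, 1.0]
grip_width: 0.0852
```

```bash
python3 go.py .528 -.2635 -.022 -87.5
python3 - <<'E'
from h import *
s,t=look()
crop(s,(252,195),40,9,"pics/c1.png")
E
```

```text
t 14.32 pos [ 0.5286 -0.2633  0.0356] yaw -87.4 q7 -1.25 F [0.6 0.5 1. ] w 0.0852
xyz cm [0.   0.01 5.76] rot [ 0.6 -0.1  0.1] alt [   0.2    0.9 -179.9] rows 1
```

View pics/c1.png

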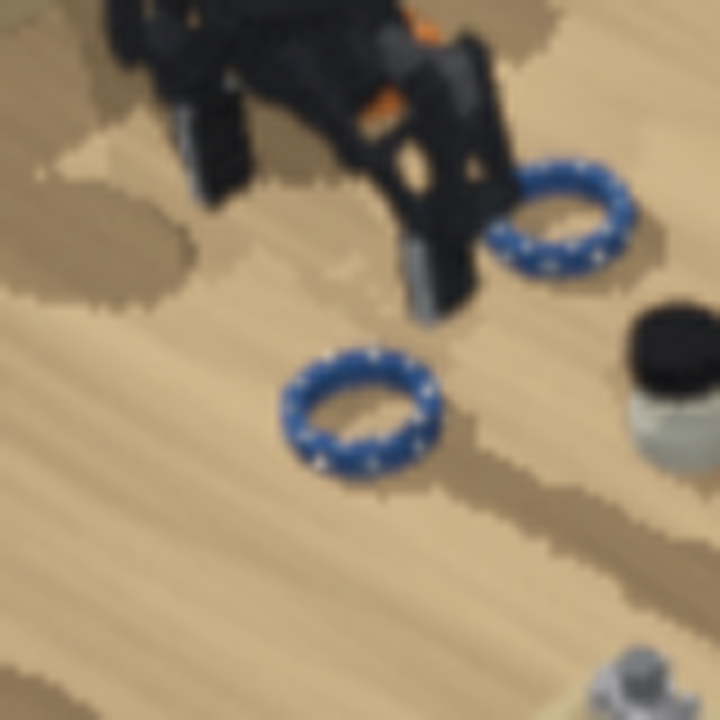

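Request:
jog_arm(increments=[{"wx": 0.6, "wy": 0, "wz": 0, "claw": 100, "x": 0, "y": 0, "z": 3}, {"wx": 0.6, "wy": 0, "wz": 0, "claw": 100, "x": 0, "y": 0, "z": 5}, {"wx": 0.6, "wy": 0, "wz": 0, "claw": 100, "x": 0, "y": 0, "z": 5.7}, {"wx": 0.6, "wy": 0, "wz": 0, "claw": 80, "x": 0, "y": 0, "z": 5.7}, {"wx": 0.6, "wy": 0, "wz": 0, "claw": 60, "x": 0, "y": 0, "z": 5.7}, {"wx": 0.6, "wy": 0, "wz": 0, "claw": 55, "x": 0, "y": 0, "z": 5.7}, {"wx": 0.6, "wy": 0, "wz": 0, "claw": 55, "x": 0, "y": 0, "z": 5.7}])

```text
clock: 15.3
position: [0.5288, -0.2638, -0.02]
tool_rot: [-3.139, -0.003, -1.523]
force: [-0.7, 0.5, 6.4]
grip_width: 0.0496
```

```bash
python3 go.py .528 -.2635 -.0238 2.5
```

```text
t 15.3 pos [ 0.5288 -0.2638 -0.02  ] yaw -87.2 q7 -1.26 F [-0.7  0.5  6.4] w 0.0496
xyz cm [-0.04  0.08  0.38] rot [  0.   -0.3 -89.7] alt [-0.3 -0.  90.3] rows 9
```

Run:
```python
from h import *
s,t=look()
crop(s,(252,195),40,9,"pics/c2.png")
```

```text
(no output)
```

View pics/c2.png

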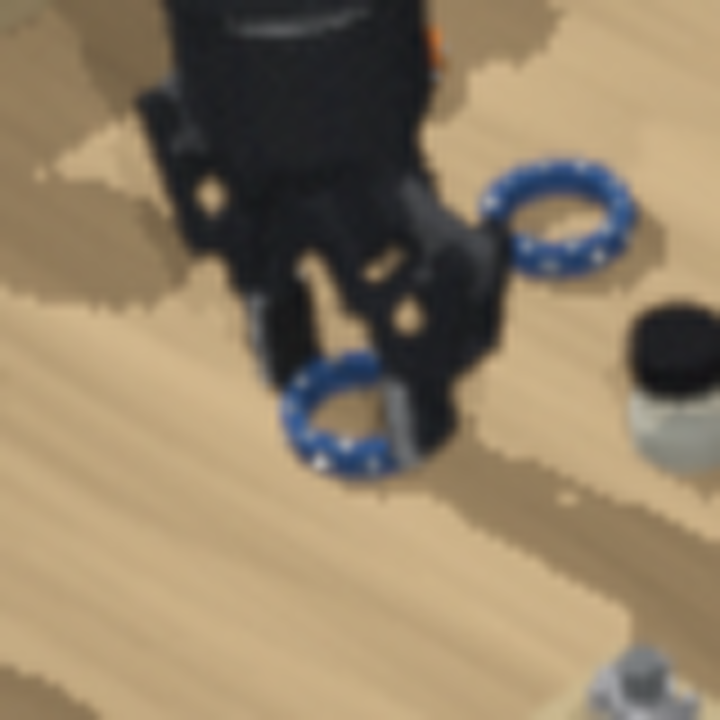

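Request:
jog_arm(increments=[{"wx": 0, "wy": 0, "wz": 0, "claw": 100, "x": 0, "y": 0, "z": 0}, {"wx": 0, "wy": 0, "wz": 0, "claw": 100, "x": 0, "y": 0, "z": 0}, {"wx": 0, "wy": 0, "wz": -10, "claw": 100, "x": 0, "y": 0, "z": 0}, {"wx": 0, "wy": 0, "wz": -20, "claw": 100, "x": 0, "y": 0, "z": 0}, {"wx": 0, "wy": 0, "wz": -30, "claw": 100, "x": 0, "y": 0, "z": 0}, {"wx": 0, "wy": 0, "wz": -40, "claw": 100, "x": 0, "y": 0, "z": 0}, {"wx": 0, "wy": 0, "wz": -50, "claw": 100, "x": 0, "y": 0, "z": 0}, {"wx": 0, "wy": 0, "wz": -60, "claw": 100, "x": 0, "y": 0, "z": 0}, {"wx": 0, "wy": 0, "wz": -70, "claw": 100, "x": 0, "y": 0, "z": 0}, {"wx": 0, "wy": 0, "wz": -80, "claw": 100, "x": 0, "y": 0, "z": 0}])

```text
clock: 16.65
position: [0.5288, -0.264, -0.0199]
tool_rot: [3.139, -0.003, -0.121]
force: [-0.1, -0.6, -0.1]
grip_width: 0.0854
```

```bash
python3 go.py .5288 -.2638 -.0235 2.5
```

```text
t 16.65 pos [ 0.5288 -0.264  -0.0199] yaw -6.9 q7 -0.22 F [-0.1 -0.6 -0.1] w 0.0854
xyz cm [-0.01 -0.02  0.36] rot [ 0.2 -0.2 -9.4] alt [ -0.3  -0.3 170.6] rows 1
```

Request:
jog_arm(increments=[{"wx": 0.2, "wy": -0.2, "wz": -9.4, "claw": 100, "x": 0, "y": 0, "z": 0.35}, {"wx": 0.2, "wy": -0.2, "wz": -9.4, "claw": 80, "x": 0, "y": 0, "z": 0.35}, {"wx": 0.2, "wy": -0.2, "wz": -9.4, "claw": 60, "x": 0, "y": 0, "z": 0.35}, {"wx": 0.2, "wy": -0.2, "wz": -9.4, "claw": 55, "x": 0, "y": 0, "z": 0.35}, {"wx": 0.2, "wy": -0.2, "wz": -9.4, "claw": 55, "x": 0, "y": 0, "z": 0.35}, {"wx": 0.2, "wy": -0.2, "wz": -9.4, "claw": 55, "x": 0, "y": 0, "z": 0.35}])

```text
clock: 17.4
position: [0.5289, -0.2641, -0.0229]
tool_rot: [3.141, 0.0, 0.041]
force: [-1.9, -0.3, 7.0]
grip_width: 0.0508
```

```bash
python3 go.py .6088 .0813 .1 2.5
```

```text
t 17.4 pos [ 0.5289 -0.2641 -0.0229] yaw 2.3 q7 -0.09 F [-1.9 -0.3  7. ] w 0.0508
xyz cm [  9.38 -34.18 -12.31] rot [ 0.   0.  -0.2] alt [  0.   -0.  179.8] rows 7
```

Request:
jog_arm(increments=[{"wx": 0, "wy": 0, "wz": 0, "claw": 55, "x": 0, "y": 0, "z": -3}, {"wx": 0, "wy": 0, "wz": 0, "claw": 55, "x": 0, "y": 0, "z": -8}, {"wx": 0, "wy": 0, "wz": -0.2, "claw": 55, "x": 0, "y": 0, "z": -12.5}, {"wx": 0, "wy": 0, "wz": -0.2, "claw": 55, "x": 2, "y": -5.4, "z": -12.5}, {"wx": 0, "wy": 0, "wz": -0.2, "claw": 55, "x": 4, "y": -11, "z": -12.5}, {"wx": 0, "wy": 0, "wz": -0.2, "claw": 55, "x": 6, "y": -16.6, "z": -12.5}, {"wx": 0, "wy": 0, "wz": -0.2, "claw": 55, "x": 8, "y": -20, "z": -12.5}, {"wx": 0, "wy": 0, "wz": -0.2, "claw": 55, "x": 9.3, "y": -21.2, "z": -12.5}, {"wx": 0, "wy": 0, "wz": -0.2, "claw": 55, "x": 9.3, "y": -21.2, "z": -12.5}])

```text
clock: 18.52
position: [0.6137, -0.0478, 0.1019]
tool_rot: [3.141, 0.0, 0.044]
force: [-0.2, -0.7, -0.7]
grip_width: 0.0509
```

```bash
python3 chk.py a3; python3 go.py .6143 -.049 .064 2.5
```

```text
[ 0.61278327 -0.04981862  0.10175474]
st (array([ 0.61537259, -0.04839679]), np.float64(477.06970965013454))
s (array([ 0.61458206, -0.04780307]), np.float64(266.91159108035373))
t (array([ 0.61604349, -0.0476272 ]), np.float64(207.449754094579))
t 18.62 pos [ 0.6128 -0.0498  0.1018] yaw 2.4 q7 -0.36 F [-0.5 -0.4 -1. ] w 0.0507
xyz cm [ 0.16 -0.08  3.78] rot [ 0.1  0.1 -0.1] alt [ 1.000e-01 -1.000e-01  1.799e+02] rows 1
```

View pics/a3s.png

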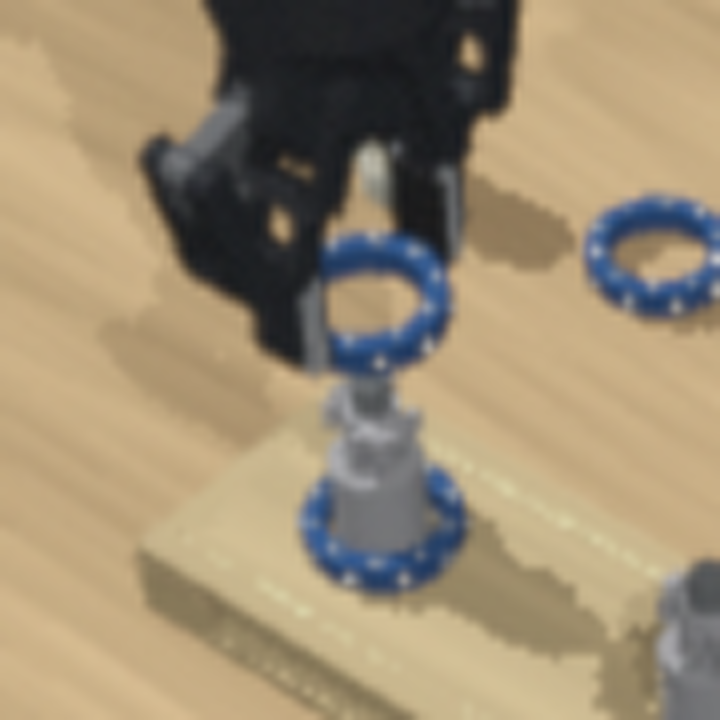

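Request:
jog_arm(increments=[{"wx": 0, "wy": 0, "wz": 0, "claw": 55, "x": 0.14, "y": -0.04, "z": 1.5}, {"wx": 0, "wy": 0, "wz": 0, "claw": 55, "x": 0.14, "y": -0.04, "z": 3}, {"wx": 0, "wy": 0, "wz": 0, "claw": 55, "x": 0.14, "y": -0.04, "z": 4}, {"wx": 0, "wy": 0, "wz": 0, "claw": 55, "x": 0.14, "y": -0.04, "z": 4.7}, {"wx": 0, "wy": 0, "wz": 0, "claw": 55, "x": 0.14, "y": -0.04, "z": 5.3}, {"wx": 0, "wy": 0, "wz": 0, "claw": 55, "x": 0.14, "y": -0.04, "z": 5.3}])

```text
clock: 19.38
position: [0.614, -0.0494, 0.0485]
tool_rot: [3.141, 0.001, 0.042]
force: [-0.1, 0.4, -0.3]
grip_width: 0.0507
```

```bash
python3 chk.py a4; python3 go.py .6143 -.049 .026 2.5
```

```text
[ 0.61426635 -0.04935415  0.04897132]
st (array([ 0.61670501, -0.04831108]), np.float64(556.158429988466))
s (array([ 0.61702276, -0.048175  ]), np.float64(378.0485094963476))
t (array([ 0.60821457, -0.04638654]), np.float64(171.102830911188))
t 19.48 pos [ 0.6143 -0.0494  0.049 ] yaw 2.4 q7 -0.4 F [ 0.7 -0.9 -0.2] w 0.0511
xyz cm [ 0.01 -0.04  2.3 ] rot [ 0.1  0.  -0.1] alt [ 1.000e-01 -1.000e-01  1.799e+02] rows 1
```

View pics/a4s.png

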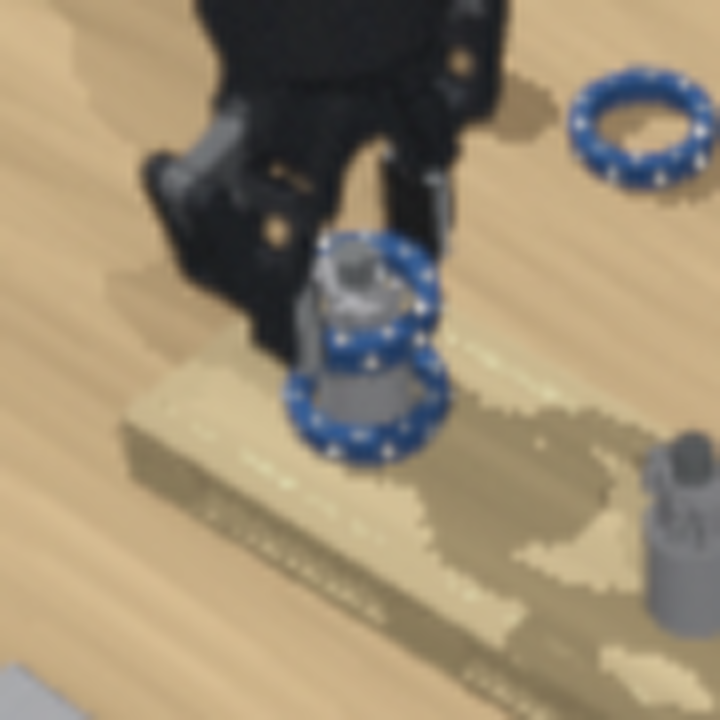

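Ring is over the head without contact force. Lower it to the stack, release and rise.

Request:
jog_arm(increments=[{"wx": 0, "wy": 0, "wz": 0, "claw": 55, "x": 0, "y": 0, "z": 0.8}, {"wx": 0, "wy": 0, "wz": 0, "claw": 55, "x": 0, "y": 0, "z": 1.6}, {"wx": 0, "wy": 0, "wz": 0, "claw": 55, "x": 0, "y": 0, "z": 2.2}, {"wx": 0, "wy": 0, "wz": 0, "claw": 55, "x": 0, "y": 0, "z": 2.2}, {"wx": 0, "wy": 0, "wz": 0, "claw": 100, "x": 0, "y": 0, "z": 2.2}, {"wx": 0, "wy": 0, "wz": 0, "claw": 100, "x": 0, "y": 0, "z": 2.2}, {"wx": 0, "wy": 0, "wz": 0, "claw": 100, "x": 0, "y": 0, "z": 0}, {"wx": 0, "wy": 0, "wz": 0, "claw": 100, "x": 0, "y": 0, "z": -5}, {"wx": 0, "wy": 0, "wz": 0, "claw": 100, "x": -3, "y": 2, "z": -7}, {"wx": 0, "wy": 0, "wz": 0, "claw": 100, "x": -8, "y": 6, "z": -7}])

```text
clock: 20.72
position: [0.5392, -0.1109, 0.1222]
tool_rot: [3.14, -0.004, 0.045]
force: [1.2, -2.2, -0.3]
grip_width: 0.0853
```

```bash
python3 meas.py b2; python3 go.py .4187 -.2845 .04 -87.5
```

```text
(0.5287, -0.2634) [[0.5287, -0.2604], 557, [0.5287, -0.2604], 226, [0.5384, -0.2671], 329]
(0.4196, -0.2845) [[0.4196, -0.2874], 482, [0.4202, -0.2863], 202, [0.4702, -0.3925], 247]
(0.4435, -0.0838) [[0.4435, -0.0838], 49, [0.4423, -0.0849], 22, [0.4446, -0.0834], 22]
t 20.82 pos [ 0.5342 -0.1167  0.1206] yaw 2.1 q7 -0.25 F [ 0.3  1.3 -0.1] w 0.0856
xyz cm [-12.14  16.3    8.17] rot [ 0.3 -0.1 89.6] alt [  0.1   0.3 -90.4] rows 9
```

View pics/b2.png

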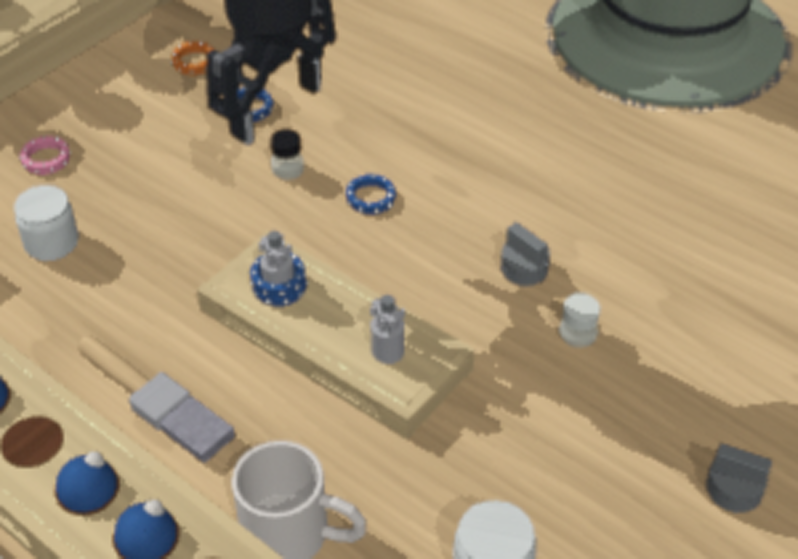

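Request:
jog_arm(increments=[{"wx": 0, "wy": 0, "wz": 10, "claw": 100, "x": -2.5, "y": 4, "z": 0}, {"wx": 0, "wy": 0, "wz": 20, "claw": 100, "x": -5, "y": 8, "z": 0}, {"wx": 0, "wy": 0, "wz": 30, "claw": 100, "x": -8, "y": 12, "z": 0}, {"wx": 0, "wy": 0, "wz": 40, "claw": 100, "x": -12.1, "y": 16.3, "z": 0}, {"wx": 0, "wy": 0, "wz": 50, "claw": 100, "x": -12.1, "y": 16.3, "z": 2}, {"wx": 0, "wy": 0, "wz": 60, "claw": 100, "x": -12.1, "y": 16.3, "z": 4}, {"wx": 0, "wy": 0, "wz": 70, "claw": 100, "x": -12.1, "y": 16.3, "z": 6}, {"wx": 0, "wy": 0, "wz": 80, "claw": 100, "x": -12.1, "y": 16.3, "z": 8}, {"wx": 0, "wy": 0, "wz": 89.6, "claw": 100, "x": -12.1, "y": 16.3, "z": 8}, {"wx": 0, "wy": 0, "wz": 89.6, "claw": 100, "x": -12.1, "y": 16.3, "z": 8}])

```text
clock: 22.08
position: [0.4198, -0.2843, 0.0427]
tool_rot: [3.14, -0.005, -1.526]
force: [-0.0, 0.0, -0.8]
grip_width: 0.0855
```

```bash
python3 go.py .4187 -.2845 -.023 -87.5; python3 meas.py b3
```

```text
t 22.07 pos [ 0.4198 -0.2843  0.0427] yaw -87.4 q7 -1.21 F [-0.   0.  -0.8] w 0.0855
xyz cm [-0.02  0.1   6.57] rot [ 0.1 -0.3  0.1] alt [ 5.000e-01  1.000e-01 -1.799e+02] rows 2
(0.5287, -0.2634) [[0.5287, -0.2604], 386, [0.5287, -0.2604], 217, [0.5317, -0.2634], 168]
(0.4196, -0.2845) [[0.4199, -0.2847], 164, [0.4184, -0.2851], 55, [0.4205, -0.2846], 105]
(0.4435, -0.0838) [[0.4435, -0.0838], 53, [0.4425, -0.0849], 21, [0.4441, -0.0829], 27]
```

View pics/b3.png

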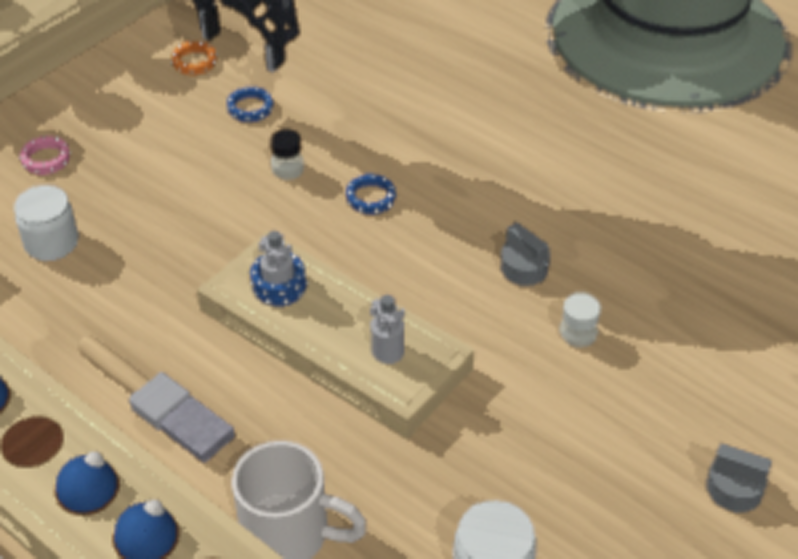

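Request:
jog_arm(increments=[{"wx": 0, "wy": -0.3, "wz": 0, "claw": 100, "x": 0, "y": 0.1, "z": 3}, {"wx": 0, "wy": -0.3, "wz": 0, "claw": 100, "x": 0, "y": 0.1, "z": 5.5}, {"wx": 0, "wy": -0.3, "wz": 0, "claw": 100, "x": 0, "y": 0.1, "z": 6.5}, {"wx": 0, "wy": -0.3, "wz": 0, "claw": 80, "x": 0, "y": 0.1, "z": 6.5}, {"wx": 0, "wy": -0.3, "wz": 0, "claw": 60, "x": 0, "y": 0.1, "z": 6.5}, {"wx": 0, "wy": -0.3, "wz": 0, "claw": 55, "x": 0, "y": 0.1, "z": 6.5}, {"wx": 0, "wy": -0.3, "wz": 0, "claw": 55, "x": 0, "y": 0.1, "z": 6.5}])

```text
clock: 23.05
position: [0.4191, -0.2852, -0.0212]
tool_rot: [3.141, -0.001, -1.522]
force: [-2.1, 1.2, 10.7]
grip_width: 0.0509
```

```bash
python3 go.py .4187 -.2845 -.0238 2.5
```

```text
t 23.05 pos [ 0.4191 -0.2852 -0.0212] yaw -87.2 q7 -1.24 F [-2.1  1.2 10.7] w 0.0509
xyz cm [-0.07  0.04  0.26] rot [  0.   -0.  -89.7] alt [-0.  -0.  90.3] rows 9
```

Request:
jog_arm(increments=[{"wx": 0, "wy": 0, "wz": 0, "claw": 100, "x": 0, "y": 0, "z": 0}, {"wx": 0, "wy": 0, "wz": 0, "claw": 100, "x": 0, "y": 0, "z": 0}, {"wx": 0, "wy": 0, "wz": -10, "claw": 100, "x": 0, "y": 0, "z": 0}, {"wx": 0, "wy": 0, "wz": -20, "claw": 100, "x": 0, "y": 0, "z": 0}, {"wx": 0, "wy": 0, "wz": -30, "claw": 100, "x": 0, "y": 0, "z": 0}, {"wx": 0, "wy": 0, "wz": -40, "claw": 100, "x": 0, "y": 0, "z": 0}, {"wx": 0, "wy": 0, "wz": -50, "claw": 100, "x": 0, "y": 0, "z": 0}, {"wx": 0, "wy": 0, "wz": -60, "claw": 100, "x": 0, "y": 0, "z": 0}, {"wx": 0, "wy": 0, "wz": -70, "claw": 100, "x": 0, "y": 0, "z": 0}, {"wx": 0, "wy": 0, "wz": -80, "claw": 100, "x": 0, "y": 0, "z": 0}])

```text
clock: 24.3
position: [0.4191, -0.2853, -0.021]
tool_rot: [3.141, -0.0, -0.12]
force: [-0.1, -0.1, -0.6]
grip_width: 0.085
```

```bash
python3 go.py .4191 -.2852 -.0235 2.5
```

```text
t 24.3 pos [ 0.4191 -0.2853 -0.021 ] yaw -6.9 q7 -0.25 F [-0.1 -0.1 -0.6] w 0.085
xyz cm [-0.01 -0.01  0.25] rot [ 0.1 -0.  -9.4] alt [-0.000e+00 -1.000e-01  1.706e+02] rows 1
```

Request:
jog_arm(increments=[{"wx": 0, "wy": 0, "wz": -9.4, "claw": 100, "x": 0, "y": 0, "z": 0.25}, {"wx": 0, "wy": 0, "wz": -9.4, "claw": 80, "x": 0, "y": 0, "z": 0.25}, {"wx": 0, "wy": 0, "wz": -9.4, "claw": 60, "x": 0, "y": 0, "z": 0.25}, {"wx": 0, "wy": 0, "wz": -9.4, "claw": 55, "x": 0, "y": 0, "z": 0.25}, {"wx": 0, "wy": 0, "wz": -9.4, "claw": 55, "x": 0, "y": 0, "z": 0.25}, {"wx": 0, "wy": 0, "wz": -9.4, "claw": 55, "x": 0, "y": 0, "z": 0.25}])

```text
clock: 25.05
position: [0.4192, -0.2855, -0.0232]
tool_rot: [3.14, 0.0, 0.042]
force: [-2.6, -0.4, 6.0]
grip_width: 0.0498
```

```bash
python3 go.py .6085 .0808 .105 2.5
```

```text
t 25.05 pos [ 0.4192 -0.2855 -0.0232] yaw 2.4 q7 -0.13 F [-2.6 -0.4  6. ] w 0.0498
xyz cm [ 20.45 -35.78 -12.88] rot [ 0.1  0.  -0.1] alt [ 0.000e+00 -1.000e-01  1.799e+02] rows 7
```

Request:
jog_arm(increments=[{"wx": 0, "wy": 0, "wz": 0, "claw": 55, "x": 0, "y": 0, "z": -3}, {"wx": 0, "wy": 0, "wz": 0, "claw": 55, "x": 0, "y": 0, "z": -8}, {"wx": 0, "wy": 0, "wz": 0, "claw": 55, "x": 0, "y": 0, "z": -12.9}, {"wx": 0, "wy": 0, "wz": 0, "claw": 55, "x": 3, "y": -5, "z": -12.9}, {"wx": 0, "wy": 0, "wz": 0, "claw": 55, "x": 6, "y": -10.4, "z": -12.9}, {"wx": 0, "wy": 0, "wz": 0, "claw": 55, "x": 9, "y": -15.7, "z": -12.9}, {"wx": 0, "wy": 0, "wz": 0, "claw": 55, "x": 12, "y": -21, "z": -12.9}, {"wx": 0, "wy": 0, "wz": 0, "claw": 55, "x": 15, "y": -26.3, "z": -12.9}, {"wx": 0, "wy": 0, "wz": 0, "claw": 55, "x": 18, "y": -31.5, "z": -12.9}, {"wx": 0, "wy": 0, "wz": 0, "claw": 55, "x": 20.4, "y": -35.8, "z": -12.9}])

```text
clock: 26.3
position: [0.6086, 0.0837, 0.1052]
tool_rot: [3.14, -0.0, 0.042]
force: [-0.2, -0.8, -0.6]
grip_width: 0.05
```

Request:
jog_arm(increments=[{"wx": 0, "wy": 0, "wz": 0, "claw": 55, "x": 0, "y": 0, "z": 0}])

```text
clock: 26.42
position: [0.609, 0.0885, 0.1051]
tool_rot: [-3.141, -0.001, 0.045]
force: [-0.4, -0.9, -1.3]
grip_width: 0.0497
```

```bash
python3 chk.py a5; python3 go.py .6085 .0808 .048 2.5
```

```text
[0.60826708 0.08436405 0.10487485]
st (array([0.60997802, 0.08741092]), np.float64(486.1754077662438))
s (array([0.6100762 , 0.08747943]), np.float64(278.9113894655902))
t (array([0.61193738, 0.08745745]), np.float64(202.96825513264125))
t 26.52 pos [0.6083 0.0844 0.1049] yaw 2.4 q7 -0.63 F [ 0.2 -0.3 -1.2] w 0.0498
xyz cm [0.01 0.35 5.69] rot [ 0.1  0.  -0.1] alt [ 0.000e+00 -1.000e-01  1.799e+02] rows 1
```

View pics/a5s.png

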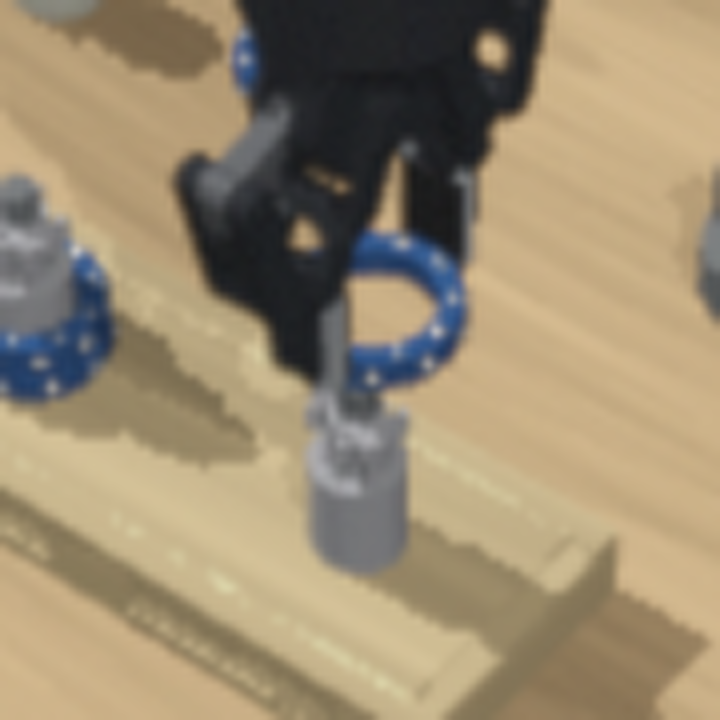

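Request:
jog_arm(increments=[{"wx": 0, "wy": 0, "wz": 0, "claw": 55, "x": 0, "y": 0.3, "z": 0}, {"wx": 0, "wy": 0, "wz": 0, "claw": 55, "x": 0, "y": 0.33, "z": 0}, {"wx": 0, "wy": 0, "wz": 0, "claw": 55, "x": 0, "y": 0.33, "z": 0}, {"wx": 0, "wy": 0, "wz": 0, "claw": 55, "x": 0, "y": 0.33, "z": 0}])

```text
clock: 27.02
position: [0.6084, 0.0808, 0.1049]
tool_rot: [3.14, 0.0, 0.041]
force: [0.2, -0.5, 0.3]
grip_width: 0.0501
```

Run:
```python
from ov import *
from workcell import bot
p=bot.observe()["position"]
s,t=look()
print(p,bot.observe()["position"])
z=p[2]+.0232
x,v=fit([s],[ringmask(s)],lambda x:ringmodel(x[:2],z),p[:2]); print(x,v)
c=x;sp=(.6096,.0806)
it=[(circ(c,.026,z+.012),(0,255,0)),(circ(c,.018,z+.012),(0,255,0)),(circ(c,.026,z),(0,255,255)),
(circ(sp,.015,.03),(0,0,255)),(circ(sp,.015,.066),(0,0,255)),(circ(sp,.0155,.087),(255,0,255)),(circ(sp,.006,.099),(255,255,255))]
overlay(s,proj(s,[p])[0],30,12,"pics/o2.png",it)
```

```text
[0.60841178 0.0807866  0.10493948] [0.60842136 0.08097168 0.10492832]
[0.60880035 0.07926727] 256.29180038446754
```

View pics/o2.png

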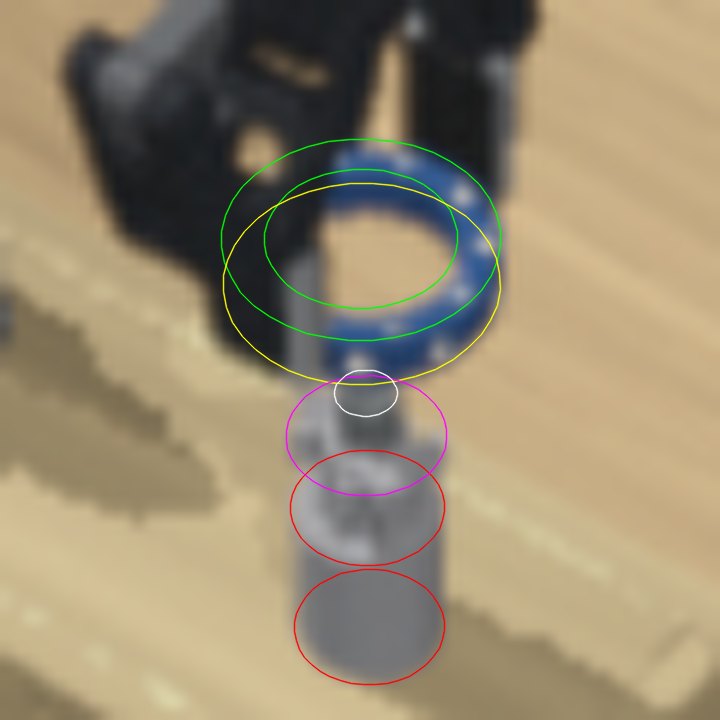

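```bash
cat >> h.py <<'E'
def fitmasked(f,z,c,zfree=False):
    """ring fit in one frame ignoring gripper-occluded pixels (dark / grey near dark)"""
    p=f["pixels"].astype(float); mx=p.max(2); sat=(mx-p.min(2))/np.maximum(mx,1)
    b=ringmask(f)
    occ=((sat<.30)&(b<.6)).astype(np.uint8); occ=cv2.dilate(occ,np.ones((3,3),np.uint8))
    w=1.-occ
    u=proj(f,[[c[0],c[1],z]])[0]; x0,y0=int(u[0]-30),int(u[1]-30); bx=(x0,y0,60,60)
    q=b[y0:y0+60,x0:x0+60]; ww=w[y0:y0+60,x0:x0+60]
    yy,xx=np.mgrid[0:60,0:60]; ww=ww*(np.hypot(xx-30,yy-30)<22)
    def cost(x):
        P,H=ringmodel(x[:2],x[2] if zfree else z); return (ww*(fill(f,P,H,bx)-q)**2).sum()
    n=3 if zfree else 2; X0=np.r_[c[:2],z][:n]
    best=None
    for d in (.003,-.003):
        sim=np.vstack([X0]+[X0+d*e for e in np.eye(n)])
        r=minimize(cost,X0,method='Nelder-Mead',options=dict(initial_simplex=sim,xatol=1e-5,fatol=1e-3))
        if best is None or r.fun<best.fun: best=r
    return best.x,best.fun
E
python3 - <<'E'
from ov import *
from workcell import bot
p=bot.observe()["position"]
s,t=look()
print(p)
z=p[2]+.0232
print(fitmasked(s,z,p),fitmasked(s,z,p,True))
c=fitmasked(s,z,p)[0]
it=[(circ(c,.026,z+.012),(0,255,0)),(circ(c,.018,z+.012),(0,255,0)),(circ(c,.026,z),(0,255,255))]
overlay(s,proj(s,[p])[0],30,12,"pics/o3.png",it)
E
```

```text
[0.60842136 0.08097168 0.10492832]
(array([0.60976536, 0.0805238 ]), np.float64(10.33087351018839)) (array([0.60898824, 0.08016899, 0.12794935]), np.float64(10.373518646674357))
```

View pics/o3.png

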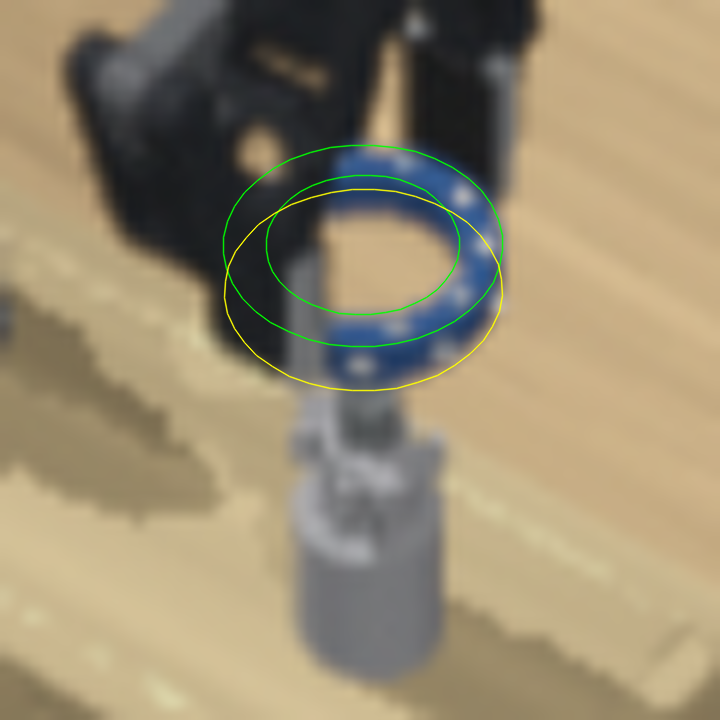

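Request:
jog_arm(increments=[{"wx": 0, "wy": 0, "wz": 0, "claw": 55, "x": 0.02, "y": -0.01, "z": 1.5}, {"wx": 0, "wy": 0, "wz": 0, "claw": 55, "x": 0.02, "y": -0.01, "z": 3}, {"wx": 0, "wy": 0, "wz": 0, "claw": 55, "x": 0.02, "y": -0.01, "z": 4}, {"wx": 0, "wy": 0, "wz": 0, "claw": 55, "x": 0.02, "y": -0.01, "z": 4.7}, {"wx": 0, "wy": 0, "wz": 0, "claw": 55, "x": 0.02, "y": -0.01, "z": 5.4}, {"wx": 0, "wy": 0, "wz": 0, "claw": 55, "x": 0.02, "y": -0.01, "z": 5.4}])

```text
clock: 27.98
position: [0.6084, 0.0811, 0.0505]
tool_rot: [3.14, 0.001, 0.042]
force: [0.5, 0.6, 0.0]
grip_width: 0.0493
```

```bash
python3 go.py .6086 .081 .014 2.5; python3 chk.py a6
```

```text
t 27.98 pos [0.6084 0.0811 0.0505] yaw 2.4 q7 -0.67 F [0.5 0.6 0. ] w 0.0493
xyz cm [0.03 0.01 3.65] rot [ 0.1  0.1 -0.1] alt [ 1.000e-01 -1.000e-01  1.799e+02] rows 1
[0.60873692 0.08116521 0.05111136]
st (array([0.61104144, 0.08186068]), np.float64(447.92795140330645))
s (array([0.61009131, 0.08059628]), np.float64(260.6918849673203))
t (array([0.61314117, 0.0827094 ]), np.float64(180.6084678200692))
```

View pics/a6s.png

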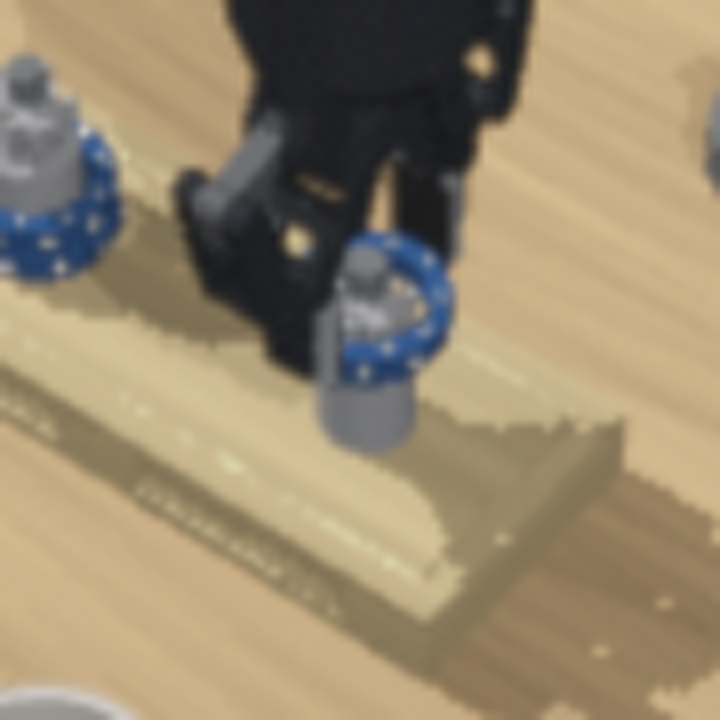

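Request:
jog_arm(increments=[{"wx": 0, "wy": 0, "wz": 0, "claw": 55, "x": 0, "y": 0, "z": 1}, {"wx": 0, "wy": 0, "wz": 0, "claw": 55, "x": 0, "y": 0, "z": 2}, {"wx": 0, "wy": 0, "wz": 0, "claw": 55, "x": 0, "y": 0, "z": 3}, {"wx": 0, "wy": 0, "wz": 0, "claw": 55, "x": 0, "y": 0, "z": 3.4}, {"wx": 0, "wy": 0, "wz": 0, "claw": 55, "x": 0, "y": 0, "z": 3.4}])

```text
clock: 28.7
position: [0.6086, 0.0812, 0.0168]
tool_rot: [3.14, 0.001, 0.042]
force: [-0.2, 0.1, 0.9]
grip_width: 0.0496
```

```bash
python3 go.py .6086 .081 .014 2.5
```

```text
t 28.7 pos [0.6086 0.0812 0.0168] yaw 2.4 q7 -0.69 F [-0.2  0.1  0.9] w 0.0496
xyz cm [-0.    0.02  0.28] rot [ 0.1  0.  -0.1] alt [ 0.000e+00 -1.000e-01  1.799e+02] rows 1
```

Request:
jog_arm(increments=[{"wx": 0, "wy": 0, "wz": 0, "claw": 100, "x": 0, "y": 0, "z": 0}, {"wx": 0, "wy": 0, "wz": 0, "claw": 100, "x": 0, "y": 0, "z": 0}, {"wx": 0, "wy": 0, "wz": 0, "claw": 100, "x": 0, "y": 0, "z": -3}, {"wx": 0, "wy": 0, "wz": 0, "claw": 100, "x": 0, "y": 0, "z": -8}, {"wx": 0, "wy": 0, "wz": 10, "claw": 100, "x": -3, "y": 2, "z": -10}, {"wx": 0, "wy": 0, "wz": 20, "claw": 100, "x": -8, "y": 5, "z": -10}])

```text
clock: 29.45
position: [0.5314, 0.0284, 0.1184]
tool_rot: [-3.141, -0.003, -0.312]
force: [0.2, 0.2, -0.7]
grip_width: 0.0854
```

```bash
python3 go.py .4425 -.0838 .04 -87.5; python3 meas.py b4
```

```text
t 29.45 pos [0.5314 0.0284 0.1184] yaw -17.9 q7 -0.88 F [ 0.2  0.2 -0.7] w 0.0854
xyz cm [-5.04 13.41  7.82] rot [-0.1 -0.1 69.6] alt [ 1.000e-01 -2.000e-01 -1.104e+02] rows 7
(0.5287, -0.2634) [[0.4179, -0.1641], 130, [0.5287, -0.2604], 178, [0.4179, -0.1641], 130]
(0.4196, -0.2845) [[0.4195, -0.2852], 513, [0.4206, -0.2855], 183, [0.4135, -0.274], 328]
(0.4435, -0.0838) [[0.4432, -0.0841], 319, [0.4427, -0.0854], 118, [0.4455, -0.0838], 195]
```

View pics/b4.png

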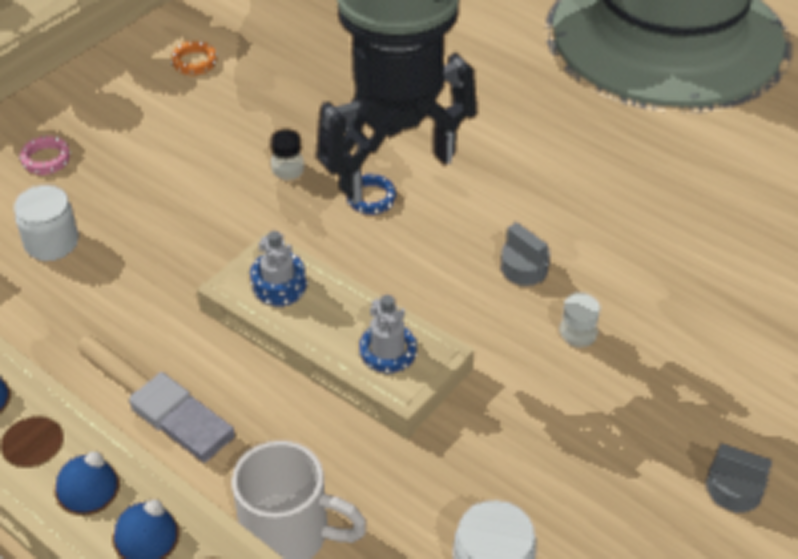

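Request:
jog_arm(increments=[{"wx": 0, "wy": 0, "wz": 10, "claw": 100, "x": -1.5, "y": 4, "z": 0}, {"wx": 0, "wy": 0, "wz": 20, "claw": 100, "x": -3, "y": 8, "z": 0}, {"wx": 0, "wy": 0, "wz": 30, "claw": 100, "x": -5, "y": 13.4, "z": 0}, {"wx": 0, "wy": 0, "wz": 40, "claw": 100, "x": -5, "y": 13.4, "z": 1}, {"wx": 0, "wy": 0, "wz": 50, "claw": 100, "x": -5, "y": 13.4, "z": 3}, {"wx": 0, "wy": 0, "wz": 60, "claw": 100, "x": -5, "y": 13.4, "z": 6}, {"wx": 0, "wy": 0, "wz": 69.6, "claw": 100, "x": -5, "y": 13.4, "z": 8}, {"wx": 0, "wy": 0, "wz": 69.6, "claw": 100, "x": -5, "y": 13.4, "z": 8}, {"wx": 0, "wy": 0, "wz": 69.6, "claw": 100, "x": -5, "y": 13.4, "z": 8}])

```text
clock: 30.68
position: [0.4378, -0.088, 0.0387]
tool_rot: [3.139, -0.005, -1.525]
force: [-0.4, -0.4, -0.2]
grip_width: 0.0853
```

```bash
python3 go.py .4425 -.0838 -.023 -87.5; python3 meas.py b5;python3 - <<'E'
from h import *
s,t=look()
crop(s,(320,205),40,9,"pics/c3.png")
E
```

```text
t 30.68 pos [ 0.4378 -0.088   0.0387] yaw -87.4 q7 -1.76 F [-0.4 -0.4 -0.2] w 0.0853
xyz cm [-0.43 -0.51  6.16] rot [ 0.1 -0.3  0.1] alt [   0.4    0.2 -179.9] rows 1
(0.5287, -0.2634) [[0.4179, -0.1641], 117, [0.5287, -0.2604], 178, [0.4179, -0.1641], 117]
(0.4196, -0.2845) [[0.4195, -0.2852], 508, [0.4206, -0.2855], 189, [0.4135, -0.274], 316]
(0.4435, -0.0838) [[0.4429, -0.0853], 235, [0.4428, -0.0854], 40, [0.4456, -0.0838], 190]
```

View pics/c3.png

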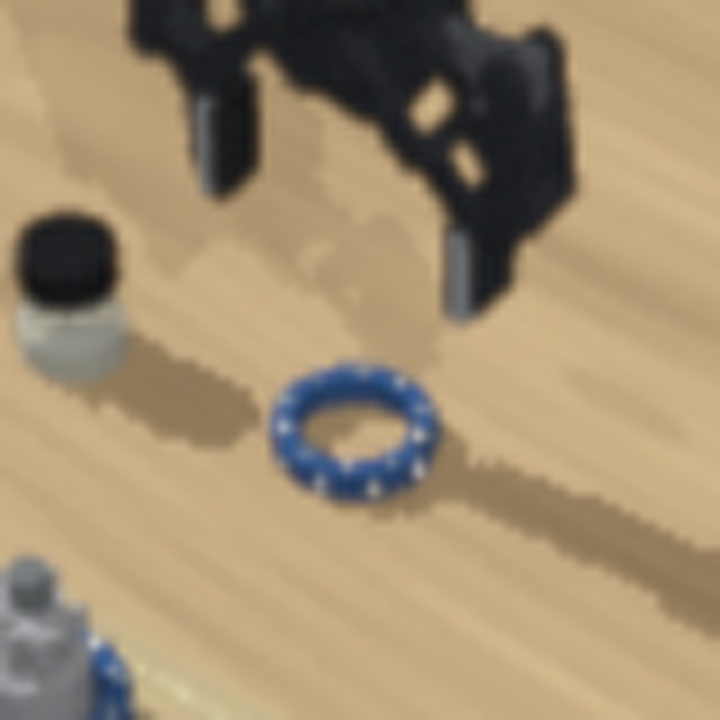

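Request:
jog_arm(increments=[{"wx": 0, "wy": -0.3, "wz": 0, "claw": 100, "x": -0.4, "y": -0.48, "z": 2.5}, {"wx": 0, "wy": -0.3, "wz": 0, "claw": 100, "x": -0.4, "y": -0.48, "z": 5}, {"wx": 0, "wy": -0.3, "wz": 0, "claw": 100, "x": -0.4, "y": -0.48, "z": 6.1}, {"wx": 0, "wy": -0.3, "wz": 0, "claw": 80, "x": -0.4, "y": -0.48, "z": 6.1}, {"wx": 0, "wy": -0.3, "wz": 0, "claw": 60, "x": -0.4, "y": -0.48, "z": 6.15}, {"wx": 0, "wy": -0.3, "wz": 0, "claw": 55, "x": -0.4, "y": -0.48, "z": 6.15}, {"wx": 0, "wy": -0.3, "wz": 0, "claw": 55, "x": -0.4, "y": -0.48, "z": 6.15}])

```text
clock: 31.75
position: [0.4427, -0.0846, -0.022]
tool_rot: [3.141, 0.0, -1.529]
force: [-0.7, 1.0, 7.6]
grip_width: 0.0497
```

```bash
python3 go.py .4425 -.0838 -.0238 2.5
```

```text
t 31.75 pos [ 0.4427 -0.0846 -0.022 ] yaw -87.6 q7 -1.81 F [-0.7  1.   7.6] w 0.0497
xyz cm [-0.08  0.02  0.18] rot [  0.    0.  -90.1] alt [ 0.  -0.  89.9] rows 9
```

Request:
jog_arm(increments=[{"wx": 0, "wy": 0, "wz": 0, "claw": 100, "x": 0, "y": 0, "z": 0}, {"wx": 0, "wy": 0, "wz": 0, "claw": 100, "x": 0, "y": 0, "z": 0}, {"wx": 0, "wy": 0, "wz": -10, "claw": 100, "x": 0, "y": 0, "z": 0}, {"wx": 0, "wy": 0, "wz": -20, "claw": 100, "x": 0, "y": 0, "z": 0}, {"wx": 0, "wy": 0, "wz": -30, "claw": 100, "x": 0, "y": 0, "z": 0}, {"wx": 0, "wy": 0, "wz": -40, "claw": 100, "x": 0, "y": 0, "z": 0}, {"wx": 0, "wy": 0, "wz": -50, "claw": 100, "x": 0, "y": 0, "z": 0}, {"wx": 0, "wy": 0, "wz": -60, "claw": 100, "x": 0, "y": 0, "z": 0}, {"wx": 0, "wy": 0, "wz": -70, "claw": 100, "x": 0, "y": 0, "z": 0}, {"wx": 0, "wy": 0, "wz": -80, "claw": 100, "x": 0, "y": 0, "z": 0}])

```text
clock: 33.0
position: [0.4428, -0.0847, -0.0218]
tool_rot: [3.141, 0.0, -0.127]
force: [-0.7, -0.1, -0.2]
grip_width: 0.0858
```

```bash
python3 go.py .4427 -.0846 -.0238 2.5
```

```text
t 33.0 pos [ 0.4428 -0.0847 -0.0218] yaw -7.3 q7 -0.84 F [-0.7 -0.1 -0.2] w 0.0858
xyz cm [-0.01 -0.01  0.2 ] rot [ 0.   0.  -9.8] alt [  0.   -0.  170.2] rows 1
```

Request:
jog_arm(increments=[{"wx": 0, "wy": 0, "wz": -9.8, "claw": 100, "x": 0, "y": 0, "z": 0.2}, {"wx": 0, "wy": 0, "wz": -9.8, "claw": 80, "x": 0, "y": 0, "z": 0.2}, {"wx": 0, "wy": 0, "wz": -9.8, "claw": 60, "x": 0, "y": 0, "z": 0.2}, {"wx": 0, "wy": 0, "wz": -9.8, "claw": 55, "x": 0, "y": 0, "z": 0.2}, {"wx": 0, "wy": 0, "wz": -9.8, "claw": 55, "x": 0, "y": 0, "z": 0.2}, {"wx": 0, "wy": 0, "wz": -9.8, "claw": 55, "x": 0, "y": 0, "z": 0.2}])

```text
clock: 33.75
position: [0.4429, -0.0848, -0.0234]
tool_rot: [3.141, 0.0, 0.041]
force: [-1.7, -0.0, 10.0]
grip_width: 0.0512
```

```bash
python3 go.py .6086 .0811 .105 2.5
```

```text
t 33.75 pos [ 0.4429 -0.0848 -0.0234] yaw 2.4 q7 -0.71 F [-1.7 -0.  10. ] w 0.0512
xyz cm [ 17.24 -15.89 -12.86] rot [ 0.1  0.  -0.1] alt [ 0.000e+00 -1.000e-01  1.799e+02] rows 5
```

Request:
jog_arm(increments=[{"wx": 0, "wy": 0, "wz": 0, "claw": 55, "x": 0, "y": 0, "z": -3}, {"wx": 0, "wy": 0, "wz": 0, "claw": 55, "x": 0, "y": 0, "z": -8}, {"wx": 0, "wy": 0, "wz": 0, "claw": 55, "x": 0, "y": 0, "z": -12.9}, {"wx": 0, "wy": 0, "wz": 0, "claw": 55, "x": 4, "y": -4, "z": -12.9}, {"wx": 0, "wy": 0, "wz": 0, "claw": 55, "x": 8, "y": -8, "z": -12.9}, {"wx": 0, "wy": 0, "wz": 0, "claw": 55, "x": 12, "y": -11.5, "z": -12.9}, {"wx": 0, "wy": 0, "wz": 0, "claw": 55, "x": 15.5, "y": -14.5, "z": -12.9}, {"wx": 0, "wy": 0, "wz": 0, "claw": 55, "x": 17.2, "y": -15.9, "z": -12.9}, {"wx": 0, "wy": 0, "wz": 0, "claw": 55, "x": 17.2, "y": -15.9, "z": -12.9}, {"wx": 0, "wy": 0, "wz": 0, "claw": 55, "x": 17.2, "y": -15.9, "z": -12.9}])

```text
clock: 35.0
position: [0.6076, 0.0807, 0.1052]
tool_rot: [3.14, 0.001, 0.04]
force: [-0.2, -0.2, -0.6]
grip_width: 0.0509
```

```bash
python3 - <<'E'
from ov import *
from workcell import bot
p=bot.observe()["position"]
s,t=look()
print(p,bot.observe()["position"])
z=p[2]+.0234
print(fitmasked(s,z,p),fitmasked(s,z,p,True))
c=fitmasked(s,z,p)[0]
it=[(circ(c,.026,z+.012),(0,255,0)),(circ(c,.018,z+.012),(0,255,0)),(circ(c,.026,z),(0,255,255))]
overlay(s,proj(s,[p])[0],30,12,"pics/o4.png",it)
E
python3 go.py .6086 .0811 .05 2.5
```

```text
[0.60762938 0.08069795 0.1052482 ] [0.60777317 0.08031628 0.10546631]
(array([0.60941941, 0.07933272]), np.float64(5.411637677816225)) (array([0.60935666, 0.07932209, 0.12940191]), np.float64(5.351500807381775))
t 35.1 pos [0.6078 0.0803 0.1055] yaw 2.3 q7 -0.67 F [-0.4 -0.3 -0.6] w 0.0508
xyz cm [ 0.09 -0.08  5.55] rot [ 0.1  0.  -0.2] alt [ 0.000e+00 -1.000e-01  1.798e+02] rows 1
```

View pics/o4.png

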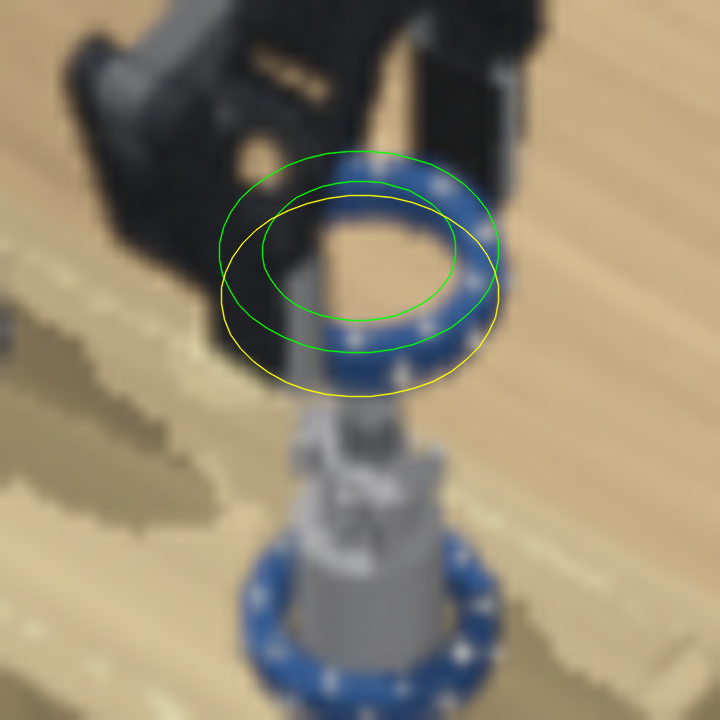

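Request:
jog_arm(increments=[{"wx": 0, "wy": 0, "wz": 0, "claw": 55, "x": 0.08, "y": -0.08, "z": 1.5}, {"wx": 0, "wy": 0, "wz": 0, "claw": 55, "x": 0.08, "y": -0.08, "z": 3}, {"wx": 0, "wy": 0, "wz": 0, "claw": 55, "x": 0.08, "y": -0.08, "z": 4}, {"wx": 0, "wy": 0, "wz": 0, "claw": 55, "x": 0.08, "y": -0.08, "z": 4.7}, {"wx": 0, "wy": 0, "wz": 0, "claw": 55, "x": 0.08, "y": -0.08, "z": 5.5}, {"wx": 0, "wy": 0, "wz": 0, "claw": 55, "x": 0.08, "y": -0.08, "z": 5.5}])

```text
clock: 35.85
position: [0.6083, 0.0811, 0.05]
tool_rot: [3.14, 0.001, 0.04]
force: [0.2, -0.1, -0.2]
grip_width: 0.0507
```

```bash
python3 go.py .6086 .081 .026 2.5; python3 chk.py a7
```

```text
t 35.85 pos [0.6083 0.0811 0.05  ] yaw 2.3 q7 -0.72 F [ 0.2 -0.1 -0.2] w 0.0507
xyz cm [0.03 0.   2.4 ] rot [ 0.1  0.1 -0.2] alt [ 1.000e-01 -1.000e-01  1.798e+02] rows 1
[0.60866454 0.0811737  0.05067035]
st (array([0.61030073, 0.08215834]), np.float64(587.6331171088043))
s (array([0.61032847, 0.08173121]), np.float64(399.9882319108035))
t (array([0.60517263, 0.08243708]), np.float64(175.0505999231065))
```

View pics/a7s.png

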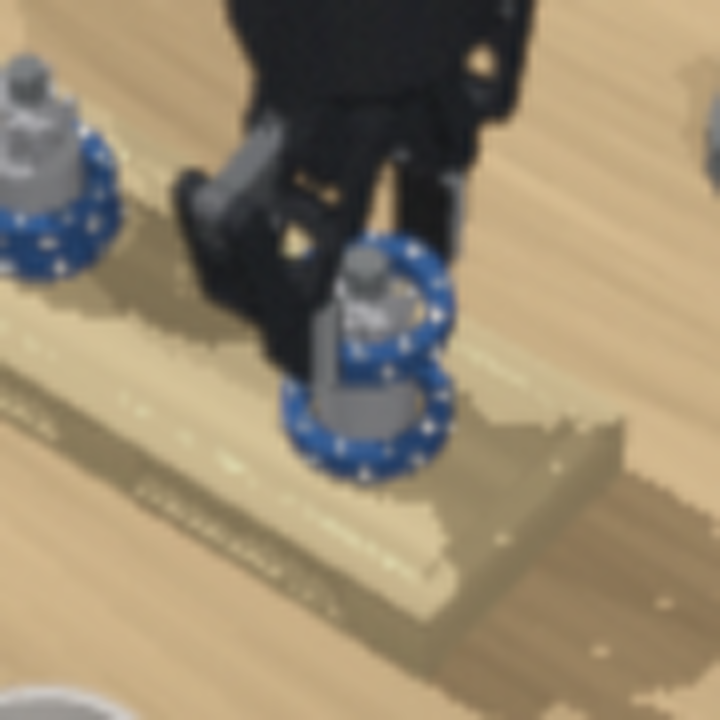

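Request:
jog_arm(increments=[{"wx": 0, "wy": 0, "wz": 0, "claw": 55, "x": 0, "y": 0, "z": 0.8}, {"wx": 0, "wy": 0, "wz": 0, "claw": 55, "x": 0, "y": 0, "z": 1.6}, {"wx": 0, "wy": 0, "wz": 0, "claw": 55, "x": 0, "y": 0, "z": 2.3}, {"wx": 0, "wy": 0, "wz": 0, "claw": 55, "x": 0, "y": 0, "z": 2.3}, {"wx": 0, "wy": 0, "wz": 0, "claw": 100, "x": 0, "y": 0, "z": 2.3}, {"wx": 0, "wy": 0, "wz": 0, "claw": 100, "x": 0, "y": 0, "z": 2.3}, {"wx": 0, "wy": 0, "wz": 0, "claw": 100, "x": 0, "y": 0, "z": 0}, {"wx": 0, "wy": 0, "wz": 0, "claw": 100, "x": 0, "y": 0, "z": -5}, {"wx": 0, "wy": 0, "wz": 0, "claw": 100, "x": -3, "y": 0, "z": -8}, {"wx": 0, "wy": 0, "wz": 0, "claw": 100, "x": -6, "y": 0, "z": -9}])

```text
clock: 37.2
position: [0.5488, 0.0794, 0.1439]
tool_rot: [3.14, -0.003, 0.04]
force: [0.0, 0.7, 0.2]
grip_width: 0.0855
```

```bash
python3 - <<'E'
from h import *
s,t=look()
cv2.imwrite("pics/d1s.png",cv2.resize(s["pixels"][140:350,180:480,::-1],None,fx=2.66,fy=2.66,interpolation=cv2.INTER_CUBIC))
cv2.imwrite("pics/d1t.png",cv2.resize(t["pixels"][180:330,150:510,::-1],None,fx=2.2,fy=2.2,interpolation=cv2.INTER_CUBIC))
crop(s,(465,318),24,12,"pics/d1c1.png"); crop(s,(378,236),24,12,"pics/d1c2.png")
a=cv2.imread("pics/d1c1.png");b=cv2.imread("pics/d1c2.png")
crop(t,(199,257),24,12,"pics/d1c3.png"); crop(t,(299,293),24,12,"pics/d1c4.png")
n=[cv2.resize(x,(280,280)) for x in (a,b,cv2.imread("pics/d1c3.png"),cv2.imread("pics/d1c4.png"))]
cv2.imwrite("pics/d1c.png",np.vstack([np.hstack(n[:2]),np.hstack(n[2:])]))
E
python3 go.py .42 .09 .026 -12
```

```text
t 37.3 pos [0.5473 0.0789 0.1436] yaw 2.3 q7 -0.68 F [ 1.1 -1.4 -0.1] w 0.0855
xyz cm [-12.7   -1.66  11.73] rot [ 0.1 -0.1 14.3] alt [   0.2    0.2 -165.7] rows 3
```

View pics/d1s.png

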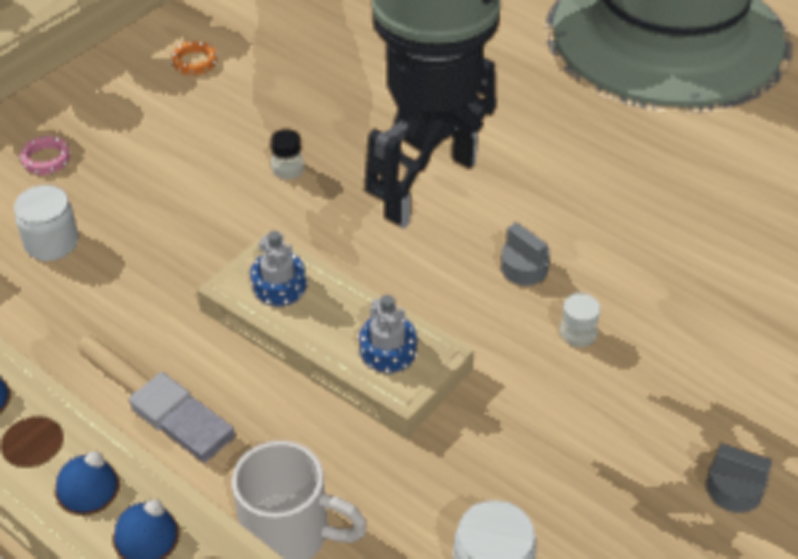

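View pics/d1c.png

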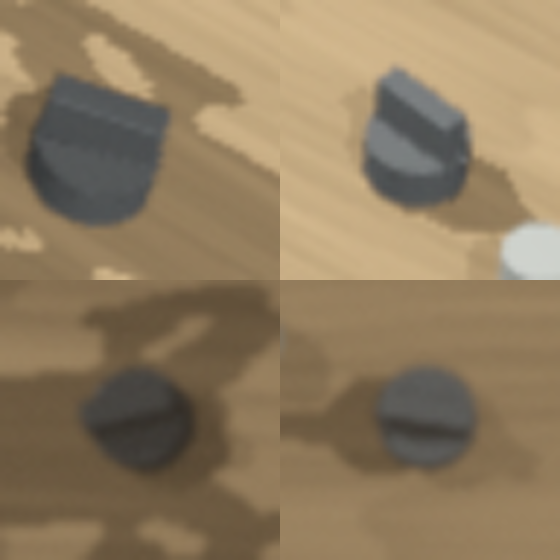

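```bash
cat > cap.py <<'E'
from h import *
def capfit(fs,c,yaw0s=(0,.8,1.57,2.4),z=0,pad=4):
    best=None
    def gm(f):
        p=f["pixels"].astype(float); mx=p.max(2);sat=(mx-p.min(2))/np.maximum(mx,1)
        g=np.clip((.30-sat)/.16,0,1); g[mx>150]=0; return g
    ms=[gm(f) for f in fs]
    for y in yaw0s:
        r=fit(fs,ms,lambda x:capmodel(x[:2],x[2],z),[*c,y],step=[.003,.003,.2],pad=pad)
        if best is None or r[1]<best[1]: best=r
    return best
def ovitems(x,z=0):
    c=x[:2]; u=np.array([np.cos(x[2]),np.sin(x[2])]);v=np.array([-u[1],u[0]])
    q=lambda zz:np.array([np.r_[c+a*.022*u+e*.007*v,zz] for a,e in((-1,-1),(-1,1),(1,1),(1,-1))])
    return [(circ(c,.024,z),(0,255,255)),(circ(c,.024,z+.023),(0,255,255)),(q(z+.023),(0,255,0)),(q(z+.047),(0,0,255))]
E
python3 - <<'E'
from cap import *; from ov import overlay
s,t=look()
for i,c in enumerate([(.4225,.0978),(.5183,.3862)]):
    for n,fs in(("st",[s,t]),("s",[s]),("t",[t])):
        x,v=capfit(fs,c); print(i,n,x.round(4),np.degrees(x[2]).round(1)%180,round(v,1))
        if n=="st":
            overlay(s,proj(s,[[*c,.02]])[0],22,16,f"pics/e{i}s.png",ovitems(x)); overlay(t,proj(t,[[*c,.02]])[0],22,16,f"pics/e{i}t.png",ovitems(x))
n=[cv2.imread(f"pics/e{i}{k}.png") for i in(0,1) for k in"st"]
cv2.imwrite("pics/e.png",cv2.resize(np.vstack([np.hstack(n[:2]),np.hstack(n[2:])]),(600,600)))
print(onz(t,(268,276),.04),onz(t,(402,276),.045))
E
```

```text
0 st [0.4242 0.0993 1.3362] 76.6 45.5
0 s [0.4231 0.0978 1.2821] 73.5 22.9
0 t [0.4249 0.1    1.4198] 81.4 18.9
1 st [0.5185 0.3858 1.841 ] 105.5 76.5
1 s [0.5176 0.386  1.8369] 105.2 21.6
1 t [0.5182 0.3906 2.4396] 139.8 45.5
[0.46292702 0.18721355 0.04      ] [ 0.47113396 -0.17935546  0.045     ]
```

View pics/e.png

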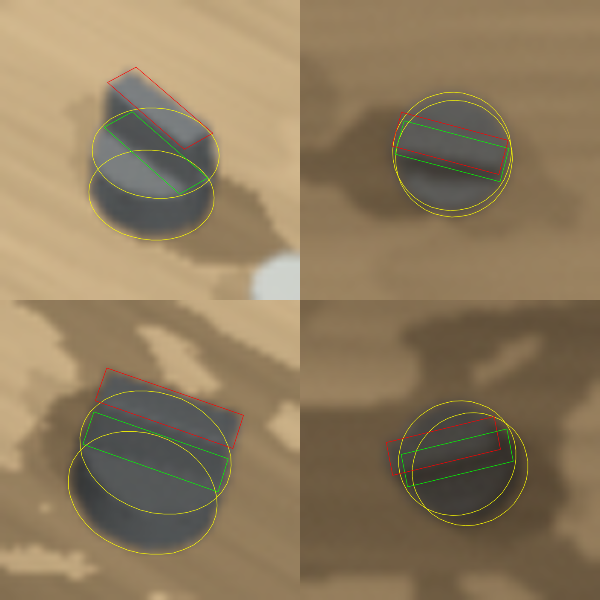

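```bash
python3 go.py .4225 .0985 .06 81
```

```text
t 37.4 pos [0.5492 0.0788 0.1423] yaw 2.3 q7 -0.68 F [ 0.4  0.5 -0.9] w 0.0853
xyz cm [-12.6   -2.49   8.2 ] rot [  0.2  -0.  -78.7] alt [ -0.   -0.2 101.3] rows 8
```

Request:
jog_arm(increments=[{"wx": 0, "wy": 0, "wz": -10, "claw": 66, "x": -4, "y": -1, "z": 0}, {"wx": 0, "wy": 0, "wz": -20, "claw": 66, "x": -8, "y": -1.5, "z": 2}, {"wx": 0, "wy": 0, "wz": -30, "claw": 66, "x": -12.6, "y": -2.5, "z": 4}, {"wx": 0, "wy": 0, "wz": -40, "claw": 66, "x": -12.6, "y": -2.5, "z": 6}, {"wx": 0, "wy": 0, "wz": -50, "claw": 66, "x": -12.6, "y": -2.5, "z": 7}, {"wx": 0, "wy": 0, "wz": -60, "claw": 66, "x": -12.6, "y": -2.5, "z": 8}, {"wx": 0, "wy": 0, "wz": -70, "claw": 66, "x": -12.6, "y": -2.5, "z": 8.2}, {"wx": 0, "wy": 0, "wz": -78.7, "claw": 66, "x": -12.6, "y": -2.5, "z": 8.2}, {"wx": 0, "wy": 0, "wz": -78.7, "claw": 66, "x": -12.6, "y": -2.5, "z": 8.2}, {"wx": 0, "wy": 0, "wz": -78.7, "claw": 66, "x": -12.6, "y": -2.5, "z": 8.2}])

```text
clock: 38.65
position: [0.4229, 0.0987, 0.0601]
tool_rot: [3.139, 0.001, 1.409]
force: [0.2, 0.3, 0.2]
grip_width: 0.0562
```

```bash
python3 go.py .4225 .0985 0.001 81
python3 - <<'E'
from cap import *; from ov import overlay
s,t=look()
for n,fs in(("s",[s]),("t",[t])):
    x,v=capfit(fs,(.4225,.0985)); print(n,x.round(4),np.degrees(x[2]).round(1)%180,round(v,1))
crop(s,(378,225),40,9,"pics/f1s.png")
E
```

```text
t 38.65 pos [0.4229 0.0987 0.0601] yaw 80.7 q7 0.19 F [0.2 0.3 0.2] w 0.0562
xyz cm [-0.02 -0.05  5.91] rot [ 0.1  0.1 -0.3] alt [ 1.000e-01 -2.000e-01  1.797e+02] rows 1
s [0.4225 0.0973 1.2794] 73.3 43.0
t [ 0.4389  0.0901 -0.6085] 145.1 137.6
```

View pics/f1s.png

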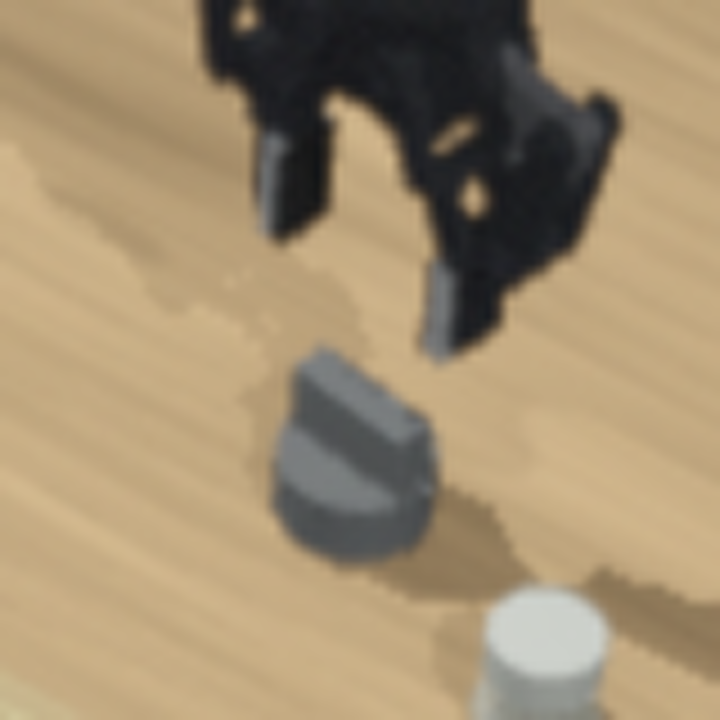

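Request:
jog_arm(increments=[{"wx": 0, "wy": 0, "wz": 0, "claw": 66, "x": 0, "y": 0, "z": 2.5}, {"wx": 0, "wy": 0, "wz": 0, "claw": 66, "x": 0, "y": 0, "z": 4.8}, {"wx": 0, "wy": 0, "wz": 0, "claw": 66, "x": 0, "y": 0, "z": 5.5}, {"wx": 0, "wy": 0, "wz": 0, "claw": 55, "x": 0, "y": 0, "z": 5.5}, {"wx": 0, "wy": 0, "wz": 0, "claw": 48, "x": 0, "y": 0, "z": 5.5}, {"wx": 0, "wy": 0, "wz": 0, "claw": 48, "x": 0, "y": 0, "z": 5.5}, {"wx": 0, "wy": 0, "wz": 0, "claw": 48, "x": 0, "y": 0, "z": 5.5}], squeeze=20)

```text
clock: 39.62
position: [0.4233, 0.0985, 0.0056]
tool_rot: [3.138, 0.002, 1.41]
force: [-0.3, -0.7, 7.9]
grip_width: 0.0432
```

```bash
python3 go.py .4225 .0985 0.001 -9
python3 - <<'E'
from cap import *
s,t=look()
crop(s,(378,225),40,9,"pics/f2s.png")
E
```

```text
t 39.62 pos [0.4233 0.0985 0.0056] yaw 80.8 q7 0.06 F [-0.3 -0.7  7.9] w 0.0432
xyz cm [-0.01 -0.08  0.46] rot [ 0.2 -0.1 89.8] alt [  0.1   0.2 -90.2] rows 9
```

View pics/f2s.png

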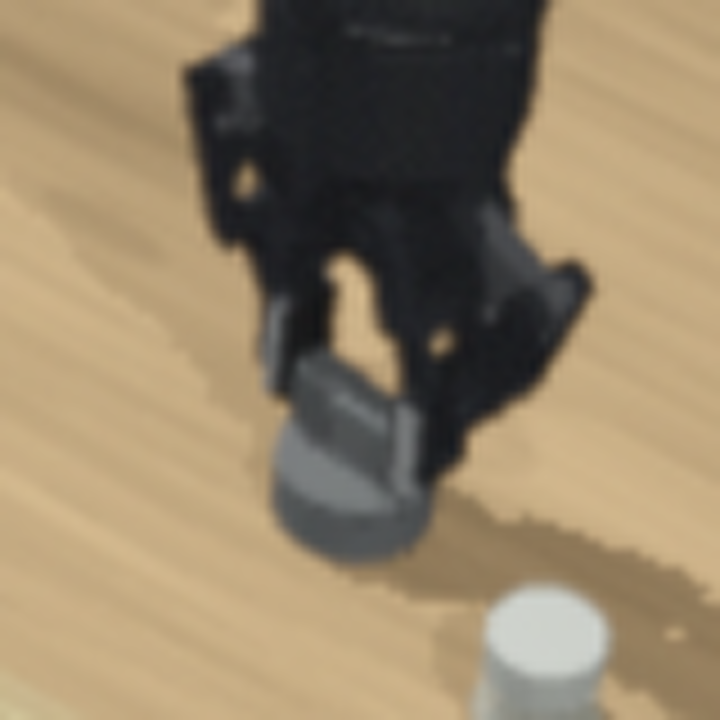

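Request:
jog_arm(increments=[{"wx": 0, "wy": 0, "wz": 0, "claw": 66, "x": 0, "y": 0, "z": -0.1}, {"wx": 0, "wy": 0, "wz": 0, "claw": 66, "x": 0, "y": 0, "z": -0.1}, {"wx": 0, "wy": 0, "wz": 10, "claw": 66, "x": 0, "y": 0, "z": -0.1}, {"wx": 0, "wy": 0, "wz": 20, "claw": 66, "x": 0, "y": 0, "z": -0.1}, {"wx": 0, "wy": 0, "wz": 30, "claw": 66, "x": 0, "y": 0, "z": -0.1}, {"wx": 0, "wy": 0, "wz": 40, "claw": 66, "x": 0, "y": 0, "z": -0.1}, {"wx": 0, "wy": 0, "wz": 50, "claw": 66, "x": 0, "y": 0, "z": -0.1}, {"wx": 0, "wy": 0, "wz": 60, "claw": 66, "x": 0, "y": 0, "z": -0.1}, {"wx": 0, "wy": 0, "wz": 70, "claw": 66, "x": 0, "y": 0, "z": -0.1}, {"wx": 0, "wy": 0, "wz": 80, "claw": 66, "x": 0, "y": 0, "z": -0.1}])

```text
clock: 40.98
position: [0.4233, 0.0985, 0.0067]
tool_rot: [3.14, -0.003, 0.008]
force: [0.2, 1.0, -0.2]
grip_width: 0.0558
```

```bash
python3 go.py .4233 .0985 0.0065 -9.2
python3 - <<'E'
from cap import *
s,t=look()
crop(s,(378,225),40,9,"pics/f3s.png")
E
```

```text
t 40.98 pos [0.4233 0.0985 0.0067] yaw 0.5 q7 -1.17 F [ 0.2  1.  -0.2] w 0.0558
xyz cm [0.   0.   0.02] rot [ 0.1 -0.2  9.7] alt [   0.3    0.2 -170.3] rows 1
```

View pics/f3s.png

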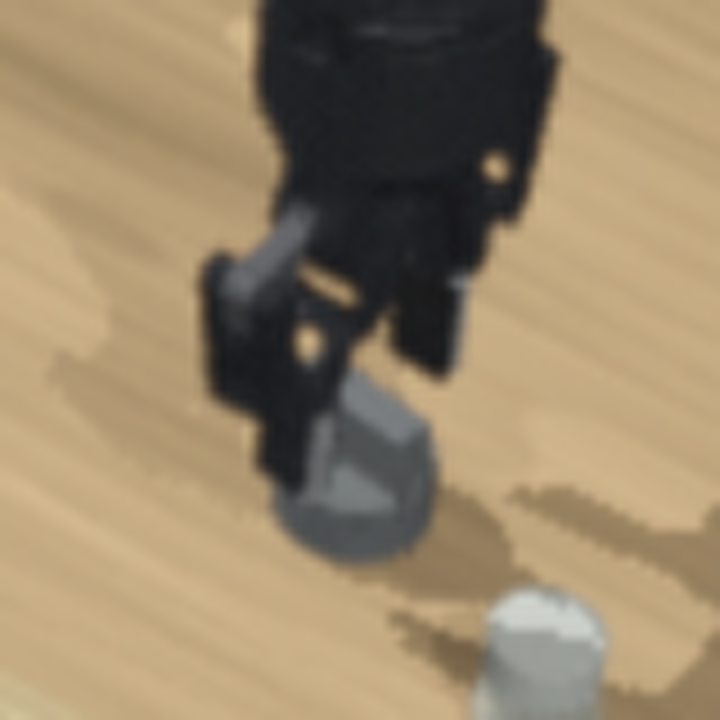

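Now align and close across the bar with a light grip, then a firm one.

Request:
jog_arm(increments=[{"wx": 0, "wy": -0.2, "wz": 9.7, "claw": 60, "x": 0, "y": 0, "z": 0}, {"wx": 0, "wy": -0.2, "wz": 9.7, "claw": 40, "x": 0, "y": 0, "z": 0}, {"wx": 0, "wy": -0.2, "wz": 9.7, "claw": 20, "x": 0, "y": 0, "z": 0}, {"wx": 0, "wy": -0.2, "wz": 9.7, "claw": 8, "x": 0, "y": 0, "z": 0}, {"wx": 0, "wy": -0.2, "wz": 9.7, "claw": 8, "x": 0, "y": 0, "z": 0}, {"wx": 0, "wy": -0.2, "wz": 9.7, "claw": 8, "x": 0, "y": 0, "z": 0}], squeeze=70)

```text
clock: 41.82
position: [0.4233, 0.0986, 0.0069]
tool_rot: [3.14, -0.001, -0.154]
force: [-0.6, -0.4, 7.8]
grip_width: 0.0122
```

```bash
python3 go.py .6086 .0811 0.11 72.5
python3 - <<'E'
from cap import *
s,t=look()
crop(s,(378,225),40,9,"pics/f4s.png")
E
```

```text
t 41.83 pos [0.4233 0.0986 0.0069] yaw -8.8 q7 -1.3 F [-0.6 -0.4  7.8] w 0.0122
xyz cm [ 18.58  -1.09 -10.3 ] rot [  0.1   0.1 -81.3] alt [ 0.1 -0.1 98.7] rows 8
```

View pics/f4s.png

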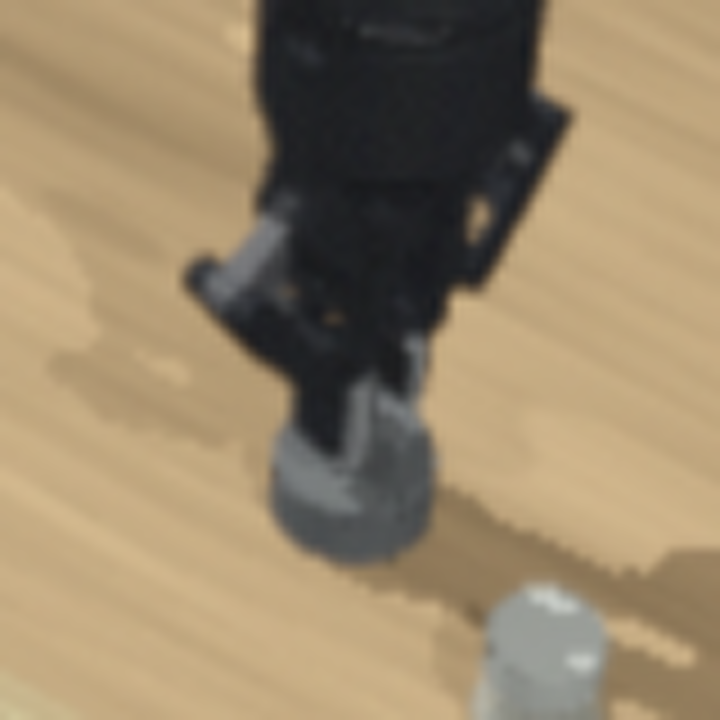

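Request:
jog_arm(increments=[{"wx": 0, "wy": 0, "wz": 0, "claw": 8, "x": 0, "y": 0, "z": -3}, {"wx": 0, "wy": 0, "wz": 0, "claw": 8, "x": 0, "y": 0, "z": -8}, {"wx": 0, "wy": 0, "wz": -10, "claw": 8, "x": 3, "y": 0, "z": -11.5}, {"wx": 0, "wy": 0, "wz": -20, "claw": 8, "x": 6, "y": -0.3, "z": -11.5}, {"wx": 0, "wy": 0, "wz": -30, "claw": 8, "x": 9, "y": -0.5, "z": -11.5}, {"wx": 0, "wy": 0, "wz": -40, "claw": 8, "x": 12, "y": -0.7, "z": -11.5}, {"wx": 0, "wy": 0, "wz": -50, "claw": 8, "x": 15, "y": -0.9, "z": -11.5}, {"wx": 0, "wy": 0, "wz": -60, "claw": 8, "x": 18.6, "y": -1.1, "z": -11.5}, {"wx": 0, "wy": 0, "wz": -70, "claw": 8, "x": 18.6, "y": -1.1, "z": -11.5}, {"wx": 0, "wy": 0, "wz": -81.3, "claw": 8, "x": 18.6, "y": -1.1, "z": -11.5}])

```text
clock: 43.18
position: [0.6088, 0.0809, 0.1216]
tool_rot: [3.141, 0.002, 1.264]
force: [0.6, 1.2, -1.3]
grip_width: 0.0127
```

Request:
jog_arm(increments=[{"wx": 0, "wy": 0, "wz": 0, "claw": 8, "x": 0, "y": 0, "z": 0}, {"wx": 0, "wy": 0, "wz": 0, "claw": 8, "x": 0, "y": 0, "z": 0}])

```text
clock: 43.42
position: [0.6088, 0.0807, 0.1215]
tool_rot: [3.141, 0.002, 1.261]
force: [-0.3, 0.5, -1.3]
grip_width: 0.0125
```

```bash
cat > capchk.py <<'E'
from cap import *; from ov import overlay
import sys
from workcell import bot
p=bot.observe(); yaw=p["tool_rot"][2]+np.pi/2; P=p["position"]
s,t=look(); z=P[2]-.0069
print(P.round(4),bot.observe()["position"].round(4),z)
sp=np.array(eval(sys.argv[2]))
it=ovitems(np.r_[P[:2]+[.001,-.0005],yaw],z)
it+=[(circ(sp,.0155,.087),(255,0,255)),(circ(sp,.006,.099),(255,255,255))]
overlay(s,proj(s,[[P[0],P[1],z]])[0],32,11,f"pics/{sys.argv[1]}s.png",it)
overlay(t,proj(t,[[P[0],P[1],z]])[0],32,11,f"pics/{sys.argv[1]}t.png",it)
E
python3 capchk.py g1 "(.6096,.0806)"; python3 go.py .6086 .0811 0.11 72.5
```

```text
[0.6088 0.0807 0.1215] [0.6088 0.0808 0.1217] 0.11459612696866697
t 43.52 pos [0.6088 0.0808 0.1217] yaw 72.3 q7 0.39 F [ 0.2 -0.5 -1.3] w 0.0122
xyz cm [ 0.02 -0.03  1.17] rot [ 0.   0.1 -0.2] alt [ 2.000e-01 -1.000e-01  1.798e+02] rows 1
```

View pics/g1s.png

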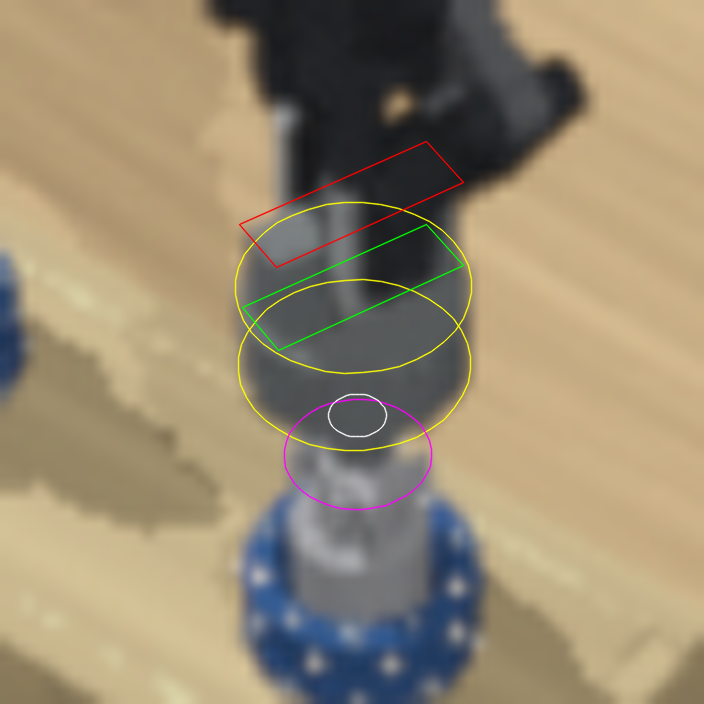

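View pics/g1t.png

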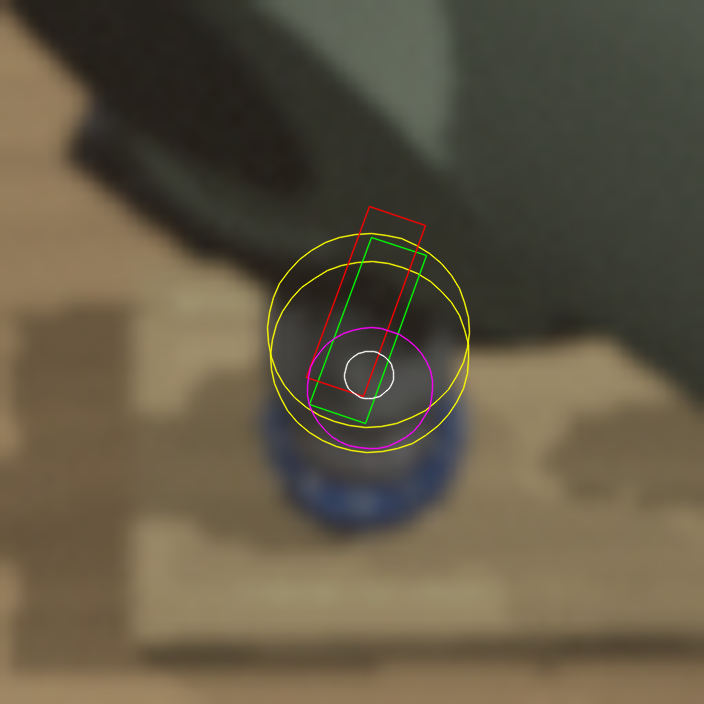

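Request:
jog_arm(increments=[{"wx": 0, "wy": 0, "wz": -0.2, "claw": 8, "x": 0.02, "y": -0.03, "z": 1}, {"wx": 0, "wy": 0, "wz": -0.2, "claw": 8, "x": 0.02, "y": -0.03, "z": 2}, {"wx": 0, "wy": 0, "wz": -0.2, "claw": 8, "x": 0.02, "y": -0.03, "z": 2.5}, {"wx": 0, "wy": 0, "wz": -0.2, "claw": 8, "x": 0.02, "y": -0.03, "z": 2.8}, {"wx": 0, "wy": 0, "wz": -0.2, "claw": 8, "x": 0.02, "y": -0.03, "z": 3.1}, {"wx": 0, "wy": 0, "wz": -0.2, "claw": 8, "x": 0.02, "y": -0.03, "z": 3.1}])

```text
clock: 44.28
position: [0.6086, 0.0811, 0.0906]
tool_rot: [3.141, 0.002, 1.265]
force: [0.7, 0.1, -0.1]
grip_width: 0.0116
```

```bash
python3 capchk.py g2 "(.6096,.0806)"; python3 go.py .6086 .0811 0.0774 72.5
```

```text
[0.6086 0.0811 0.0906] [0.6087 0.081  0.0909] 0.08372441627052409
t 44.38 pos [0.6087 0.081  0.0909] yaw 72.5 q7 0.37 F [-0.5 -0.4 -0.2] w 0.0123
xyz cm [ 0.01 -0.01  1.35] rot [ 0.   0.1 -0. ] alt [ 2.0e-01 -1.0e-01  1.8e+02] rows 1
```

View pics/g2s.png

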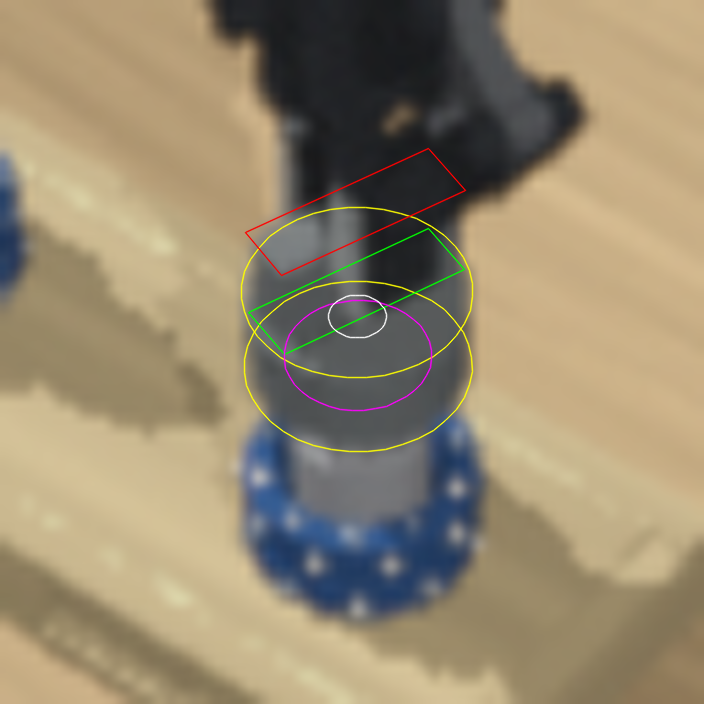

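Request:
jog_arm(increments=[{"wx": 0, "wy": 0, "wz": 0, "claw": 8, "x": 0, "y": 0, "z": 0.4}, {"wx": 0, "wy": 0, "wz": 0, "claw": 8, "x": 0, "y": 0, "z": 0.7}, {"wx": 0, "wy": 0, "wz": 0, "claw": 8, "x": 0, "y": 0, "z": 1}, {"wx": 0, "wy": 0, "wz": 0, "claw": 8, "x": 0, "y": 0, "z": 1.2}, {"wx": 0, "wy": 0, "wz": 0, "claw": 8, "x": 0, "y": 0, "z": 1.35}, {"wx": 0, "wy": 0, "wz": 0, "claw": 8, "x": 0, "y": 0, "z": 1.35}])

```text
clock: 45.12
position: [0.609, 0.0812, 0.0778]
tool_rot: [3.14, 0.002, 1.265]
force: [-1.3, -1.2, 11.1]
grip_width: 0.0122
```

```bash
python3 capchk.py g3 "(.6096,.0806)"; python3 go.py .6086 .0811 0.0774 72.5
```

```text
[0.609  0.0812 0.0778] [0.609  0.0812 0.0778] 0.07087524538105953
t 45.23 pos [0.609  0.0812 0.0778] yaw 72.5 q7 0.36 F [-2.1 -0.7 10.4] w 0.0125
xyz cm [-0.02 -0.03  0.04] rot [ 0.1  0.1 -0. ] alt [ 2.0e-01 -1.0e-01  1.8e+02] rows 1
```

View pics/g3s.png

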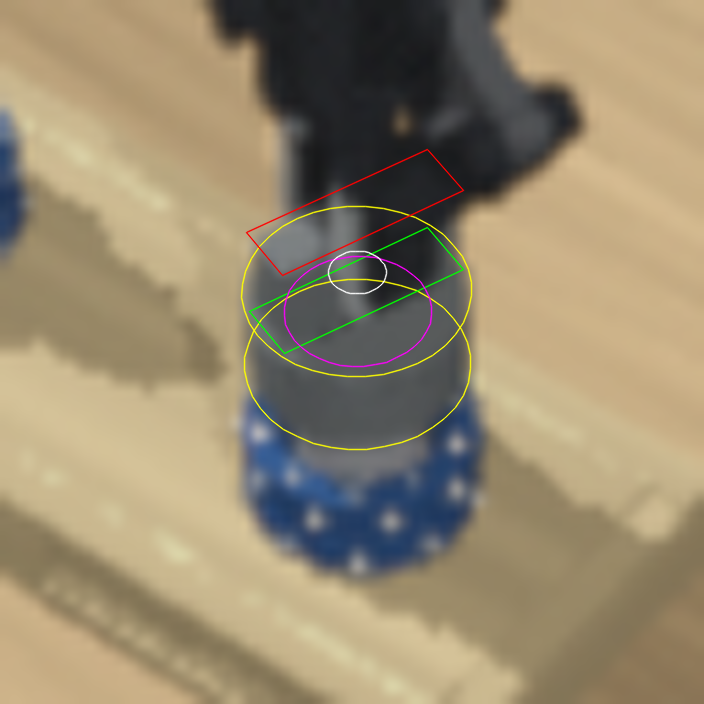

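Request:
jog_arm(increments=[{"wx": 0, "wy": 0, "wz": 0, "claw": 8, "x": -0.02, "y": -0.02, "z": 0.1}, {"wx": 0, "wy": 0, "wz": 8, "claw": 8, "x": -0.02, "y": -0.02, "z": 0.1}, {"wx": 0, "wy": 0, "wz": 16, "claw": 8, "x": -0.02, "y": -0.02, "z": 0.1}, {"wx": 0, "wy": 0, "wz": 24, "claw": 8, "x": -0.02, "y": -0.02, "z": 0.1}, {"wx": 0, "wy": 0, "wz": 32, "claw": 8, "x": -0.02, "y": -0.02, "z": 0.1}])

```text
clock: 45.85
position: [0.6094, 0.0813, 0.0775]
tool_rot: [3.139, -0.001, 0.702]
force: [0.5, -0.6, 10.8]
grip_width: 0.0123
```

```bash
python3 go.py .6086 .0811 0.0774 2.5;python3 -c "
from workcell import bot
print(bot.observe()['moment'])"; python3 capchk.py g4 "(.6096,.0806)"
```

```text
t 45.85 pos [0.6094 0.0813 0.0775] yaw 40.2 q7 -0.15 F [ 0.5 -0.6 10.8] w 0.0123
xyz cm [-0.07 -0.03  0.01] rot [ 0.2 -0.1 37.7] alt [ 1.000e-01  2.000e-01 -1.423e+02] rows 4
[-0.08197415 -0.02663802  0.03626509]
[0.6094 0.0813 0.0775] [0.6094 0.0813 0.0777] 0.07060270132165589
```

View pics/g4s.png

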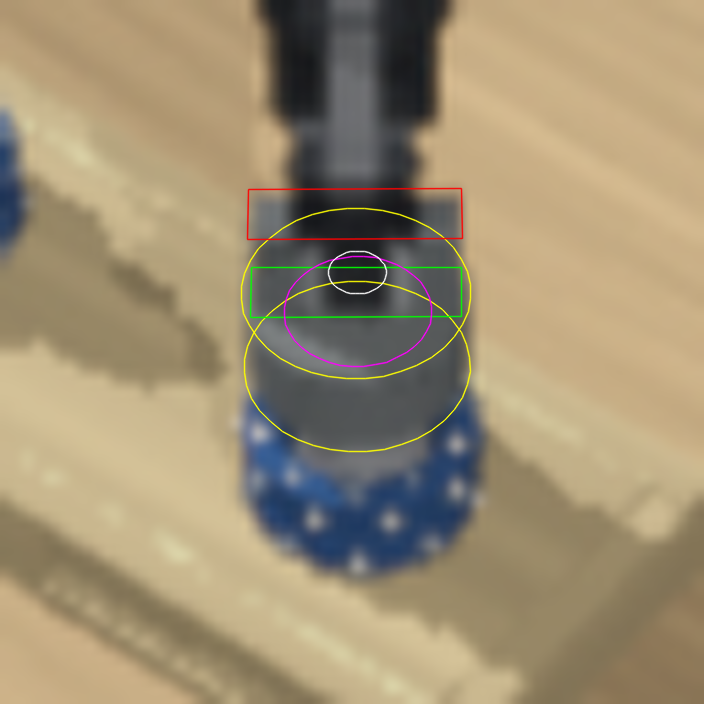

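Cap turns with the gripper (bar matches the prediction). Continue the twist to 70°.

Request:
jog_arm(increments=[{"wx": 0, "wy": 0, "wz": 8, "claw": 8, "x": -0.04, "y": -0.02, "z": 0.06}, {"wx": 0, "wy": 0, "wz": 16, "claw": 8, "x": -0.04, "y": -0.02, "z": 0.06}, {"wx": 0, "wy": 0, "wz": 24, "claw": 8, "x": -0.04, "y": -0.02, "z": 0.06}, {"wx": 0, "wy": 0, "wz": 32, "claw": 8, "x": -0.04, "y": -0.02, "z": 0.06}, {"wx": 0, "wy": 0, "wz": 38.5, "claw": 8, "x": -0.04, "y": -0.02, "z": 0.06}, {"wx": 0, "wy": 0, "wz": 38.5, "claw": 8, "x": -0.04, "y": -0.02, "z": 0.06}])

```text
clock: 46.7
position: [0.6096, 0.0814, 0.0778]
tool_rot: [3.139, -0.004, 0.029]
force: [-0.2, -0.6, 9.9]
grip_width: 0.0122
```

```bash
python3 go.py .6086 .0811 0.0774 2.5;python3 -c "
from workcell import bot
print(bot.observe()['moment'])"; python3 capchk.py g5 "(.6096,.0806)"
```

```text
t 46.7 pos [0.6096 0.0814 0.0778] yaw 1.7 q7 -0.75 F [-0.2 -0.6  9.9] w 0.0122
xyz cm [-0.1   0.03  0.04] rot [ 0.2 -0.3 -0.8] alt [ -0.4  -0.2 179.2] rows 1
[-0.23822927  0.0220175   0.00331055]
[0.6096 0.0814 0.0778] [0.6096 0.0814 0.0778] 0.07094398858782733
```

View pics/g5s.png

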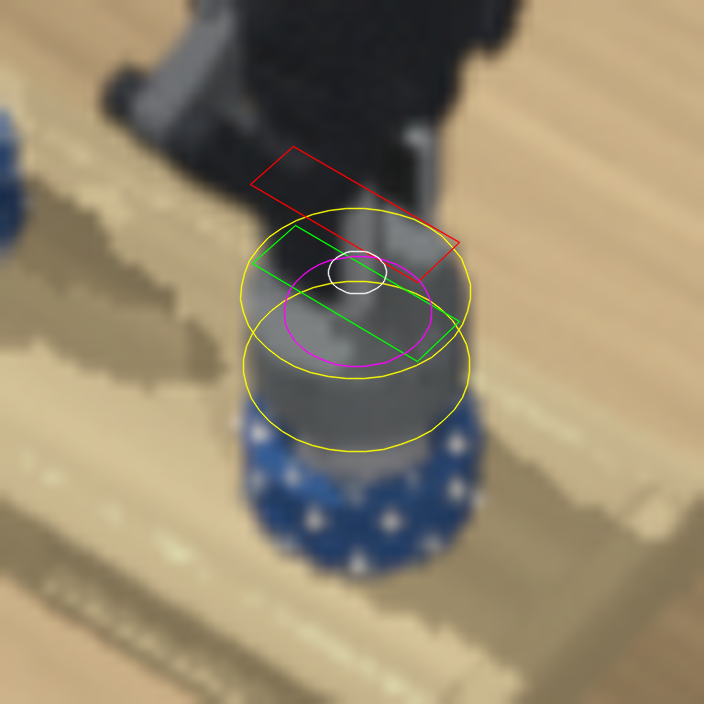

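Request:
jog_arm(increments=[{"wx": 0, "wy": 0, "wz": 0, "claw": 8, "x": -0.04, "y": 0, "z": -0.15}, {"wx": 0, "wy": 0, "wz": 0, "claw": 8, "x": -0.04, "y": 0, "z": -0.3}, {"wx": 0, "wy": 0, "wz": 0, "claw": 8, "x": -0.04, "y": 0, "z": -0.42}, {"wx": 0, "wy": 0, "wz": 0, "claw": 8, "x": -0.04, "y": 0, "z": -0.42}])

```text
clock: 47.3
position: [0.6096, 0.0814, 0.0821]
tool_rot: [3.139, -0.005, 0.03]
force: [3.8, -0.4, 2.3]
grip_width: 0.0121
```

```bash
python3 go.py .6086 .0811 0.0774 2.5
```

```text
t 47.3 pos [0.6096 0.0814 0.0821] yaw 1.7 q7 -0.74 F [ 3.8 -0.4  2.3] w 0.0121
xyz cm [-0.1   0.03  0.47] rot [ 0.1 -0.3 -0.8] alt [ -0.4  -0.2 179.2] rows 1
```

Request:
jog_arm(increments=[{"wx": 0, "wy": 0, "wz": 0, "claw": 40, "x": 0, "y": 0, "z": 0}, {"wx": 0, "wy": 0, "wz": 0, "claw": 60, "x": 0, "y": 0, "z": 0}, {"wx": 0, "wy": 0, "wz": 0, "claw": 60, "x": 0, "y": 0, "z": 0}, {"wx": 0, "wy": 0, "wz": 0, "claw": 60, "x": 0, "y": 0, "z": -3}, {"wx": 0, "wy": 0, "wz": 0, "claw": 60, "x": 0, "y": 0, "z": -7}, {"wx": 0, "wy": 0, "wz": 0, "claw": 60, "x": -3, "y": 0, "z": -9}, {"wx": 0, "wy": 0, "wz": 0, "claw": 60, "x": -6, "y": -3, "z": -9}])

```text
clock: 48.18
position: [0.5483, 0.1085, 0.1728]
tool_rot: [3.139, -0.007, 0.027]
force: [0.7, 1.2, -0.4]
grip_width: 0.0513
```

```bash
python3 go.py .5175 .3865 0.06 15.5
python3 - <<'E'
from cap import *; from ov import overlay
s,t=look()
best=None
for z in (.0695,.071,.073,.075,.077,.079,.081):
    x,v=capfit([s],(.6096,.0806),(1.6,),z=z); print(z,x.round(4),np.degrees(x[2]).round(1),round(v,1))
x=[.6096,.0806,np.radians(92.5)]
overlay(s,proj(s,[[.6096,.0806,.08]])[0],30,12,"pics/h1s.png",ovitems(np.array(x),.075))
for i,c in enumerate([(.5183,.3862)]):
    for n,fs in(("s",[s]),("t",[t])):
        x,v=capfit(fs,c); print(i,n,x.round(4),np.degrees(x[2]).round(1)%180,round(v,1))
cv2.imwrite("pics/h1.png",cv2.resize(s["pixels"][140:380,180:520,::-1],None,fx=2.3,fy=2.3,interpolation=cv2.INTER_CUBIC))
E
```

```text
t 48.17 pos [0.5483 0.1085 0.1728] yaw 1.5 q7 -0.76 F [ 0.7  1.2 -0.4] w 0.0513
xyz cm [ -2.4  -27.91  11.18] rot [  0.2  -0.4 -14. ] alt [ -0.5  -0.3 166. ] rows 5
0.0695 [0.6085 0.0803 1.5618] 89.5 61.9
0.071 [0.61   0.0816 1.5383] 88.1 61.7
0.073 [0.6115 0.0829 1.545 ] 88.5 57.9
0.075 [0.6129 0.0836 1.5012] 86.0 58.3
0.077 [0.6141 0.0849 1.5078] 86.4 52.4
0.079 [0.6159 0.0863 1.4796] 84.8 41.8
0.081 [0.6166 0.0872 1.4836] 85.0 42.1
0 s [0.5179 0.3855 1.8789] 107.7 24.1
0 t [0.5185 0.3891 2.4432] 140.0 34.4
```

View pics/h1s.png

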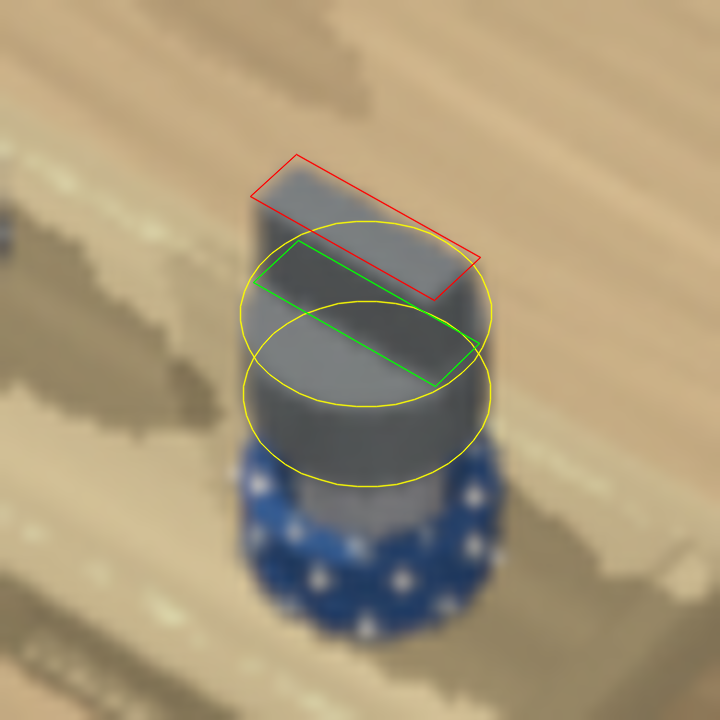

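View pics/h1.png

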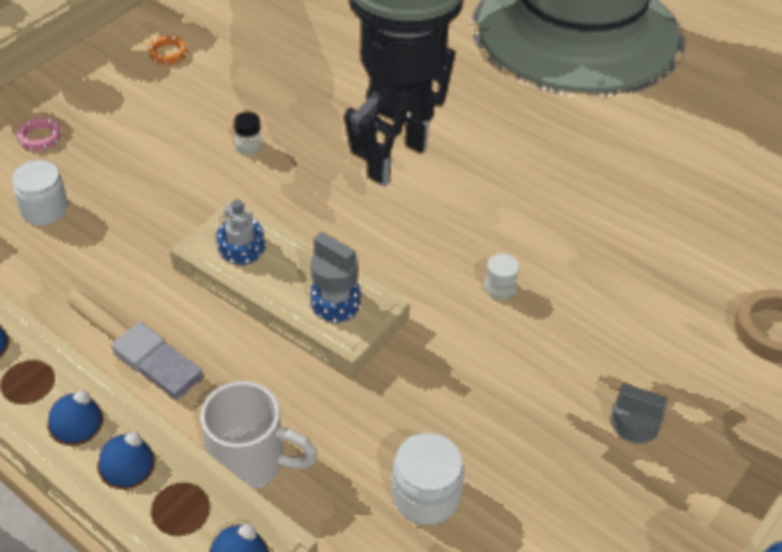

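```bash
cat > lock.py <<'E'
from cap import *
def lockfit(f,sp,free=True,z0=.075,yaw0=np.radians(92.5)):
    p=f["pixels"].astype(float); mx=p.max(2);sat=(mx-p.min(2))/np.maximum(mx,1)
    g=np.clip((.30-sat)/.16,0,1)
    u=proj(f,[[*sp,.08]])[0]; x0,y0=int(u[0]-22),int(u[1]-24); bx=(x0,y0,44,48)
    q=g[y0:y0+48,x0:x0+44]
    sh=fill(f,[np.r_[circ(sp,.0165,.03),circ(sp,.0165,.07)]],(),bx)
    blue=ringmask(f)[y0:y0+48,x0:x0+44]>.55
    def cost(v):
        c=np.array(sp)+(v[2:4] if free else 0)
        P,_=capmodel(c,v[1],v[0]); m=fill(f,P,(),bx)
        w=1-sh*(m<.5); 
        return (w*(m-q)**2).sum()
    out=[]
    for z in (z0-.004,z0,z0+.004):
        X=np.array([z,yaw0]+([0,0] if free else []))
        sim=np.vstack([X]+[X+d for d in np.diag([.003,.1]+([.002,.002] if free else []))])
        r=minimize(cost,X,method='Nelder-Mead',options=dict(initial_simplex=sim,xatol=1e-5,fatol=1e-3)); out.append((r.fun,r.x))
    return min(out,key=lambda o:o[0])
E
python3 - <<'E'
from lock import *; from ov import overlay
s,t=look()
import pickle; pickle.dump((s,t),open("f1.pkl","wb"))
for f,sp,n in((s,(.6096,.0806),"s"),(t,(.6106,.0823),"t")):
    for fr in(False,True):
        v,x=lockfit(f,sp,fr); print(n,fr,round(v,1),x.round(4),np.degrees(x[1]).round(1))
x=lockfit(s,(.6096,.0806),False)[1]
overlay(s,proj(s,[[.6096,.0806,.08]])[0],30,12,"pics/h2s.png",ovitems(np.array([.6096,.0806,x[1]]),x[0]))
x=lockfit(t,(.6106,.0823),False)[1]
overlay(t,proj(t,[[.6106,.0823,.08]])[0],30,12,"pics/h2t.png",ovitems(np.array([.6106,.0823,x[1]]),x[0]))
E
```

```text
s False 65.6 [0.0728 1.5111] 86.6
s True 65.5 [ 7.2900e-02  1.5779e+00 -0.0000e+00  2.0000e-04] 90.4
t False 1271.6 [ 0.1997 -2.0273] -116.2
t True 1303.0 [ 0.1128  0.8503  0.0276 -0.0067] 48.7
```

View pics/h2s.png

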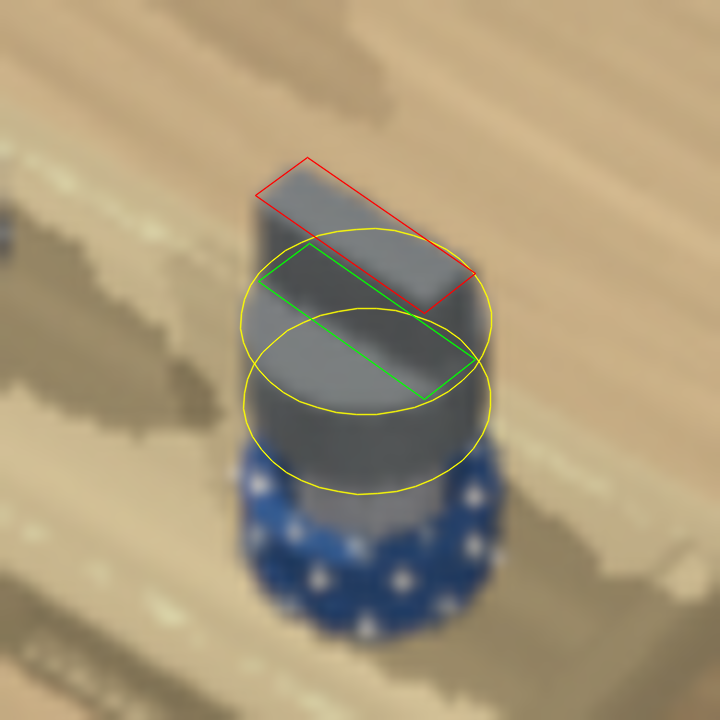

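View pics/h2t.png

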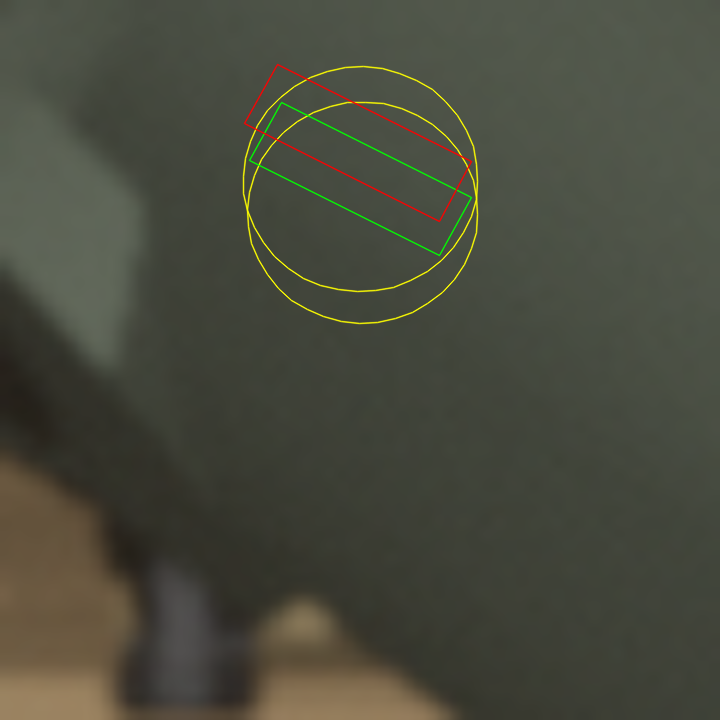

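```bash
python3 go.py .5168 .386 0.06 106
```

```text
t 48.38 pos [0.5482 0.1099 0.1719] yaw 1.8 q7 -0.76 F [ 0.3 -0.5  0. ] w 0.0511
xyz cm [ -2.33 -27.73  11.1 ] rot [ 4.000e-01 -1.000e-01 -1.042e+02] alt [-0.1 -0.4 75.8] rows 8
```

Request:
jog_arm(increments=[{"wx": 0, "wy": 0, "wz": -10, "claw": 66, "x": 0, "y": -4.5, "z": 0}, {"wx": 0, "wy": 0, "wz": -20, "claw": 66, "x": 0, "y": -9, "z": 0}, {"wx": 0, "wy": 0, "wz": -30, "claw": 66, "x": -0.5, "y": -13.5, "z": 0}, {"wx": 0, "wy": 0, "wz": -40, "claw": 66, "x": -1, "y": -18, "z": 0}, {"wx": 0, "wy": 0, "wz": -50, "claw": 66, "x": -1.5, "y": -22.5, "z": 2}, {"wx": 0, "wy": 0, "wz": -60, "claw": 66, "x": -2.3, "y": -27.7, "z": 4}, {"wx": 0, "wy": 0, "wz": -70, "claw": 66, "x": -2.3, "y": -27.7, "z": 6}, {"wx": 0, "wy": 0, "wz": -80, "claw": 66, "x": -2.3, "y": -27.7, "z": 8}, {"wx": 0, "wy": 0, "wz": -90, "claw": 66, "x": -2.3, "y": -27.7, "z": 11}, {"wx": 0, "wy": 0, "wz": -100, "claw": 66, "x": -2.3, "y": -27.7, "z": 11.1}])

```text
clock: 49.62
position: [0.5172, 0.3843, 0.0571]
tool_rot: [3.14, 0.005, 1.781]
force: [0.1, 0.2, 0.7]
grip_width: 0.0567
```

```bash
python3 go.py .5168 .386 0.06 106
python3 - <<'E'
from lock import *; from ov import overlay
s,t=look()
for f,sp,n in((s,(.6096,.0806),"s"),(t,(.6106,.0823),"t")):
    for z in (.071,.073,.075,.077,.081):
        pass
for z,tag in((.0725,"a"),(.075,"b"),(.081,"c")):
    x=np.array([.6096,.0806,np.radians(91)]); overlay(s,proj(s,[[.6096,.0806,.085]])[0],22,14,f"pics/i{tag}s.png",ovitems(x,z))
    x=np.array([.6106,.0823,np.radians(91)]); overlay(t,proj(t,[[.6106,.0823,.085]])[0],22,14,f"pics/i{tag}t.png",ovitems(x,z))
I=[cv2.resize(cv2.imread(f"pics/i{a}{b}.png"),(265,265)) for b in"st" for a in "abc"]
cv2.imwrite("pics/i.png",np.vstack([np.hstack(I[:3]),np.hstack(I[3:])]))
x,v=capfit([s],(.5177,.3855)); print(x.round(4),np.degrees(x[2]).round(1)%180,round(v,1))
crop(s,(465,305),40,9,"pics/j1s.png")
E
```

```text
t 49.62 pos [0.5172 0.3843 0.0571] yaw 102.1 q7 0.34 F [0.1 0.2 0.7] w 0.0567
xyz cm [ 0.17 -0.   -0.29] rot [ 0.1  0.3 -3.9] alt [ 5.000e-01 -1.000e-01  1.761e+02] rows 1
[0.5181 0.3855 1.8339] 105.1 25.3
```

View pics/i.png

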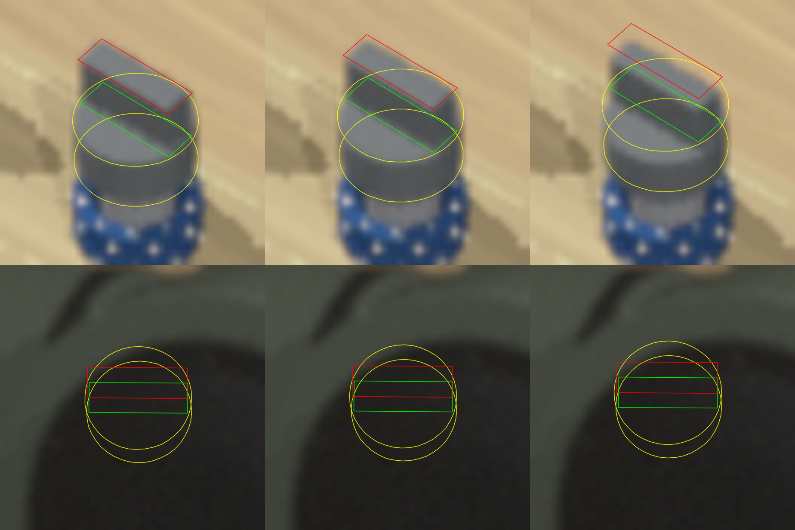

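View pics/j1s.png

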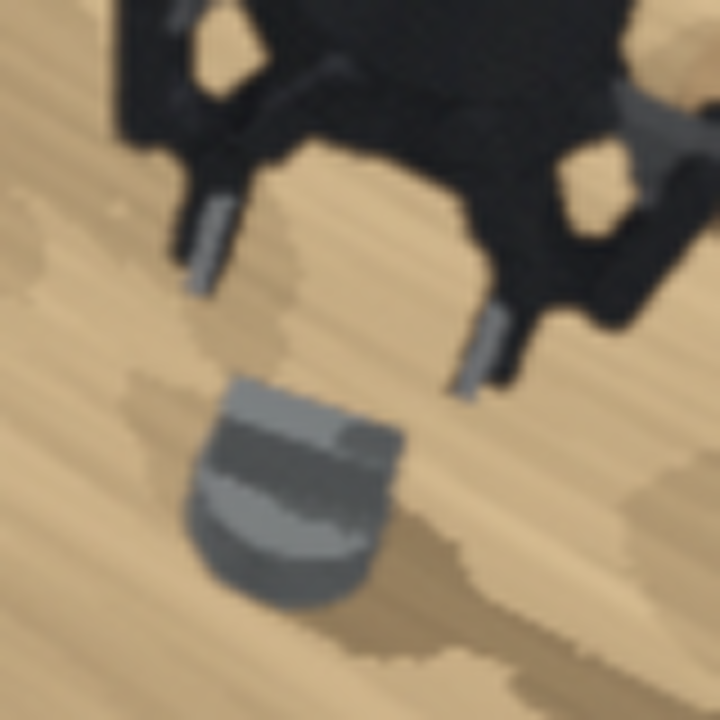

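Request:
jog_arm(increments=[{"wx": 0, "wy": 0.3, "wz": -3.5, "claw": 66, "x": 0.15, "y": 0, "z": 2.5}, {"wx": 0, "wy": 0.3, "wz": -3.5, "claw": 66, "x": 0.15, "y": 0, "z": 4.5}, {"wx": 0, "wy": 0.3, "wz": -3.5, "claw": 66, "x": 0.15, "y": 0, "z": 5.1}, {"wx": 0, "wy": 0.3, "wz": -3.5, "claw": 55, "x": 0.15, "y": 0, "z": 5.1}, {"wx": 0, "wy": 0.3, "wz": -3.5, "claw": 48, "x": 0.15, "y": 0, "z": 5.1}, {"wx": 0, "wy": 0.3, "wz": -3.5, "claw": 48, "x": 0.15, "y": 0, "z": 5.1}, {"wx": 0, "wy": 0.3, "wz": -3.5, "claw": 48, "x": 0.15, "y": 0, "z": 5.1}], squeeze=20)

```text
clock: 50.6
position: [0.5176, 0.3864, 0.0082]
tool_rot: [3.138, -0.001, 1.839]
force: [-0.0, -0.8, 4.4]
grip_width: 0.0432
```

```bash
python3 go.py .5168 .386 0.006 15.5
python3 - <<'E'
from h import *
s,t=look()
crop(s,(465,305),40,9,"pics/j2s.png")
E
```

```text
t 50.6 pos [0.5176 0.3864 0.0082] yaw 105.4 q7 0.36 F [-0.  -0.8  4.4] w 0.0432
xyz cm [-0.02 -0.09  0.22] rot [ 0.1 -0.2 89.9] alt [  0.2   0.1 -90.1] rows 9
```

View pics/j2s.png

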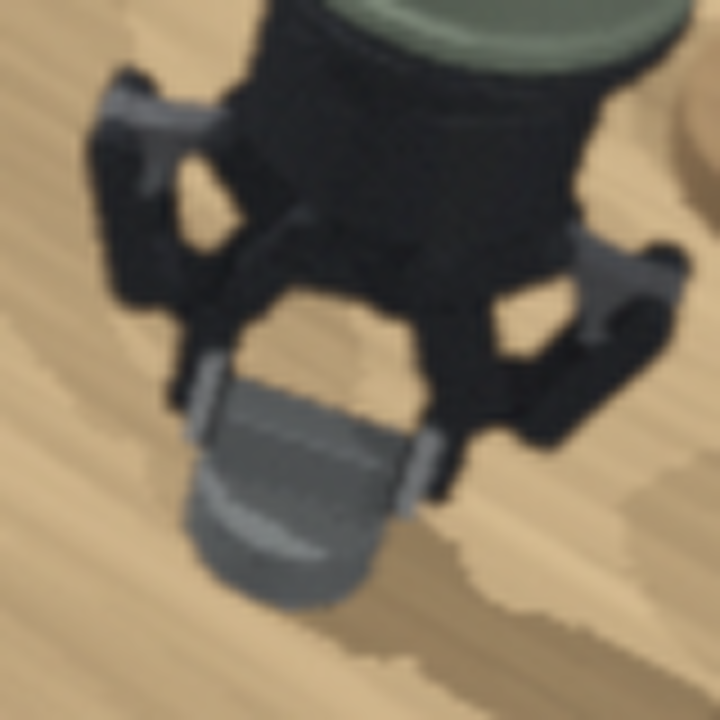

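Centred along the bar (43 mm). Now open, turn 90°, and grip across the bar.

Request:
jog_arm(increments=[{"wx": 0, "wy": 0, "wz": 0, "claw": 66, "x": 0, "y": 0, "z": 0}, {"wx": 0, "wy": 0, "wz": 0, "claw": 66, "x": 0, "y": 0, "z": 0}, {"wx": 0, "wy": 0, "wz": 10, "claw": 66, "x": 0, "y": 0, "z": 0}, {"wx": 0, "wy": 0, "wz": 20, "claw": 66, "x": 0, "y": 0, "z": 0}, {"wx": 0, "wy": 0, "wz": 30, "claw": 66, "x": 0, "y": 0, "z": 0.1}, {"wx": 0, "wy": 0, "wz": 40, "claw": 66, "x": 0, "y": 0, "z": 0.1}, {"wx": 0, "wy": 0, "wz": 50, "claw": 66, "x": 0, "y": 0, "z": 0.1}, {"wx": 0, "wy": 0, "wz": 60, "claw": 66, "x": 0, "y": 0, "z": 0.1}, {"wx": 0, "wy": 0, "wz": 70, "claw": 66, "x": 0, "y": 0, "z": 0.1}, {"wx": 0, "wy": 0, "wz": 80, "claw": 66, "x": 0, "y": 0, "z": 0.1}])

```text
clock: 51.95
position: [0.5176, 0.3864, 0.0071]
tool_rot: [-3.141, -0.004, 0.437]
force: [-0.1, -0.3, -0.0]
grip_width: 0.0566
```

```bash
python3 go.py .5176 .3864 0.0068 15.4
```

```text
t 51.95 pos [0.5176 0.3864 0.0071] yaw 25.0 q7 -0.94 F [-0.1 -0.3 -0. ] w 0.0566
xyz cm [0.   0.01 0.03] rot [-0.1 -0.2  9.6] alt [ 3.000e-01 -1.000e-01 -1.704e+02] rows 1
```

Request:
jog_arm(increments=[{"wx": 0, "wy": -0.2, "wz": 9.6, "claw": 60, "x": 0, "y": 0, "z": 0}, {"wx": 0, "wy": -0.2, "wz": 9.6, "claw": 40, "x": 0, "y": 0, "z": 0}, {"wx": 0, "wy": -0.2, "wz": 9.6, "claw": 20, "x": 0, "y": 0, "z": 0}, {"wx": 0, "wy": -0.2, "wz": 9.6, "claw": 8, "x": 0, "y": 0, "z": 0}, {"wx": 0, "wy": -0.2, "wz": 9.6, "claw": 8, "x": 0, "y": 0, "z": 0}, {"wx": 0, "wy": -0.2, "wz": 9.6, "claw": 8, "x": 0, "y": 0, "z": 0}], squeeze=70)

```text
clock: 52.7
position: [0.5175, 0.3866, 0.0072]
tool_rot: [-3.14, 0.0, 0.27]
force: [-0.7, 0.1, 3.9]
grip_width: 0.0122
```

```bash
python3 go.py .6143 -.0487 0.122 72.5
python3 - <<'E'
from h import *
s,t=look()
crop(s,(465,305),40,9,"pics/j3s.png")
E
```

```text
t 52.7 pos [0.5175 0.3866 0.0072] yaw 15.5 q7 -1.08 F [-0.7  0.1  3.9] w 0.0122
xyz cm [ -2.29  44.52 -11.54] rot [ -0.1  -0.  -57. ] alt [-0.00e+00  1.00e-01  1.23e+02] rows 8
```

View pics/j3s.png

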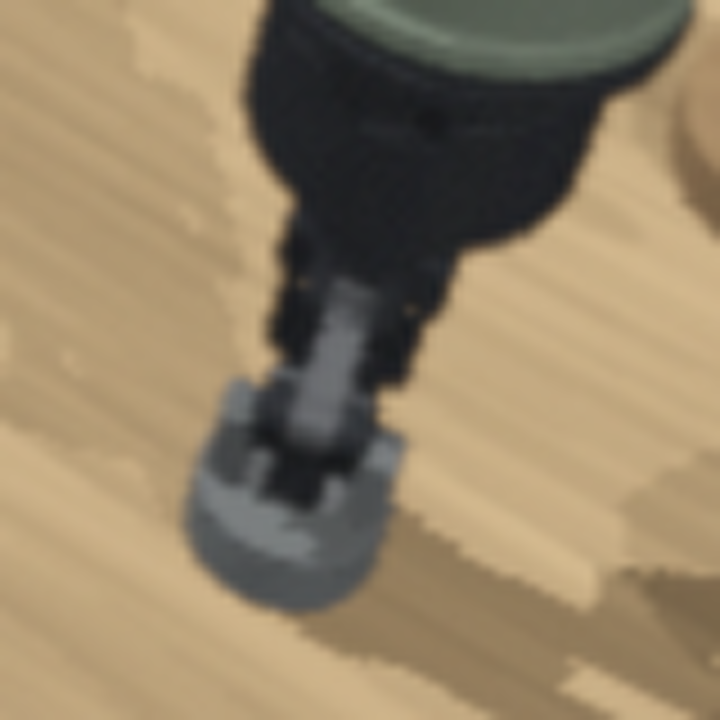

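Request:
jog_arm(increments=[{"wx": 0, "wy": 0, "wz": 0, "claw": 8, "x": 0, "y": 0, "z": -4}, {"wx": 0, "wy": 0, "wz": 0, "claw": 8, "x": 0, "y": 0, "z": -10}, {"wx": 0, "wy": 0, "wz": 0, "claw": 8, "x": 0, "y": 0, "z": -16}, {"wx": 0, "wy": 0, "wz": -8, "claw": 8, "x": -0.3, "y": 6, "z": -17}, {"wx": 0, "wy": 0, "wz": -16, "claw": 8, "x": -0.6, "y": 12, "z": -17}, {"wx": 0, "wy": 0, "wz": -24, "claw": 8, "x": -0.9, "y": 18, "z": -17}, {"wx": 0, "wy": 0, "wz": -32, "claw": 8, "x": -1.2, "y": 24, "z": -17}, {"wx": 0, "wy": 0, "wz": -40, "claw": 8, "x": -1.5, "y": 30, "z": -17}, {"wx": 0, "wy": 0, "wz": -48, "claw": 8, "x": -1.8, "y": 36, "z": -17}, {"wx": 0, "wy": 0, "wz": -57, "claw": 8, "x": -2.1, "y": 42, "z": -17}])

```text
clock: 54.05
position: [0.6094, -0.0264, 0.1765]
tool_rot: [-3.141, -0.001, 1.269]
force: [0.4, 0.2, 0.1]
grip_width: 0.0126
```

```bash
python3 go.py .6143 -.0487 0.122 72.5
```

```text
t 54.05 pos [ 0.6094 -0.0264  0.1765] yaw 72.7 q7 0.58 F [0.4 0.2 0.1] w 0.0126
xyz cm [-1.99  1.13  5.45] rot [-0.  -0.   0.2] alt [ 1.000e-01 -1.000e-01 -1.798e+02] rows 1
```

Request:
jog_arm(increments=[{"wx": 0, "wy": 0, "wz": 0.2, "claw": 8, "x": -2, "y": 1.1, "z": 0}, {"wx": 0, "wy": 0, "wz": 0.2, "claw": 8, "x": -2, "y": 1.1, "z": 3}, {"wx": 0, "wy": 0, "wz": 0.2, "claw": 8, "x": -2, "y": 1.1, "z": 5.4}, {"wx": 0, "wy": 0, "wz": 0.2, "claw": 8, "x": -2, "y": 1.1, "z": 5.4}, {"wx": 0, "wy": 0, "wz": 0.2, "claw": 8, "x": -2, "y": 1.1, "z": 5.4}])

```text
clock: 54.68
position: [0.6142, -0.0481, 0.1232]
tool_rot: [-3.141, -0.001, 1.267]
force: [0.5, -0.0, 0.0]
grip_width: 0.0123
```

```bash
python3 capchk.py k1 "(.6153,-.0491)"; python3 go.py .6143 -.0487 0.0909 72.5
```

```text
[ 0.6142 -0.0481  0.1232] [ 0.6144 -0.0484  0.1235] 0.11631282831222028
t 54.77 pos [ 0.6144 -0.0484  0.1235] yaw 72.6 q7 0.58 F [ 0.1 -0.1 -0.5] w 0.0126
xyz cm [-0.04  0.    3.26] rot [ 0.  -0.1  0.1] alt [ 1.000e-01  0.000e+00 -1.799e+02] rows 1
```

View pics/k1s.png

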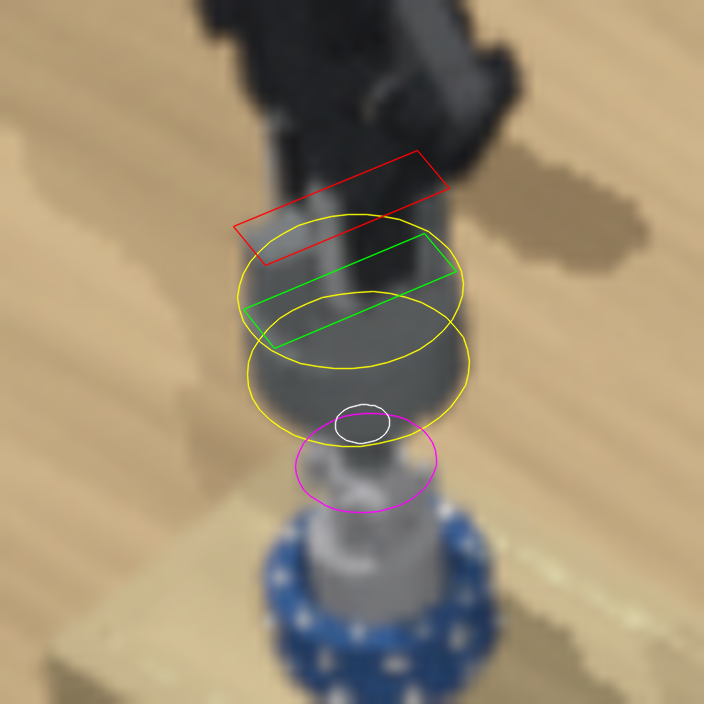

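Request:
jog_arm(increments=[{"wx": 0, "wy": 0, "wz": 0.1, "claw": 8, "x": 0, "y": 0, "z": 1}, {"wx": 0, "wy": 0, "wz": 0.1, "claw": 8, "x": 0, "y": 0, "z": 2}, {"wx": 0, "wy": 0, "wz": 0.1, "claw": 8, "x": 0, "y": 0, "z": 2.6}, {"wx": 0, "wy": 0, "wz": 0.1, "claw": 8, "x": 0, "y": 0, "z": 3}, {"wx": 0, "wy": 0, "wz": 0.1, "claw": 8, "x": 0, "y": 0, "z": 3.25}, {"wx": 0, "wy": 0, "wz": 0.1, "claw": 8, "x": 0, "y": 0, "z": 3.25}])

```text
clock: 55.52
position: [0.6144, -0.0483, 0.0909]
tool_rot: [3.141, -0.001, 1.265]
force: [-0.2, -0.5, -0.3]
grip_width: 0.0122
```

```bash
python3 go.py .6143 -.0487 0.0777 72.5; python3 capchk.py k2 "(.6153,-.0491)"
```

```text
t 55.52 pos [ 0.6144 -0.0483  0.0909] yaw 72.5 q7 0.55 F [-0.2 -0.5 -0.3] w 0.0122
xyz cm [-0.04  0.    1.32] rot [ 0.  -0.1 -0. ] alt [-1.0e-01 -0.0e+00  1.8e+02] rows 1
[ 0.6144 -0.0483  0.0909] [ 0.6145 -0.0483  0.0911] 0.08400765678258347
```

View pics/k2s.png

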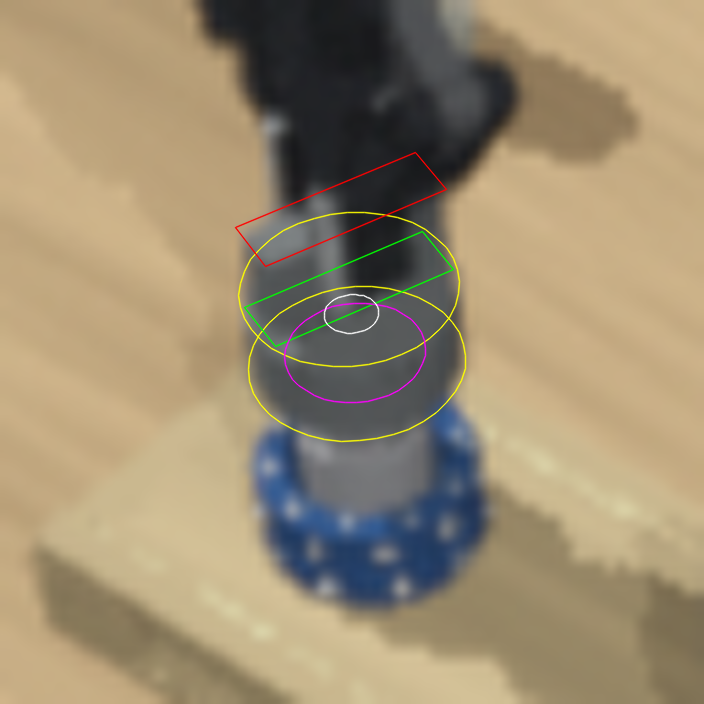

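No contact force, so the lugs are in the slot. Press down, then twist.

Request:
jog_arm(increments=[{"wx": 0, "wy": 0, "wz": 0, "claw": 8, "x": 0, "y": 0, "z": 0.4}, {"wx": 0, "wy": 0, "wz": 0, "claw": 8, "x": 0, "y": 0, "z": 0.7}, {"wx": 0, "wy": 0, "wz": 0, "claw": 8, "x": 0, "y": 0, "z": 1}, {"wx": 0, "wy": 0, "wz": 0, "claw": 8, "x": 0, "y": 0, "z": 1.2}, {"wx": 0, "wy": 0, "wz": 0, "claw": 8, "x": 0, "y": 0, "z": 1.4}, {"wx": 0, "wy": 0, "wz": 0, "claw": 8, "x": 0, "y": 0, "z": 1.4}])

```text
clock: 56.38
position: [0.6148, -0.0483, 0.0775]
tool_rot: [3.14, -0.001, 1.265]
force: [-2.0, -1.7, 10.8]
grip_width: 0.012
```

```bash
python3 go.py .6144 -.0483 0.0777 72.5
```

```text
t 56.38 pos [ 0.6148 -0.0483  0.0775] yaw 72.5 q7 0.54 F [-2.  -1.7 10.8] w 0.012
xyz cm [-0.02 -0.04 -0.02] rot [ 0.1 -0.1 -0. ] alt [-1.0e-01 -1.0e-01  1.8e+02] rows 1
```

Request:
jog_arm(increments=[{"wx": 0, "wy": 0, "wz": 0, "claw": 8, "x": 0, "y": -0.02, "z": 0.1}, {"wx": 0, "wy": 0, "wz": 8, "claw": 8, "x": 0, "y": -0.02, "z": 0.1}, {"wx": 0, "wy": 0, "wz": 16, "claw": 8, "x": 0, "y": -0.02, "z": 0.1}, {"wx": 0, "wy": 0, "wz": 24, "claw": 8, "x": 0, "y": -0.02, "z": 0.1}, {"wx": 0, "wy": 0, "wz": 32, "claw": 8, "x": 0, "y": -0.02, "z": 0.1}, {"wx": 0, "wy": 0, "wz": 40, "claw": 8, "x": 0, "y": -0.02, "z": 0.1}])

```text
clock: 57.12
position: [0.6154, -0.0481, 0.0773]
tool_rot: [3.14, -0.003, 0.562]
force: [0.2, 0.2, 9.7]
grip_width: 0.0123
```

```bash
python3 go.py .6145 -.0484 0.0774 2.5;python3 -c "
from workcell import bot
print(bot.observe()['moment'])"; python3 capchk.py k3 "(.6153,-.0491)"
```

```text
t 57.12 pos [ 0.6154 -0.0481  0.0773] yaw 32.2 q7 -0.1 F [0.2 0.2 9.7] w 0.0123
xyz cm [-0.09 -0.02 -0.01] rot [ 0.  -0.2 29.7] alt [   0.3    0.  -150.3] rows 3
[-0.17651849 -0.03728207  0.02025699]
[ 0.6154 -0.0481  0.0773] [ 0.6154 -0.0481  0.0774] 0.07037197940278754
```

View pics/k3s.png

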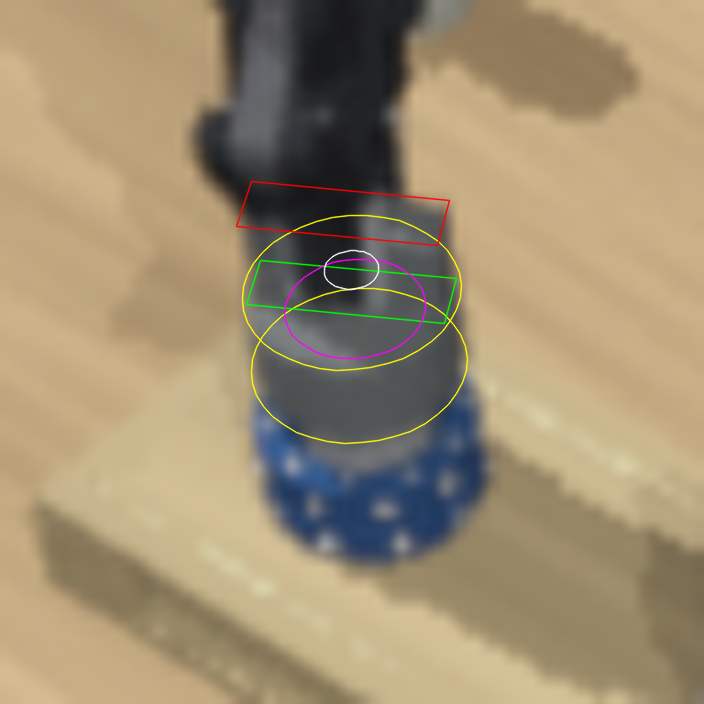

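Request:
jog_arm(increments=[{"wx": 0, "wy": 0, "wz": 8, "claw": 8, "x": -0.05, "y": 0, "z": 0.05}, {"wx": 0, "wy": 0, "wz": 16, "claw": 8, "x": -0.05, "y": 0, "z": 0.05}, {"wx": 0, "wy": 0, "wz": 24, "claw": 8, "x": -0.05, "y": 0, "z": 0.05}, {"wx": 0, "wy": 0, "wz": 30.5, "claw": 8, "x": -0.05, "y": 0, "z": 0.05}, {"wx": 0, "wy": 0, "wz": 30.5, "claw": 8, "x": -0.05, "y": 0, "z": 0.05}])

```text
clock: 57.85
position: [0.6157, -0.0482, 0.0777]
tool_rot: [3.141, -0.005, 0.028]
force: [-0.2, -0.4, 11.1]
grip_width: 0.0123
```

```bash
python3 go.py .6145 -.0484 0.0774 2.5;python3 -c "
from workcell import bot
print(bot.observe()['moment'])"; python3 capchk.py k4 "(.6153,-.0491)"
```

```text
t 57.85 pos [ 0.6157 -0.0482  0.0777] yaw 1.6 q7 -0.58 F [-0.2 -0.4 11.1] w 0.0123
xyz cm [-0.12  0.02  0.03] rot [ 0.  -0.3 -0.9] alt [ -0.5  -0.  179.1] rows 1
[-0.12991607  0.02056541 -0.00810544]
[ 0.6157 -0.0482  0.0777] [ 0.6157 -0.0482  0.0777] 0.07082867693580112
```

View pics/k4s.png

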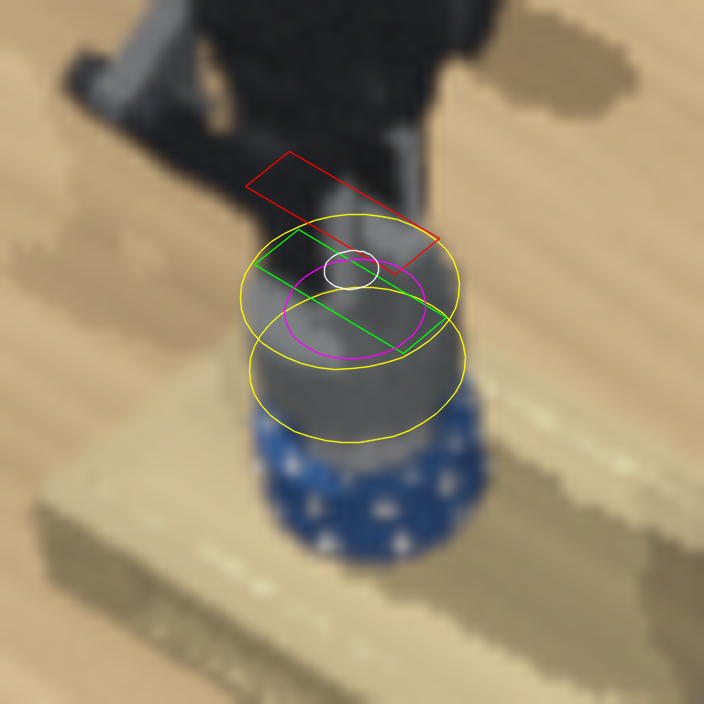

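Request:
jog_arm(increments=[{"wx": 0, "wy": 0, "wz": 0, "claw": 8, "x": 0, "y": 0, "z": -0.15}, {"wx": 0, "wy": 0, "wz": 0, "claw": 8, "x": 0, "y": 0, "z": -0.3}, {"wx": 0, "wy": 0, "wz": 0, "claw": 8, "x": 0, "y": 0, "z": -0.42}, {"wx": 0, "wy": 0, "wz": 0, "claw": 8, "x": 0, "y": 0, "z": -0.5}, {"wx": 0, "wy": 0, "wz": 0, "claw": 8, "x": 0, "y": 0, "z": -0.5}])

```text
clock: 58.58
position: [0.6156, -0.0483, 0.0823]
tool_rot: [3.141, -0.005, 0.03]
force: [2.3, 0.7, -4.5]
grip_width: 0.0125
```

```bash
python3 go.py .6145 -.0484 0.0774 2.5; python3 capchk.py k5 "(.6153,-.0491)"
```

```text
t 58.58 pos [ 0.6156 -0.0483  0.0823] yaw 1.7 q7 -0.57 F [ 2.3  0.7 -4.5] w 0.0125
xyz cm [-0.11  0.01  0.49] rot [ 0.  -0.3 -0.8] alt [ -0.4  -0.  179.2] rows 1
[ 0.6156 -0.0483  0.0823] [ 0.6156 -0.0483  0.0823] 0.07542270451276757
```

View pics/k5s.png

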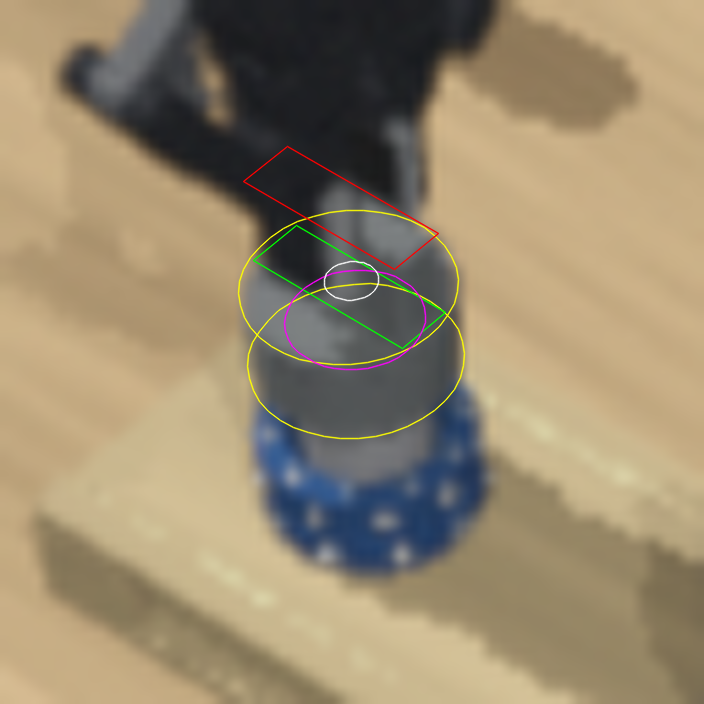

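Request:
jog_arm(increments=[{"wx": 0, "wy": 0, "wz": 0, "claw": 8, "x": 0, "y": 0, "z": 0.05}, {"wx": 0, "wy": 0, "wz": 0, "claw": 40, "x": 0, "y": 0, "z": 0.05}, {"wx": 0, "wy": 0, "wz": 0, "claw": 60, "x": 0, "y": 0, "z": 0.05}, {"wx": 0, "wy": 0, "wz": 0, "claw": 60, "x": 0, "y": 0, "z": 0}, {"wx": 0, "wy": 0, "wz": 0, "claw": 60, "x": 0, "y": 0, "z": -3}, {"wx": 0, "wy": 0, "wz": 0, "claw": 60, "x": 0, "y": 0, "z": -8}, {"wx": 0, "wy": 0, "wz": 0, "claw": 60, "x": -4, "y": 4, "z": -10}, {"wx": 0, "wy": 0, "wz": 0, "claw": 60, "x": -8, "y": 9, "z": -10}, {"wx": 0, "wy": 0, "wz": 0, "claw": 60, "x": -12, "y": 14, "z": -10}, {"wx": 0, "wy": 0, "wz": 0, "claw": 60, "x": -14, "y": 20, "z": -10}])

```text
clock: 59.92
position: [0.4805, -0.2503, 0.1822]
tool_rot: [3.14, -0.005, 0.031]
force: [1.7, -0.5, -0.7]
grip_width: 0.051
```

Request:
jog_arm(increments=[{"wx": 0, "wy": 0, "wz": 0, "claw": 60, "x": -2, "y": 6, "z": 0}, {"wx": 0, "wy": 0, "wz": 0, "claw": 60, "x": -4, "y": 12, "z": 0}, {"wx": 0, "wy": 0, "wz": 0, "claw": 60, "x": -4, "y": 14, "z": 0}, {"wx": 0, "wy": 0, "wz": 0, "claw": 60, "x": -4, "y": 14, "z": 0}])

```text
clock: 60.42
position: [0.4442, -0.3929, 0.1818]
tool_rot: [3.141, -0.005, 0.028]
force: [0.6, 0.3, -0.7]
grip_width: 0.0514
```

Run:
```python
from lock import *; from ov import overlay
s,t=look()
k=0;I=[]
for f,sps in((s,((.6096,.0806),(.6153,-.0491))),(t,((.6106,.0823),(.6167,-.0482)))):
    for sp in sps:
        v,x=lockfit(f,sp,True); print(sp,round(v,1),x.round(4),np.degrees(x[1]).round(1))
        x=np.array([*sp,np.radians(92)]); overlay(f,proj(f,[[*sp,.075]])[0],24,12,f"pics/l{k}.png",ovitems(x,.075)); I.append(cv2.resize(cv2.imread(f"pics/l{k}.png"),(300,300))); k+=1
cv2.imwrite("pics/l.png",np.vstack([np.hstack(I[:2]),np.hstack(I[2:])]))
cv2.imwrite("pics/lt.png",t["pixels"][:,:,::-1]); cv2.imwrite("pics/ls.png",s["pixels"][:,:,::-1])
```

```text
(0.6096, 0.0806) 62.7 [ 7.2600e-02  1.5338e+00 -0.0000e+00  2.0000e-04] 87.9
(0.6153, -0.0491) 55.9 [7.2700e-02 1.5448e+00 5.0000e-04 1.0000e-04] 88.5
(0.6106, 0.0823) 50.2 [ 7.2700e-02  1.6892e+00 -1.0000e-04  1.5000e-03] 96.8
(0.6167, -0.0482) 50.6 [ 7.1600e-02  1.5995e+00 -6.0000e-04  1.5000e-03] 91.6
```

View pics/l.png

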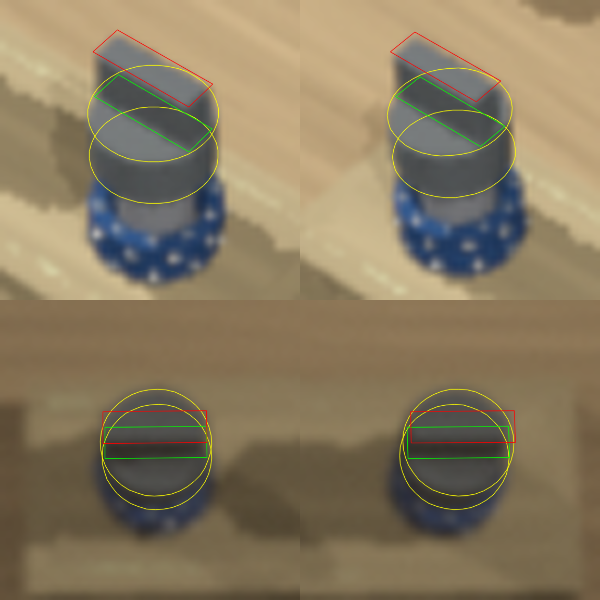

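View pics/lt.png

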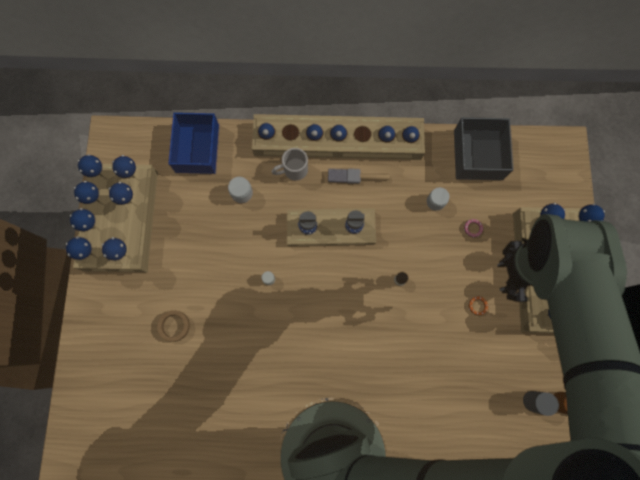

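View pics/ls.png

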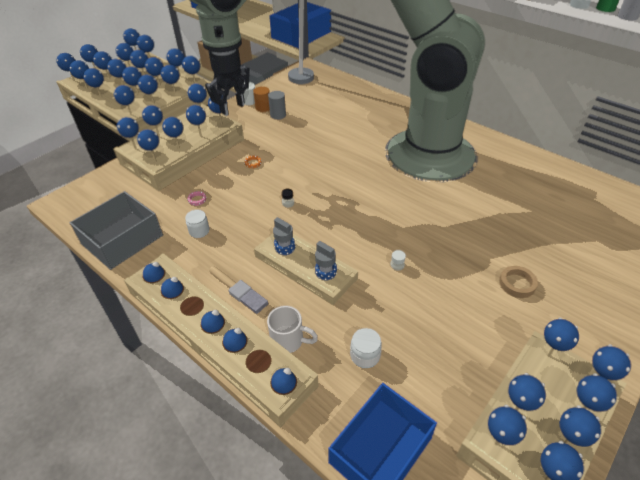

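Request:
jog_arm(increments=[{"wx": 0, "wy": 0, "wz": 0, "claw": 60, "x": -3, "y": -4, "z": -3}, {"wx": 0, "wy": 0, "wz": 0, "claw": 60, "x": -3, "y": -8, "z": -5}, {"wx": 0, "wy": 0, "wz": 0, "claw": 60, "x": -3, "y": -8, "z": -5}, {"wx": 0, "wy": 0, "wz": 0, "claw": 60, "x": -3, "y": -8, "z": -5}])

```text
clock: 61.02
position: [0.4125, -0.3111, 0.232]
tool_rot: [3.14, -0.005, 0.032]
force: [0.6, -0.4, 0.5]
grip_width: 0.0513
```

Run:
```python
from lock import *
from workcell import bot
s,t=look()
for sp in ((.6096,.0806),(.6153,-.0491)):
    v,x=lockfit(s,sp,True); print(sp,round(v,1),x.round(4),np.degrees(x[1]).round(1))
cv2.imwrite("pics/z.png",np.hstack([cv2.resize(s["pixels"][200:320,220:380,::-1],None,fx=2.5,fy=2.5,interpolation=cv2.INTER_CUBIC),cv2.resize(t["pixels"][180:300,250:410,::-1],None,fx=2.5,fy=2.5,interpolation=cv2.INTER_CUBIC)]))
o=bot.observe(); print(o["position"],o["force"],o["qd"].round(3),o["clock"])
```

```text
(0.6096, 0.0806) 62.2 [ 7.2600e-02  1.5338e+00 -0.0000e+00  2.0000e-04] 87.9
(0.6153, -0.0491) 55.7 [7.2800e-02 1.5311e+00 6.0000e-04 1.0000e-04] 87.7
[ 0.41235772 -0.31154581  0.23153853] [ 0.63818606 -0.34055388  0.42185258] [ 0.005  0.005 -0.001 -0.002 -0.     0.     0.   ] 61.125
```

View pics/z.png

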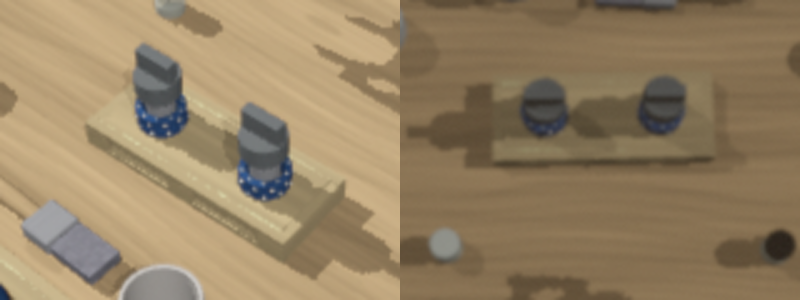

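Run:
```python
from h import *
import pickle
s,_=pickle.load(open("f1.pkl","rb"))
full=cv2.imread("pics/ls.png")
def org(P): u=proj(s,[P])[0]; return int(u[0]-32),int(u[1]-32)
o4=org([.6157,-.0482,.07083]); o5=org([.6156,-.0483,.07542]); print(o4,o5)
a=cv2.imread("pics/k4s.png");b=cv2.imread("pics/k5s.png")
def get(o): return cv2.resize(full[o[1]:o[1]+64,o[0]:o[0]+64],None,fx=11,fy=11,interpolation=cv2.INTER_CUBIC)
f5=get(o5)
# align k4 to o5 window
M=np.float32([[1,0,(o4[0]-o5[0])*11],[0,1,(o4[1]-o5[1])*11]]); a5=cv2.warpAffine(a,M,(704,704))
sl=slice(300,520)
for im,n in((a5,"pressed"),(b,"held45"),(f5,"final")):
    g=im.astype(float)
    # vertical profile along column just left of the spindle axis (avoid overlay centre)
    print(n,[int(g[y,375:395].mean()) for y in range(420,490,5)])
cv2.imwrite("pics/cmp.png",np.hstack([x[150:600,200:500][:, :] for x in (a5,b,f5)])[:, :900:1] if False else cv2.resize(np.hstack([x[150:600,220:500] for x in (a5,b,f5)]),(780,418)))
```

```text
(251, 204) (251, 203)
pressed [83, 84, 84, 86, 89, 95, 121, 109, 114, 114, 109, 102, 90, 81]
held45 [84, 87, 91, 117, 107, 115, 118, 117, 117, 115, 109, 102, 91, 81]
final [80, 84, 87, 95, 104, 111, 114, 112, 113, 112, 105, 98, 87, 77]
```

View pics/cmp.png

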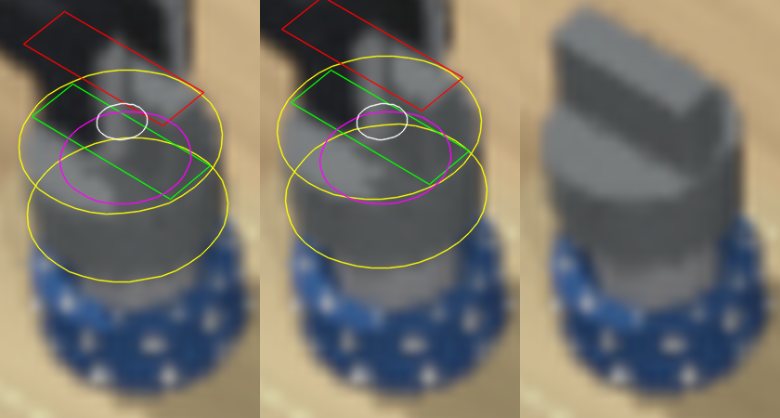

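```bash
python3 -c "
from workcell import bot
print(bot.job_done())"
```

```text
the job is handed in; nothing more can be done
None
```

The job is handed in at about 61 s. All four blue rings are on the carrier, two on each spindle, and both spindles are closed with a locked grey cap. The orange and pink rings were left alone, and nothing else on the table looks moved.

**Last checks that passed**
- The camera pictures show the rings flat round both spindles, with no blue ring left on the table.
- Both bars lie along the carrier's long side. They were left about 1° off by the arm's reading.
- Cap b rose about 4.6 mm when released and held against a 4.5 N pull. A before-and-after picture comparison shows the same rise, which puts its underside at about 45 mm.
- Cap a rose 4.3 mm on release and measures the same height as cap b in the pictures. I did not pull-test it.
- The arm was clear of everything, with force near 0 N.

**Readings that disagreed**
- **Cap heights:** fitting the caps in the pictures gave undersides of about 42.7 mm on both. That is 2.3 mm under the arm's value and close to the height of a cap caught part-way. I trusted the arm, the pull test and the before-and-after comparison instead.
- **Bar angle:** the last picture fits put the bars about 5° off, still well inside the 17° allowed.
- **Tool height:** the reported tool point sat about 25 mm below the fingertips when gripping a ring, so I worked from contact heights. While finding this on the first ring, the fingers pressed the table with about 31 N before I backed off.

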